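Pry open the nut case, top up its empty pockets, snap it shut

TASK

Open the nut case by levering the tab of its snap cover up out of the catches with the flat pry bar in the notch under the tab (do not pull it free by hand), take the cover off and lay it flat on the bench, right side up. Put one spare nut, lying flat, into every empty pocket, leaving the nuts already there where they are, then put the cover back on and press its tab down until it snaps fully home. Leave the surplus spares and the pry bar lying on the bench, the bar flat and right side up, and do not disturb the other things around.

Things in the scene. Friction and masses are not known exactly. Their poses are not given: they have to be found in the camera images.
- case: grey steel nut case fixed to the bench, 216 (x) x 94 (y) x 104 mm high, origin under its middle on the bench. Nose with pry notch at its -x end (x -115 to -75). Cover seat at z = 90 on side walls 6 mm thick; inside 82 mm wide, x -69 to 89. Two fixed cheeks (x -115 to -75, |y| 22.5 to 47, up to z = 104) flank the cover's tab; a 6 mm upstand stands behind the cover's far edge (x = 95)
- catches (a point): point midway between two sprung steel ridges, one in each cheek (case frame -95, 0, 98 mm), that press in over the flanges of the cover's tab; about 15 N in all at the tab frees it; once the tab is some 9 mm up the ridges spring back under it and hold it up there; pressed down on past them with some 15 N, the tab snaps home
- notch (a point): mid-height of the pry notch's mouth in the nose's end face: notch 8 mm high (case z 82 to 90), 28 mm wide, 40 mm deep along the case's +x; floor = solid top of the nose, whose outer edge (dark wear strip below it) is the fulcrum; roof = underside of the cover's tab. A blade 30 mm or more in, turned 26 to 30 degrees tip up about that edge, frees the tab
- cover: aluminium snap cover, 0.14 kg: plate 164 x 94 x 5 mm (x -72 to 92), tab at its -x end: flange 40 wide x 4 thick, on it a grip block 38 long x 30 wide, top 14 mm above the underside. Origin at underside level; shut, its frame is the case's raised 90 mm, the block flush between the cheeks and not to be gripped. Levered up, the block stands some 9 mm clear: grip its 30 mm width (y) from above
- cover_tab (a point): centre of the top of the cover's grip block (-94.5, 0, 14 mm in the cover's frame)
- pry_bar: flat pry bar, 0.16 kg: wooden handle 100 long x 18 wide x 18 mm high (x -100 to 0), steel blade 70 long x 20 wide x 4 mm thick (x 0 to 70; the last 10 mm are 2.5 mm thick), its underside 1 mm above the handle's; origin at the handle's underside where blade and handle meet, x towards the tip, z up as it lies
- pry_tip (a point): tip of the pry bar's blade, on its centre line, 3 mm above the handle's underside
- pocket_1 (a point): centre of the floor of pocket 1 in the case (x = -47 mm, 72 mm above the bench): a recess 33 x 34 mm, 6 mm deep; pocket rims are 12 mm below the side walls' tops; any turn of a nut lying flat fits
- pocket_2 (a point): centre of the floor of pocket 2 in the case (x = -9 mm, 72 mm above the bench): a recess 33 x 34 mm, 6 mm deep; pocket rims are 12 mm below the side walls' tops; any turn of a nut lying flat fits
- pocket_3 (a point): centre of the floor of pocket 3 in the case (x = 29 mm, 72 mm above the bench): a recess 33 x 34 mm, 6 mm deep; pocket rims are 12 mm below the side walls' tops; any turn of a nut lying flat fits
- pocket_4 (a point): centre of the floor of pocket 4 in the case (x = 67 mm, 72 mm above the bench): a recess 33 x 34 mm, 6 mm deep; pocket rims are 12 mm below the side walls' tops; any turn of a nut lying flat fits
- fitted_1: nut that may already lie in pocket 1 under the cover (absent if that pocket is empty): steel M16 hexagon nut, 24 mm across flats, 28 mm across corners, 13 mm high; origin at the centre of its underside, x axis across one pair of flats, z along the bore
- fitted_2: nut that may already lie in pocket 2 under the cover (absent if that pocket is empty): steel M16 hexagon nut, 24 mm across flats, 28 mm across corners, 13 mm high; origin at the centre of its underside, x axis across one pair of flats, z along the bore
- fitted_3: nut that may already lie in pocket 3 under the cover (absent if that pocket is empty): steel M16 hexagon nut, 24 mm across flats, 28 mm across corners, 13 mm high; origin at the centre of its underside, x axis across one pair of flats, z along the bore
- fitted_4: nut that may already lie in pocket 4 under the cover (absent if that pocket is empty): steel M16 hexagon nut, 24 mm across flats, 28 mm across corners, 13 mm high; origin at the centre of its underside, x axis across one pair of flats, z along the bore
- spare_1: spare lying on the bench: steel M16 hexagon nut, 24 mm across flats, 28 mm across corners, 13 mm high; origin at the centre of its underside, x axis across one pair of flats, z along the bore
- spare_2: spare lying on the bench: steel M16 hexagon nut, 24 mm across flats, 28 mm across corners, 13 mm high; origin at the centre of its underside, x axis across one pair of flats, z along the bore
- spare_3: spare lying on the bench: steel M16 hexagon nut, 24 mm across flats, 28 mm across corners, 13 mm high; origin at the centre of its underside, x axis across one pair of flats, z along the bore
- spare_4: spare lying on the bench: steel M16 hexagon nut, 24 mm across flats, 28 mm across corners, 13 mm high; origin at the centre of its underside, x axis across one pair of flats, z along the bore
- loose_bolt: M16 bolt, 27 x 59 x 24 mm, lying on the bench, bystander; origin at the middle of its underside
- marker: paint marker lying on the bench, 16 x 132 x 16 mm (long in y), bystander; origin at the middle of its underside
- angle_piece: welded angle offcut, 36 x 70 x 36 mm, bystander; origin at the middle of its underside

How it is judged:
On the way, in this order (a step that is already met when the one before it is completed fails the run):
1. the cover's tab is up out of its catches with the pry bar's raised tip under it and the fingers off the cover (z of cover_tab in the frame of case above 0.11 m and x of cover_tab in the frame of case below -0.08 m and x of pry_tip in the frame of notch above 0.01 m and z of pry_tip in the frame of notch above 0.004 m and contact force between the fingers and cover below 0.3 N), for 0.05 s.
2. the cover lies flat on the bench, right side up (height (world z) of cover below 0.006 m and angle between cover's own z axis and vertical below 0.05 rad and linear speed of cover below 0.02 m/s), for 0.2 s.
3. with the cover off, every pocket holds a nut lying flat on its floor (((horizontal distance between fitted_1 and pocket_1 below 0.009 m and z of fitted_1 in the frame of pocket_1 between -0.004 and 0.004 m and angle between fitted_1's own z axis and vertical below 0.15 rad) or (horizontal distance between spare_1 and pocket_1 below 0.009 m and z of spare_1 in the frame of pocket_1 between -0.004 and 0.004 m and angle between spare_1's own z axis and vertical below 0.15 rad) or (horizontal distance between spare_2 and pocket_1 below 0.009 m and z of spare_2 in the frame of pocket_1 between -0.004 and 0.004 m and angle between spare_2's own z axis and vertical below 0.15 rad) or (horizontal distance between spare_3 and pocket_1 below 0.009 m and z of spare_3 in the frame of pocket_1 between -0.004 and 0.004 m and angle between spare_3's own z axis and vertical below 0.15 rad) or (horizontal distance between spare_4 and pocket_1 below 0.009 m and z of spare_4 in the frame of pocket_1 between -0.004 and 0.004 m and angle between spare_4's own z axis and vertical below 0.15 rad)) and ((horizontal distance between fitted_2 and pocket_2 below 0.009 m and z of fitted_2 in the frame of pocket_2 between -0.004 and 0.004 m and angle between fitted_2's own z axis and vertical below 0.15 rad) or (horizontal distance between spare_1 and pocket_2 below 0.009 m and z of spare_1 in the frame of pocket_2 between -0.004 and 0.004 m and angle between spare_1's own z axis and vertical below 0.15 rad) or (horizontal distance between spare_2 and pocket_2 below 0.009 m and z of spare_2 in the frame of pocket_2 between -0.004 and 0.004 m and angle between spare_2's own z axis and vertical below 0.15 rad) or (horizontal distance between spare_3 and pocket_2 below 0.009 m and z of spare_3 in the frame of pocket_2 between -0.004 and 0.004 m and angle between spare_3's own z axis and vertical below 0.15 rad) or (horizontal distance between spare_4 and pocket_2 below 0.009 m and z of spare_4 in the frame of pocket_2 between -0.004 and 0.004 m and angle between spare_4's own z axis and vertical below 0.15 rad)) and ((horizontal distance between fitted_3 and pocket_3 below 0.009 m and z of fitted_3 in the frame of pocket_3 between -0.004 and 0.004 m and angle between fitted_3's own z axis and vertical below 0.15 rad) or (horizontal distance between spare_1 and pocket_3 below 0.009 m and z of spare_1 in the frame of pocket_3 between -0.004 and 0.004 m and angle between spare_1's own z axis and vertical below 0.15 rad) or (horizontal distance between spare_2 and pocket_3 below 0.009 m and z of spare_2 in the frame of pocket_3 between -0.004 and 0.004 m and angle between spare_2's own z axis and vertical below 0.15 rad) or (horizontal distance between spare_3 and pocket_3 below 0.009 m and z of spare_3 in the frame of pocket_3 between -0.004 and 0.004 m and angle between spare_3's own z axis and vertical below 0.15 rad) or (horizontal distance between spare_4 and pocket_3 below 0.009 m and z of spare_4 in the frame of pocket_3 between -0.004 and 0.004 m and angle between spare_4's own z axis and vertical below 0.15 rad)) and ((horizontal distance between fitted_4 and pocket_4 below 0.009 m and z of fitted_4 in the frame of pocket_4 between -0.004 and 0.004 m and angle between fitted_4's own z axis and vertical below 0.15 rad) or (horizontal distance between spare_1 and pocket_4 below 0.009 m and z of spare_1 in the frame of pocket_4 between -0.004 and 0.004 m and angle between spare_1's own z axis and vertical below 0.15 rad) or (horizontal distance between spare_2 and pocket_4 below 0.009 m and z of spare_2 in the frame of pocket_4 between -0.004 and 0.004 m and angle between spare_2's own z axis and vertical below 0.15 rad) or (horizontal distance between spare_3 and pocket_4 below 0.009 m and z of spare_3 in the frame of pocket_4 between -0.004 and 0.004 m and angle between spare_3's own z axis and vertical below 0.15 rad) or (horizontal distance between spare_4 and pocket_4 below 0.009 m and z of spare_4 in the frame of pocket_4 between -0.004 and 0.004 m and angle between spare_4's own z axis and vertical below 0.15 rad)) and height (world z) of cover below 0.02 m), for 0.2 s.
At the end, for the whole second after the job is handed in: every pocket holds a nut flat on its floor (9 mm off centre, 4 mm in height, 0.15 rad), nuts already there in their own; cover shut and snapped home (6 mm in x and y, 3 mm in height, tab under 2.5 mm proud); surplus spares and pry bar on the bench, bar flat (0.1 rad); at rest (((horizontal distance between fitted_1 and pocket_1 below 0.009 m and z of fitted_1 in the frame of pocket_1 between -0.004 and 0.004 m and angle between fitted_1's own z axis and vertical below 0.15 rad) or (horizontal distance between spare_1 and pocket_1 below 0.009 m and z of spare_1 in the frame of pocket_1 between -0.004 and 0.004 m and angle between spare_1's own z axis and vertical below 0.15 rad) or (horizontal distance between spare_2 and pocket_1 below 0.009 m and z of spare_2 in the frame of pocket_1 between -0.004 and 0.004 m and angle between spare_2's own z axis and vertical below 0.15 rad) or (horizontal distance between spare_3 and pocket_1 below 0.009 m and z of spare_3 in the frame of pocket_1 between -0.004 and 0.004 m and angle between spare_3's own z axis and vertical below 0.15 rad) or (horizontal distance between spare_4 and pocket_1 below 0.009 m and z of spare_4 in the frame of pocket_1 between -0.004 and 0.004 m and angle between spare_4's own z axis and vertical below 0.15 rad)) and ((horizontal distance between fitted_2 and pocket_2 below 0.009 m and z of fitted_2 in the frame of pocket_2 between -0.004 and 0.004 m and angle between fitted_2's own z axis and vertical below 0.15 rad) or (horizontal distance between spare_1 and pocket_2 below 0.009 m and z of spare_1 in the frame of pocket_2 between -0.004 and 0.004 m and angle between spare_1's own z axis and vertical below 0.15 rad) or (horizontal distance between spare_2 and pocket_2 below 0.009 m and z of spare_2 in the frame of pocket_2 between -0.004 and 0.004 m and angle between spare_2's own z axis and vertical below 0.15 rad) or (horizontal distance between spare_3 and pocket_2 below 0.009 m and z of spare_3 in the frame of pocket_2 between -0.004 and 0.004 m and angle between spare_3's own z axis and vertical below 0.15 rad) or (horizontal distance between spare_4 and pocket_2 below 0.009 m and z of spare_4 in the frame of pocket_2 between -0.004 and 0.004 m and angle between spare_4's own z axis and vertical below 0.15 rad)) and ((horizontal distance between fitted_3 and pocket_3 below 0.009 m and z of fitted_3 in the frame of pocket_3 between -0.004 and 0.004 m and angle between fitted_3's own z axis and vertical below 0.15 rad) or (horizontal distance between spare_1 and pocket_3 below 0.009 m and z of spare_1 in the frame of pocket_3 between -0.004 and 0.004 m and angle between spare_1's own z axis and vertical below 0.15 rad) or (horizontal distance between spare_2 and pocket_3 below 0.009 m and z of spare_2 in the frame of pocket_3 between -0.004 and 0.004 m and angle between spare_2's own z axis and vertical below 0.15 rad) or (horizontal distance between spare_3 and pocket_3 below 0.009 m and z of spare_3 in the frame of pocket_3 between -0.004 and 0.004 m and angle between spare_3's own z axis and vertical below 0.15 rad) or (horizontal distance between spare_4 and pocket_3 below 0.009 m and z of spare_4 in the frame of pocket_3 between -0.004 and 0.004 m and angle between spare_4's own z axis and vertical below 0.15 rad)) and ((horizontal distance between fitted_4 and pocket_4 below 0.009 m and z of fitted_4 in the frame of pocket_4 between -0.004 and 0.004 m and angle between fitted_4's own z axis and vertical below 0.15 rad) or (horizontal distance between spare_1 and pocket_4 below 0.009 m and z of spare_1 in the frame of pocket_4 between -0.004 and 0.004 m and angle between spare_1's own z axis and vertical below 0.15 rad) or (horizontal distance between spare_2 and pocket_4 below 0.009 m and z of spare_2 in the frame of pocket_4 between -0.004 and 0.004 m and angle between spare_2's own z axis and vertical below 0.15 rad) or (horizontal distance between spare_3 and pocket_4 below 0.009 m and z of spare_3 in the frame of pocket_4 between -0.004 and 0.004 m and angle between spare_3's own z axis and vertical below 0.15 rad) or (horizontal distance between spare_4 and pocket_4 below 0.009 m and z of spare_4 in the frame of pocket_4 between -0.004 and 0.004 m and angle between spare_4's own z axis and vertical below 0.15 rad)) and x of cover in the frame of case between -0.006 and 0.006 m and y of cover in the frame of case between -0.006 and 0.006 m and z of cover in the frame of case between 0.087 and 0.093 m and z of cover_tab in the frame of case between 0.1 and 0.1065 m and angle between the x axis of cover and the x axis of case, either way round below 0.06 rad and z of each of spare_1, spare_2, spare_3, spare_4 in the frame of case below 0.076 m and height (world z) of pry_bar below 0.008 m and angle between pry_bar's own z axis and vertical below 0.1 rad and linear speed of each of cover, spare_1, spare_2, spare_3, spare_4 below 0.02 m/s); the robot touches nothing.
It fails at once if a bystander (loose_bolt) is moved more than 35 mm (distance of loose_bolt from where it was at the start of the episode above 0.035 m).
It fails at once if a bystander (marker) is moved more than 35 mm (distance of marker from where it was at the start of the episode above 0.035 m).
It fails at once if a bystander (angle_piece) is moved more than 35 mm (distance of angle_piece from where it was at the start of the episode above 0.035 m).
Of fitted_1, fitted_2, fitted_3, fitted_4 only 1 to 2 are there at a start; the rules pass over those that are not, and their reading is None.
At some moment in a run one of spare_1, spare_2, spare_3, spare_4, pry_bar may be knocked a few centimetres aside while the robot is not near it.
It also fails if it takes over 192 s, if anything falls off the work surface, if the arm or the gripper's body presses on something with over 40 N, if the wrist force passes 120 N, or if a joint passes its speed limit or range.

ROBOT

A 6-joint arm with a two-finger parallel gripper is mounted at the origin on a cart in front of the work surface, level with it; the furniture and walls round the work are solid. World frame = base frame: x ahead of the robot, y to its left, z up, the work surface at z = 0. Lengths are in m, angles in rad, forces in N, time in s.
With the tool pointing down it reaches from about 0.375 to 0.9 m from the base axis. Payload 3.1 kg.
Tool frame: the origin (TCP) lies midway between the tips of the shut fingers; the grasp point (between the pads) lies 19 mm behind it; y points along the fingers, z is the direction in which the jaws open and shut, and the axes are right-handed (so a half turn about y gives the same grasp; the last joint's range is limited). The gripper opens to 87 mm and grips with 3 to 60 N. Pads are 19 mm wide; open, the fingers measure 117 mm over their backs; the gripper's body (75 mm by 190 mm) begins 51 mm behind the grasp point.
Start: joints at [1.016, 0.527, 1.433, -0, 1.181, -0.178], TCP at [0.23, 0.581, 0.223] pointing down, gripper open.
Joint ranges: [-3.08, 3.08], [-0.75, 2.2], [0.22, 2.44], [-1.43, 4.57], [0, 2.65], [-2.85, 2.85]. Speed limits (rad/s): [2.79, 2.79, 3.14, 3.14, 3.14, 3.14].

INTERFACE

Orientations are given as a unit quaternion [w, x, y, z].
In Python, from station import robot gives the robot as it stands.
- The arm moves only by the tool drive_tool, never from a script. Its argument "motion" is a list of rows, each an object with "dp": the shift along the tool's x, y, z in cm, a list of three; "turn": the turn about the tool's y in degrees; "fingers": the opening, from -1 (shut) to 1 (fully open), so that 0 is half open. In form: [{"dp": [tx, ty, tz], "turn": turn, "fingers": fingers}, ...]. A call has 1 to 10 rows; each row is the pose to reach, as a shift and turn from the pose commanded when the call began, along the tool's axes at that moment; what a row does not reach only later rows make up. A row lasts 1/12 s, in which the tool goes at most 41.7 mm and 7.16 degrees, less where a joint would pass 70% of its speed; a pose out of reach is approached as far as the arm can. A call with a gripper value outside its range is refused whole. The fingers move at their own pace and stop on an object; "squeeze" is the grip in N (left out, the last holds). Time passes only in rows, so rows that repeat a pose let the fingers close. It gives the time, the measured TCP pose, the force and the opening at its end, in the units of the state.
- robot.sense(): the state, without advancing time (a new reading comes with each control period).
- robot.read_camera(name): name is "scene" or "top" or "wrist"; returns a dict with "pixels" (384x512x3 uint8, red, green, blue), "fx", "fy", "cx", "cy" (pixels), "R" (3x3) and "t" (3): a world point X has camera coordinates R X + t; the wrist camera has in their place "hand_eye" (4x4, takes a point from camera to tool coordinates, whose origin is the TCP and whose axes are the tool frame's). Camera axes: x right, y down, z forward; pixel columns grow to the right and rows downward; lengths in m; the calibration is good to about 2 mm. A picture is of the moment at which its call begins: read the wrist's pose just before it. There is no depth.
- robot.finish_job(): hands the job in, once; it reports no verdict.
The state is a dict: "clock": time; "q": joint angles; "qvel": joint speeds; "joint_efforts": joint torques, N m; "eef_pos": TCP position; "tool_rot": TCP orientation; "contact_force": force on the tool from outside, world axes, zero at the start; "wrist_torque": the same for the moment, N m; "grip_width": finger opening in m.
Only numpy, scipy, OpenCV 4.12 (cv2) and the standard library are available. Lean on these libraries where they do the work, as an engineer would, in place of code of your own. Each camera call takes 0.05 s, during which the arm holds its last target.

## Working session

There is one attempt and no reset: what is moved stays moved. The work goes in short steps, Python scripts to look and compute and a tool call to move; the robot and the scene stay as the last step left them, time stands still between calls to the robot, and variables do not carry over. Pictures are saved under pics/ and viewed, and the job is handed in when it is done.

Besides the shell and the picture viewer there is one more tool, called after ">>>" in YAML: its name, and indented under it one key for each argument. drive_tool: Moves the arm, as the interface text tells. Its arguments: {"type":"object","properties":{"motion":{"type":"array"},"squeeze":{"type":"number"}},"required":["motion"]}

```bash
ls; mkdir -p pics
cat > h.py <<'E'
import numpy as np,cv2
from scipy.spatial.transform import Rotation as Ro
from station import robot
def pose():
    s=robot.sense(); q=s['tool_rot']; R=Ro.from_quat([q[1],q[2],q[3],q[0]]).as_matrix()
    return s,R,np.array(s['eef_pos'])
def snap(cam,name,crop=None,scale=1):
    s,R,p=pose(); c=robot.read_camera(cam)
    if cam=='wrist':
        H=np.array(c['hand_eye']); Rwc=R@H[:3,:3]; o=R@H[:3,3]+p
        c['R']=Rwc.T; c['t']=-Rwc.T@o
    c['R']=np.array(c['R']);c['t']=np.array(c['t'])
    im=cv2.cvtColor(np.asarray(c['pixels']),cv2.COLOR_RGB2BGR)
    cv2.imwrite('pics/raw_'+name+'.png',im)
    np.savez('pics/'+name+'.npz',fx=c['fx'],fy=c['fy'],cx=c['cx'],cy=c['cy'],R=c['R'],t=c['t'])
    if crop: x0,y0,x1,y1=crop; im=im[y0:y1,x0:x1]
    if scale!=1: im=cv2.resize(im,None,fx=scale,fy=scale,interpolation=cv2.INTER_CUBIC)
    cv2.imwrite('pics/'+name+'.png',im)
def view(name,crop,scale):
    im=cv2.imread('pics/raw_'+name+'.png'); x0,y0,x1,y1=crop
    cv2.imwrite('pics/%s_v%d_%d.png'%(name,x0,y0),cv2.resize(im[y0:y1,x0:x1],None,fx=scale,fy=scale,interpolation=cv2.INTER_CUBIC))
def load(name): return np.load('pics/'+name+'.npz')
def unproj(c,u,v,z):
    d=c['R'].T@np.array([(u-c['cx'])/c['fx'],(v-c['cy'])/c['fy'],1]); o=-c['R'].T@c['t']
    return o+d*(z-o[2])/d[2]
def proj(c,X):
    X=np.atleast_2d(X)@c['R'].T+c['t']; return np.c_[c['fx']*X[:,0]/X[:,2]+c['cx'],c['fy']*X[:,1]/X[:,2]+c['cy']]
E
python3 - <<'E'
from h import *
s,R,p=pose()
for k,v in s.items(): print(k,np.round(v,3))
print(R.round(3))
for n in ['scene','top','wrist']: 
    snap(n,n+'0',None,1.5)
    c=load(n+'0'); print(n,c['fx'],c['cx'],c['cy'],(-c['R'].T@c['t']).round(3))
E
```

```text
pics
clock 0.0
q [ 1.016  0.528  1.434 -0.     1.181 -0.179]
qvel [ 0.001  0.    -0.    -0.     0.001 -0.   ]
joint_efforts [-1.0000e-03 -4.4004e+01 -1.7659e+01  6.3000e-02  5.8000e-02 -0.0000e+00]
eef_pos [0.23  0.581 0.222]
tool_rot [-0.694  0.695 -0.133  0.132]
contact_force [ 0.959 -0.434 -0.2  ]
wrist_torque [-0.005 -0.018  0.03 ]
grip_width 0.087
[[ 0.93  -0.001  0.368]
 [-0.368 -0.002  0.93 ]
 [-0.    -1.    -0.002]]
scene 443.4781969551061 262.13624177400345 189.8746516507873 [ 0.08  -0.641  0.953]
top 398.45421149940864 249.87447421181514 190.27036865515566 [ 0.426 -0.092  1.122]
wrist 302.30154131009715 260.2933885253006 192.1361243427718 [0.164 0.606 0.384]
```

View pics/scene0.png

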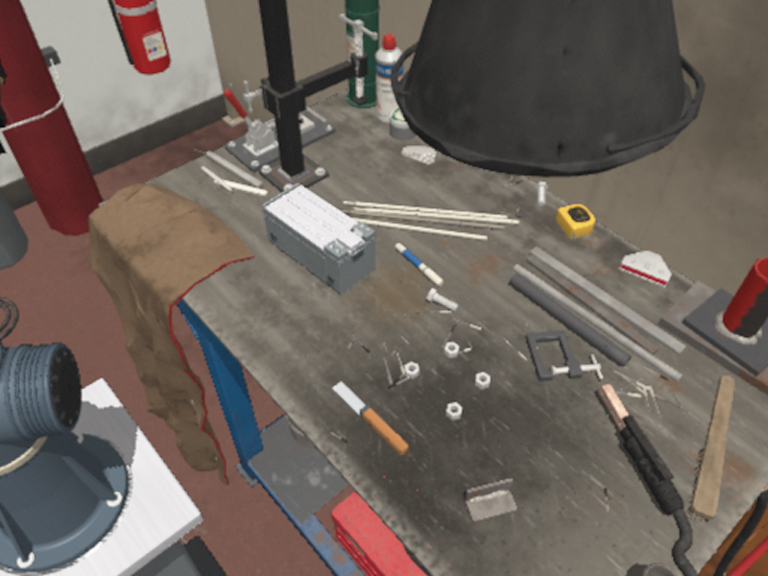

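View pics/top0.png

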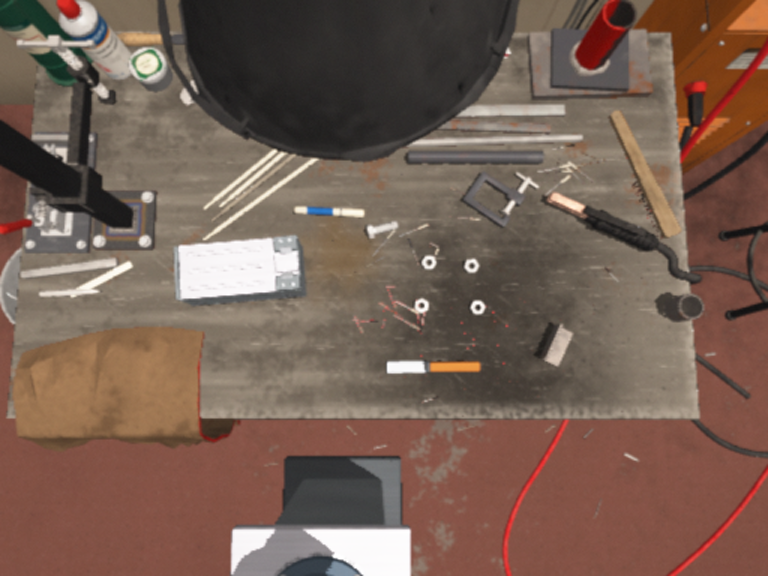

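View pics/wrist0.png

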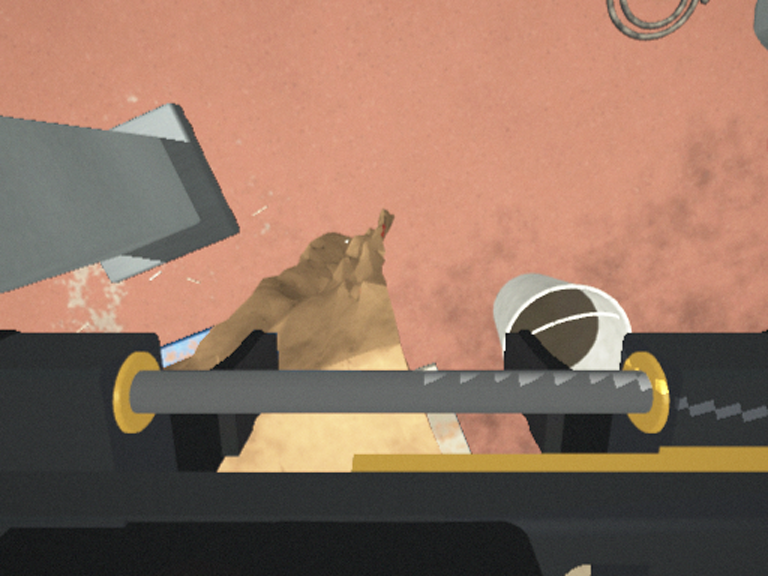

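The top view shows the case at left (px 175-300, 235-300 at 1.5x, nose to the right). The 4 nuts are mid-right, the pry bar at (387-480, 367) with its tip to the left, and the bolt, marker and angle piece around them. I'll zoom in to measure.

Run:
```python
from h import *
view('top0',(105,145,215,210),7)
view('top0',(235,160,400,265),4.8)
c=load('top0')
for n,u,v,z in [('nut a',429,262,.013),('nut b',471,266,.013),('nut c',421,306,.013),('nut d',478,307,.013),('tip',387,367,.004),('tail',480,367,.018),('case nose',303,262,.1)]:
    print(n,unproj(c,u/1.5,v/1.5,z).round(3))
```

```text
nut a [ 0.632 -0.197  0.013]
nut b [ 0.624 -0.276  0.013]
nut c [ 0.548 -0.181  0.013]
nut d [ 0.547 -0.287  0.013]
tip [ 0.436 -0.117  0.004]
tail [ 0.436 -0.287  0.018]
case nose [0.615 0.03  0.1  ]
```

Run:
```python
from h import *
view('scene0',(165,115,265,200),7)
view('scene0',(215,215,345,310),6)
```

```text
(no output)
```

View pics/top0_v105_145.png

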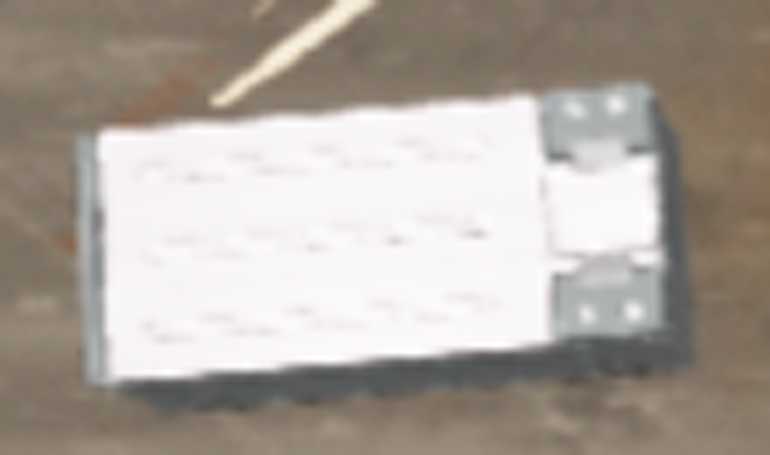

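View pics/top0_v235_160.png

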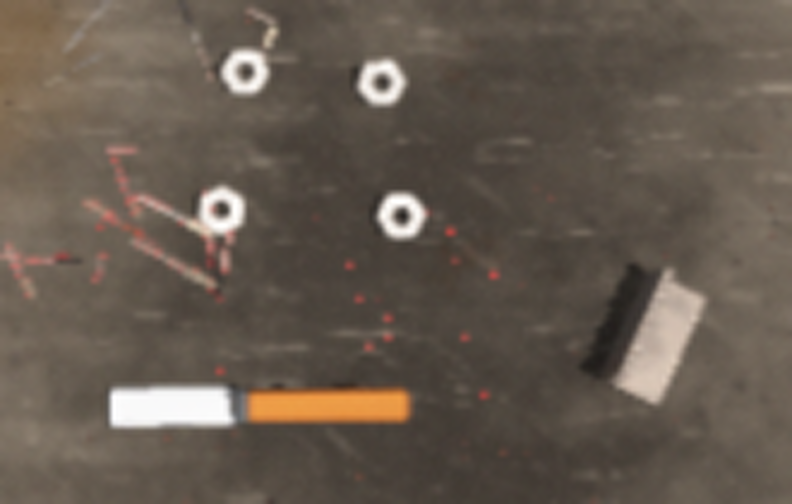

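View pics/scene0_v165_115.png

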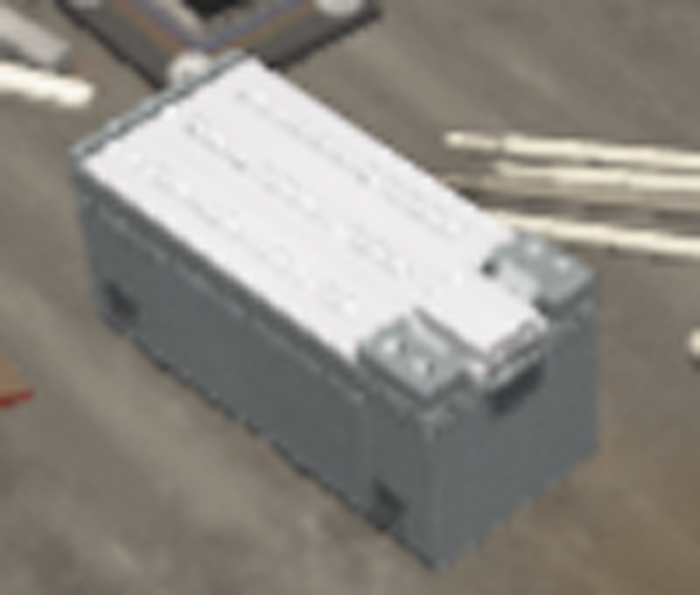

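View pics/scene0_v215_215.png

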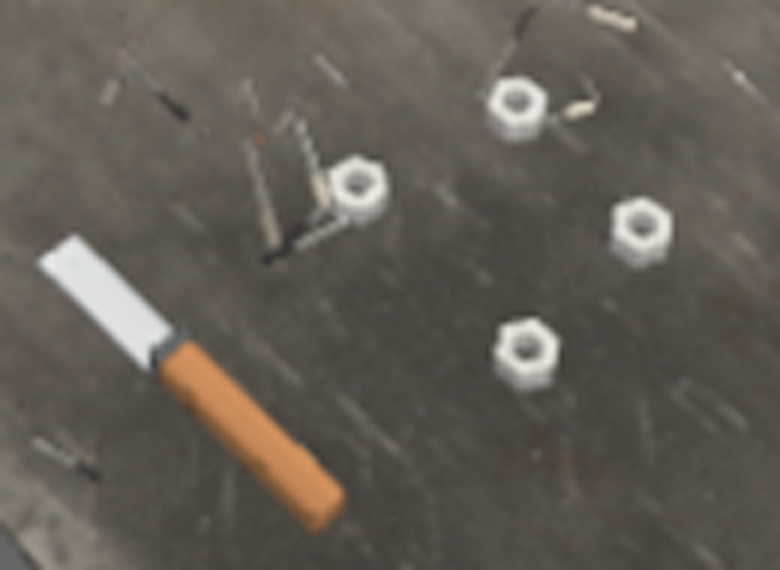

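Run:
```python
from h import *
from scipy.optimize import least_squares
T=[((92,-47,95),(100,128)),((92,47,95),(108,380)),((-72,-47,95),(540,95)),((-72,47,95),(553,345)),((-115,-47,104),(655,83)),((-115,47,104),(667,332))]
S=[((-115,47,104),(440,395)),((-115,47,0),(440,570)),((-115,-47,0),(597,450)),((92,47,95),(85,158)),((-72,47,95),(360,355))]
ct,cs=load('top0'),load('scene0')
def res(p,which='ts'):
    R=Ro.from_euler('z',p[2]).as_matrix(); r=[]
    if 't' in which:
        r.append(proj(ct,np.array([a for a,_ in T])/1e3@R.T+[p[0],p[1],0])-(np.array([b for _,b in T])/7+[105,145]))
    if 's' in which:
        r.append(proj(cs,np.array([a for a,_ in S])/1e3@R.T+[p[0],p[1],0])-(np.array([b for _,b in S])/7+[165,115]))
    return np.vstack(r).ravel()
for w in ['t','s','ts']:
    f=least_squares(res,[.6,.15,1.57],args=(w,)); print(w,f.x.round(4),np.degrees(f.x[2]),f.fun.round(1))
# bar, from top zoom 4.8 off 235,160 ; scene zoom 6 off 215,215
for z,(u,v) in [(4,(110,388)),(4,(110,427)),(18,(409,390)),(18,(409,421)),(5,(232,388)),(5,(232,427)),(13,(246,71)),(13,(382,82)),(13,(222,210)),(13,(401,216))]:
    print('t',z,unproj(ct,u/4.8+235,v/4.8+160,z/1e3).round(4))
for z,(u,v) in [(4,(40,262)),(4,(76,236)),(18,(345,490)),(18,(318,525)),(13,(519,101)),(13,(642,223)),(13,(358,183)),(13,(528,348))]:
    print('s',z,unproj(cs,u/6+215,v/6+215,z/1e3).round(4))
```

```text
t [0.606  0.1522 1.6485] 94.45362134432713 [ 0.4  0.2  0.4 -0.4 -0.   0.3 -0.  -0.1 -0.6  0.  -0.2 -0. ]
s [0.6095 0.1471 1.6622] 95.23631860411118 [-1.  -0.3  0.6  0.2  1.1 -0.1 -0.1  0.3 -0.4 -0.1]
ts [0.6075 0.1503 1.6606] 95.14521499612762 [ 1.   0.1  1.4 -0.5  0.5 -0.5  0.9 -1.  -0.1 -1.   0.7 -1.1 -2.4 -0.6
 -0.7 -0.  -0.2 -0.3 -1.3  0.  -1.8 -0.4]
t 4 [ 0.4462 -0.1173  0.004 ]
t 4 [ 0.4238 -0.1172  0.004 ]
t 18 [ 0.445  -0.2882  0.018 ]
t 18 [ 0.4275 -0.2878  0.018 ]
t 5 [ 0.4463 -0.1879  0.005 ]
t 5 [ 0.4239 -0.1877  0.005 ]
t 13 [ 0.6315 -0.1975  0.013 ]
t 13 [ 0.6251 -0.2776  0.013 ]
t 13 [ 0.5491 -0.1825  0.013 ]
t 13 [ 0.5458 -0.2869  0.013 ]
s 4 [ 0.4276 -0.1239  0.004 ]
s 4 [ 0.4471 -0.1238  0.004 ]
s 18 [ 0.4461 -0.2916  0.018 ]
s 18 [ 0.4282 -0.2956  0.018 ]
s 13 [ 0.6333 -0.2024  0.013 ]
s 13 [ 0.6269 -0.2817  0.013 ]
s 13 [ 0.5507 -0.1874  0.013 ]
s 13 [ 0.5473 -0.2924  0.013 ]
```

>>> drive_tool:
  motion:
    - {"dp": [33.3,0,-19.1],"turn": 68.4,"fingers": 0}
    - {"dp": [33.3,0,-19.1],"turn": 68.4,"fingers": 0}
    - {"dp": [33.3,0,-19.1],"turn": 68.4,"fingers": 0}
    - {"dp": [33.3,0,-19.1],"turn": 68.4,"fingers": 0}
    - {"dp": [33.3,0,-19.1],"turn": 68.4,"fingers": 0}
    - {"dp": [33.3,0,-19.1],"turn": 68.4,"fingers": 0}
    - {"dp": [33.3,0,-19.1],"turn": 68.4,"fingers": 0}
    - {"dp": [33.3,0,-19.1],"turn": 68.4,"fingers": 0}
    - {"dp": [33.3,0,-19.1],"turn": 68.4,"fingers": 0}
    - {"dp": [33.3,0,-19.1],"turn": 68.4,"fingers": 0}
  squeeze: 30

```text
clock: 0.98
eef_pos: [0.4736, 0.2765, 0.2226]
tool_rot: [-0.498, 0.497, -0.501, 0.504]
contact_force: [0.5, 0.6, -0.7]
grip_width: 0.044
```

```bash
cat >> h.py <<'E'
def d(target,yaw=None):
    """print tool-frame shift (cm) to world target; yaw = desired angle of tool z in world (deg)"""
    s,R,p=pose(); dp=R.T@(np.array(target)-p)*100
    a=np.degrees(np.arctan2(R[1,2],R[0,2]))
    print('clk',round(s['clock'],2),'p',p.round(4),'zyaw',a.round(2),'dp',dp.round(2),'turn',None if yaw is None else ((a-yaw+180)%360-180).round(2),'rows',(np.linalg.norm(dp)/4.17).round(1),'grip',round(s['grip_width'],4),'F',np.round(s['contact_force'],1))
E
python3 -c "
from h import *
d([.436,-.2,.2],0)"
```

```text
clk 0.98 p [0.4736 0.2765 0.2226] zyaw -0.58 dp [47.68  2.33 -3.28] turn -0.58 rows 11.5 grip 0.044 F [ 0.5  0.6 -0.7]
```

>>> drive_tool:
  motion:
    - {"dp": [41,2,-3.5],"turn": -0.5}
    - {"dp": [41,2,-3.5],"turn": -0.5}
    - {"dp": [41,2,-3.5],"turn": -0.5}
    - {"dp": [41,2,-3.5],"turn": -0.5}
    - {"dp": [41,2,-3.5],"turn": -0.5}
    - {"dp": [41,2,-3.5],"turn": -0.5}
    - {"dp": [41,2,-3.5],"turn": -0.5}
    - {"dp": [41,2,-3.5],"turn": -0.5}
    - {"dp": [41,2,-3.5],"turn": -0.5}
    - {"dp": [41,2,-3.5],"turn": -0.5}

```text
schema error: expected keys dp, turn, fingers
```

>>> drive_tool:
  motion:
    - {"dp": [10.5,4,0],"turn": 0,"fingers": 0}
    - {"dp": [10.5,4,0],"turn": 0,"fingers": 0}
    - {"dp": [10.5,4,0],"turn": 0,"fingers": 0}
    - {"dp": [10.5,4,0],"turn": 0,"fingers": 0}

```text
clock: 1.32
eef_pos: [0.4672, 0.1716, 0.1803]
tool_rot: [0.497, -0.501, 0.502, -0.5]
contact_force: [-1.3, 0.3, -0.3]
grip_width: 0.0435
```

```bash
python3 -c "
from h import *
snap('wrist','w1',None,1.5)
d([.436,-.24,.02],0)"
```

```text
clk 1.37 p [0.4683 0.1737 0.1814] zyaw -0.25 dp [41.38 16.17 -2.99] turn -0.25 rows 10.7 grip 0.0436 F [ 0.6 -0.1 -0.2]
```

View pics/w1.png

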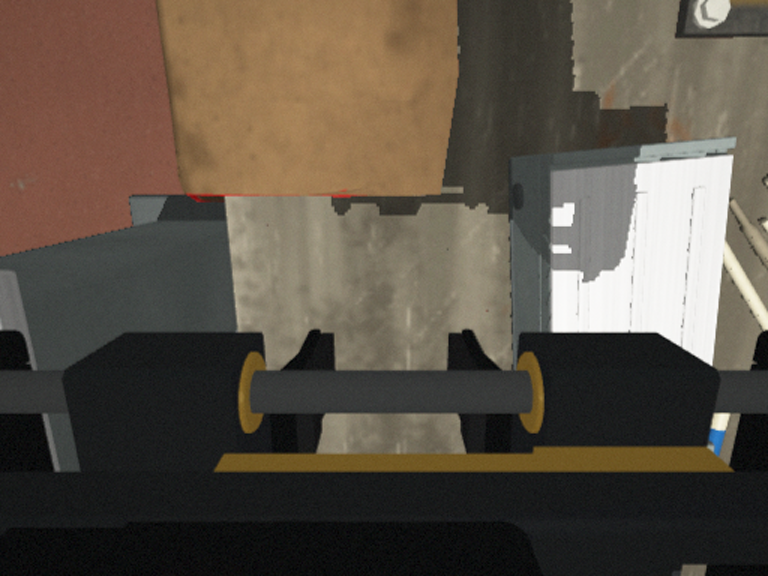

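The wrist view shows the case at right with image up = world +y. The tool itself is not over the bar yet because the first call was refused. I'll go on.

>>> drive_tool:
  motion:
    - {"dp": [41,0,-3.2],"turn": -0.2,"fingers": 0}
    - {"dp": [41,0,-3.2],"turn": -0.2,"fingers": 0}
    - {"dp": [41,0,-3.2],"turn": -0.2,"fingers": 0}
    - {"dp": [41,0,-3.2],"turn": -0.2,"fingers": 0}
    - {"dp": [41,0,-3.2],"turn": -0.2,"fingers": 0}
    - {"dp": [41,0,-3.2],"turn": -0.2,"fingers": 0}
    - {"dp": [41,0,-3.2],"turn": -0.2,"fingers": 0}
    - {"dp": [41,0,-3.2],"turn": -0.2,"fingers": 0}
    - {"dp": [41,0,-3.2],"turn": -0.2,"fingers": 0}
    - {"dp": [41,0,-3.2],"turn": -0.2,"fingers": 0}

```text
clock: 2.2
eef_pos: [0.4384, -0.2363, 0.1833]
tool_rot: [0.501, -0.501, 0.498, -0.5]
contact_force: [1.7, 0.9, 0.4]
grip_width: 0.0436
```

>>> drive_tool:
  motion:
    - {"dp": [6,0,0],"turn": 0,"fingers": 0}
    - {"dp": [6,0,0],"turn": 0,"fingers": 0}
    - {"dp": [6,0,0],"turn": 0,"fingers": 0}
    - {"dp": [6,0,0],"turn": 0,"fingers": 0}

```text
clock: 2.53
eef_pos: [0.4384, -0.2942, 0.1827]
tool_rot: [0.501, -0.5, 0.499, -0.5]
contact_force: [0.5, 0.8, 0.5]
grip_width: 0.0437
```

```bash
python3 -c "
from h import *
snap('wrist','w2',None,1.5)
d([.436,-.24,.02],0)"
```

```text
clk 2.58 p [ 0.4379 -0.2927  0.1825] zyaw 0.23 dp [-5.25 16.26 -0.17] turn 0.23 rows 4.1 grip 0.0434 F [ 0.3  0.7 -1.6]
```

View pics/w2.png

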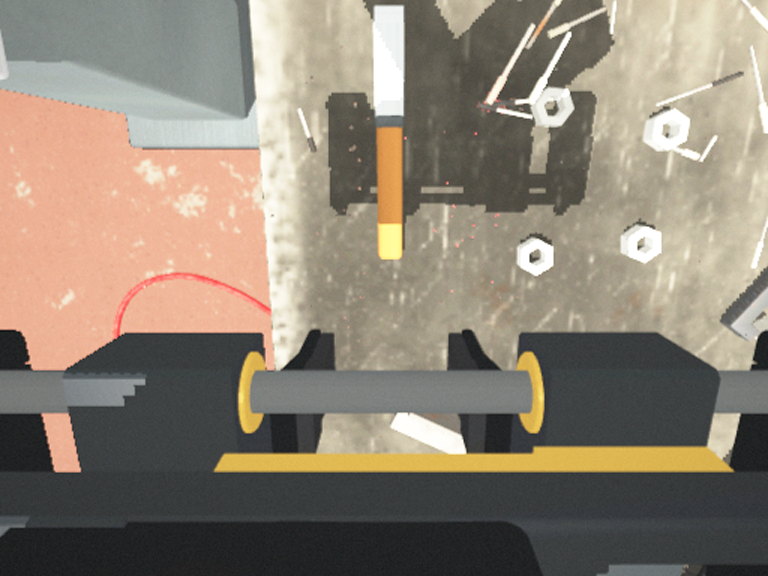

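Wrist view: the bar runs vertically, with its tip at (389,6) and tail at (390,258). The four nuts are at (552,106), (666,130), (536,257) and (641,242).

```bash
python3 -c "
from h import *
c=load('w2')
for n,u,v,z in [('tip',389,6,.004),('tailtop',390,224,.018),('tailbot',390,258,.0),('neck',389.5,122,.01),('hl',377,190,.018),('hr',402.5,190,.018),('n',552,106,.013),('n',666,130,.013),('n',536,255,.013),('n',641,241,.013)]: print(n,unproj(c,u/1.5,v/1.5,z).round(4))
"
```

```text
tip [ 0.4363 -0.1211  0.004 ]
tailtop [ 0.4374 -0.2647  0.018 ]
tailbot [ 0.4375 -0.2932  0.    ]
neck [ 0.4368 -0.1947  0.01  ]
hl [ 0.4281 -0.2408  0.018 ]
hr [ 0.4461 -0.2407  0.018 ]
n [ 0.5482 -0.1843  0.013 ]
n [ 0.6289 -0.1996  0.013 ]
n [ 0.5462 -0.288   0.013 ]
n [ 0.6229 -0.2773  0.013 ]
```

>>> drive_tool:
  motion:
    - {"dp": [-6.7,13,-0.1],"turn": 0.2,"fingers": 0}
    - {"dp": [-6.7,13,-0.1],"turn": 0.2,"fingers": 0}
    - {"dp": [-6.7,13,-0.1],"turn": 0.2,"fingers": 0}
    - {"dp": [-6.7,13,-0.1],"turn": 0.2,"fingers": 0}
    - {"dp": [-6.7,16.5,-0.1],"turn": 0.2,"fingers": 0}
    - {"dp": [-6.7,17.9,-0.1],"turn": 0.2,"fingers": 0}
    - {"dp": [-6.7,17.9,-0.1],"turn": 0.2,"fingers": 0}

```text
clock: 3.17
eef_pos: [0.4356, -0.2234, 0.0018]
tool_rot: [0.501, -0.501, 0.501, -0.497]
contact_force: [1.4, 0.1, 0.5]
grip_width: 0.0434
```

```bash
python3 -c "
from h import *
snap('wrist','w3',None,1.5)
d([.437,-.226,.003],0)"
```

```text
clk 3.22 p [ 0.436  -0.2239  0.0027] zyaw 0.18 dp [ 0.21 -0.03  0.1 ] turn 0.18 rows 0.1 grip 0.0434 F [ 0.3 -0.1  0.6]
```

View pics/w3.png

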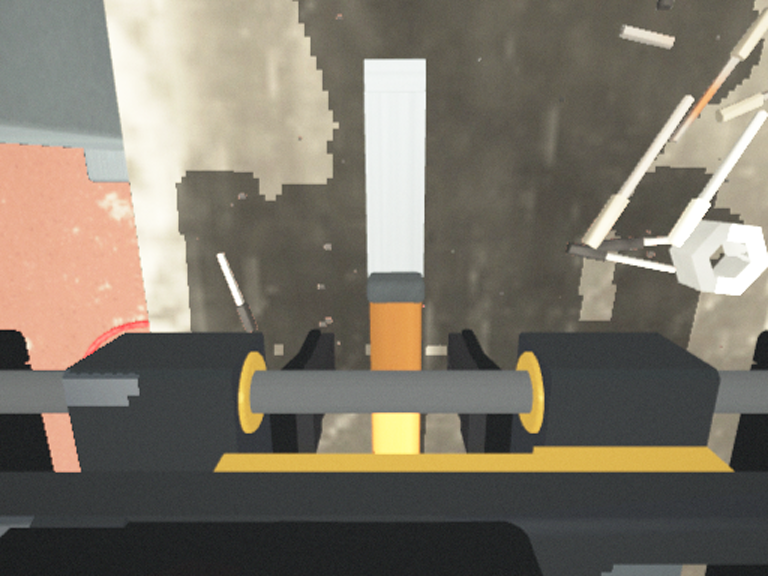

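The bar is centred between the fingers, with its tip edge at (395,60). I'll close on it.

>>> drive_tool:
  motion:
    - {"dp": [0,0,0.1],"turn": 0.2,"fingers": -0.8}
    - {"dp": [0,0,0.1],"turn": 0.2,"fingers": -0.8}
    - {"dp": [0,0,0.1],"turn": 0.2,"fingers": -0.8}
    - {"dp": [0,0,0.1],"turn": 0.2,"fingers": -0.8}
    - {"dp": [0,0,0.1],"turn": 0.2,"fingers": -0.8}
    - {"dp": [0,-2,0.1],"turn": 0.2,"fingers": -0.8}
    - {"dp": [0,-6,0.1],"turn": 0.2,"fingers": -0.8}
    - {"dp": [0,-10,0.1],"turn": 0.2,"fingers": -0.8}
    - {"dp": [0,-10,0.1],"turn": 0.2,"fingers": -0.8}
  squeeze: 30

```text
clock: 3.97
eef_pos: [0.4406, -0.2296, 0.1094]
tool_rot: [-0.5, 0.499, -0.496, 0.505]
contact_force: [0.7, -0.1, -1.2]
grip_width: 0.0177
```

```bash
python3 -c "
from h import *
snap('wrist','w4',None,1.5)
c=load('w4')
s,R,p=pose();print(p)
d([.6,-.12,.12],5)"
```

```text
[ 0.43952381 -0.22887642  0.1070492 ]
clk 4.02 p [ 0.4395 -0.2289  0.107 ] zyaw -0.2 dp [-10.94  -1.25  16.02] turn -5.2 rows 4.7 grip 0.0178 F [-0.  -1.  -2.3]
```

View pics/w4.png

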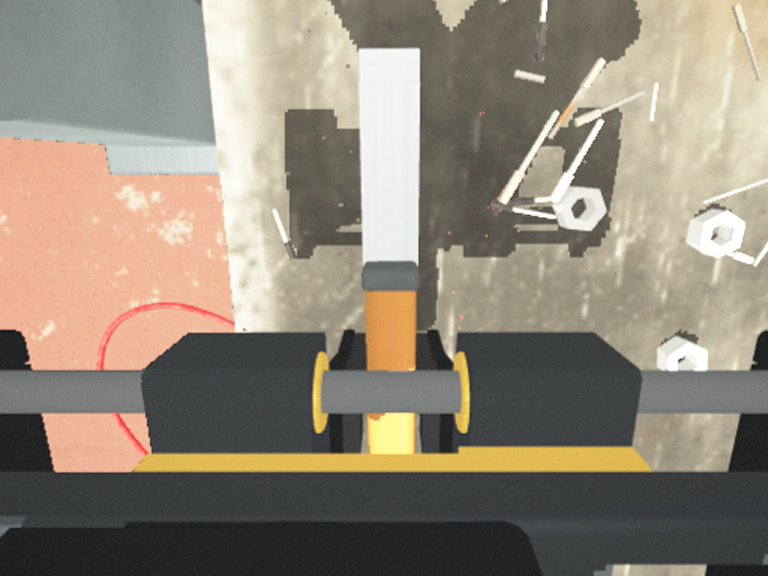

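>>> drive_tool:
  motion:
    - {"dp": [-12.2,-1.3,18.7],"turn": -4.8,"fingers": -0.8}
    - {"dp": [-12.2,-1.3,18.7],"turn": -4.8,"fingers": -0.8}
    - {"dp": [-12.2,-1.3,18.7],"turn": -4.8,"fingers": -0.8}
    - {"dp": [-12.2,-1.3,18.7],"turn": -4.8,"fingers": -0.8}
    - {"dp": [-12.2,-1.3,18.7],"turn": -4.8,"fingers": -0.8}
    - {"dp": [-12.2,-1.3,18.7],"turn": -4.8,"fingers": -0.8}
    - {"dp": [-12.2,-1.3,18.7],"turn": -4.8,"fingers": -0.8}
    - {"dp": [-12.2,-1.3,18.7],"turn": -4.8,"fingers": -0.8}

```text
clock: 4.68
eef_pos: [0.6236, -0.1045, 0.1144]
tool_rot: [-0.519, 0.521, -0.48, 0.478]
contact_force: [-0.3, 0.2, -1.9]
grip_width: 0.0181
```

```bash
python3 -c "
from h import *
snap('wrist','w5',None,1.5)
snap('scene','s5',(155,105,315,225),5)
snap('top','t5',(105,135,305,265),3.9)
d([.6265,-.107,.12],4.6)"
```

```text
clk 4.83 p [ 0.6225 -0.1061  0.1152] zyaw 4.54 dp [ 0.12 -0.48  0.39] turn -0.06 rows 0.2 grip 0.0176 F [-1.1 -0.7 -1.3]
```

View pics/w5.png

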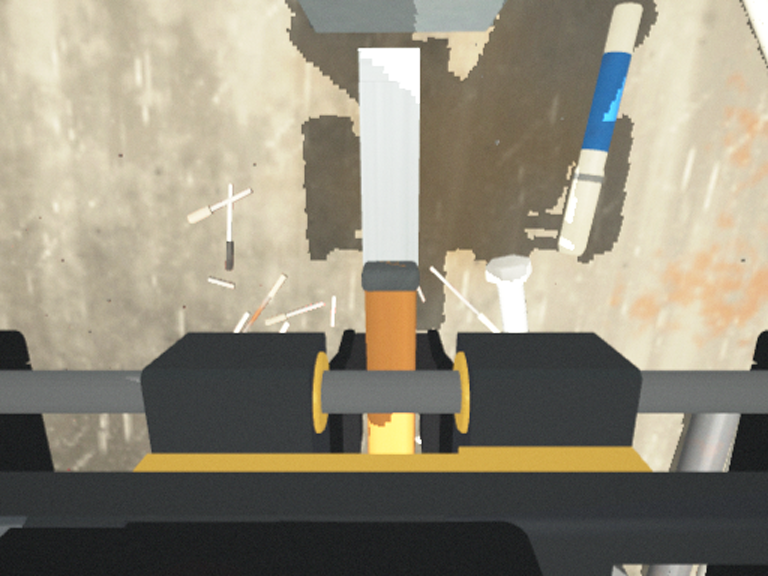

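View pics/s5.png

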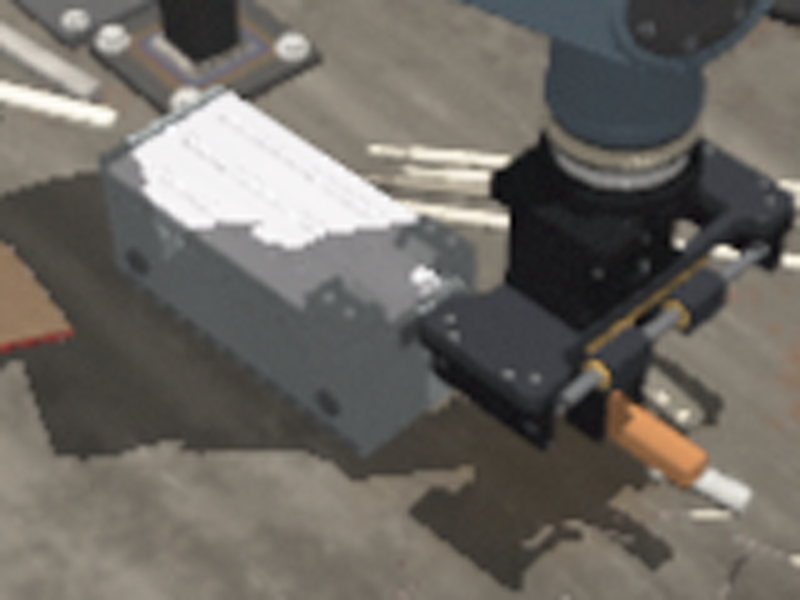

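View pics/t5.png

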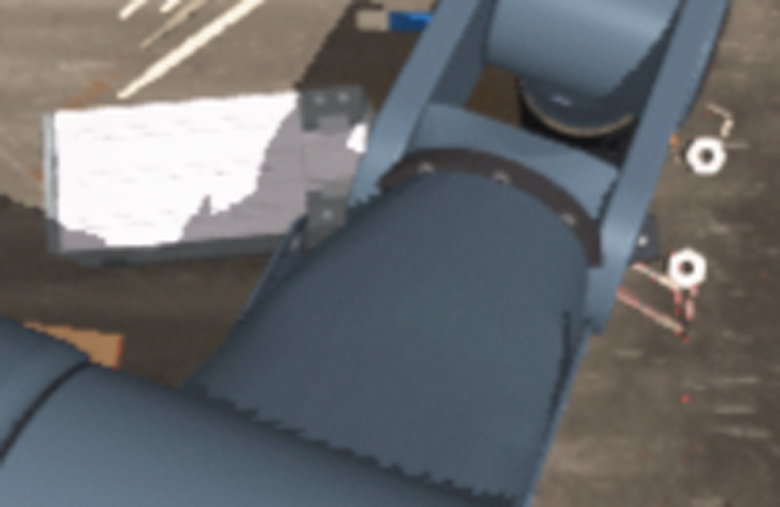

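```bash
python3 -c "
from h import *
view('w5',(170,0,370,60),4)
c=load('w5');print((-c['R'].T@c['t']).round(3),c['R'].round(3))
s,R,p=pose()
for u,v in [(318,32),(492,30)]: print(unproj(c,u/1.5,v/1.5,0).round(4))
for u,v in [(359,48),(419,48),(389,48)]: 
  X=unproj(c,u/1.5,v/1.5,.117); print('tip world',X.round(4),'tool',(R.T@(X-p)).round(4))
X=unproj(c,390/1.5,265/1.5,.117+.012); print('neck tool',(R.T@(X-p)).round(4))
"
```

```text
[ 0.618 -0.036  0.277] [[ 0.997  0.083 -0.004]
 [ 0.081 -0.963  0.257]
 [ 0.018 -0.257 -0.966]]
[0.5709 0.0327 0.    ]
[0.6662 0.0415 0.    ]
tip world [6.04e-01 3.00e-04 1.17e-01] tool [-0.1075 -0.0016 -0.0101]
tip world [0.6231 0.0019 0.117 ] tool [-0.1076 -0.0017  0.0091]
tip world [0.6135 0.0011 0.117 ] tool [-0.1076 -0.0016 -0.0005]
neck tool [-0.0391 -0.0137  0.0001]
```

View pics/w5_v170_0.png

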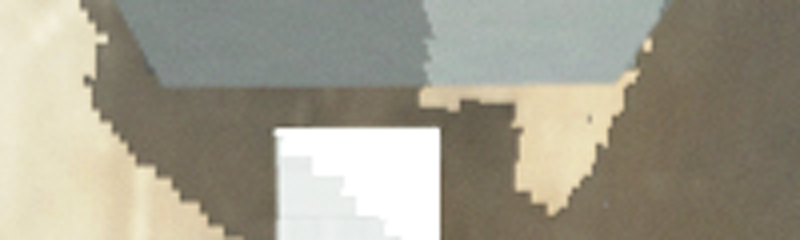

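```bash
python3 -c "
from h import *
d([.6289,-.105,.087],5.0)"
```

```text
clk 4.83 p [ 0.6225 -0.1061  0.1152] zyaw 4.54 dp [-0.06  2.82  0.65] turn -0.46 rows 0.7 grip 0.0176 F [-1.1 -0.7 -1.3]
```

>>> drive_tool:
  motion:
    - {"dp": [0,2.8,0.65],"turn": -0.5,"fingers": -0.8}
    - {"dp": [0,2.8,0.65],"turn": -0.5,"fingers": -0.8}
    - {"dp": [0,2.8,0.65],"turn": -0.5,"fingers": -0.8}
    - {"dp": [0,2.8,0.65],"turn": -0.5,"fingers": -0.8}

```text
clock: 5.17
eef_pos: [0.6303, -0.1058, 0.0887]
tool_rot: [-0.521, 0.522, -0.478, 0.477]
contact_force: [0.7, 0.1, -1.6]
grip_width: 0.0179
```

```bash
python3 -c "
from h import *
for i in range(3): d([.6289,-.105,.087],5.0); robot.read_camera('wrist')
snap('wrist','w6',(170,0,370,150),4)
d([.6289,-.105,.087],5.0)
"
```

```text
clk 5.17 p [ 0.6303 -0.1058  0.0887] zyaw 5.03 dp [-0.09  0.17 -0.13] turn 0.03 rows 0.1 grip 0.0179 F [ 0.7  0.1 -1.6]
clk 5.22 p [ 0.6309 -0.1058  0.0893] zyaw 5.05 dp [-0.1   0.23 -0.19] turn 0.05 rows 0.1 grip 0.0177 F [ 0.4  1.3 -1.6]
clk 5.27 p [ 0.6313 -0.1057  0.0896] zyaw 5.06 dp [-0.09  0.26 -0.23] turn 0.06 rows 0.1 grip 0.0176 F [-0.5  0.4 -1. ]
clk 5.37 p [ 0.6315 -0.1055  0.0897] zyaw 5.09 dp [-0.07  0.27 -0.26] turn 0.09 rows 0.1 grip 0.018 F [ 0.8  0.6 -0.6]
```

View pics/w6.png

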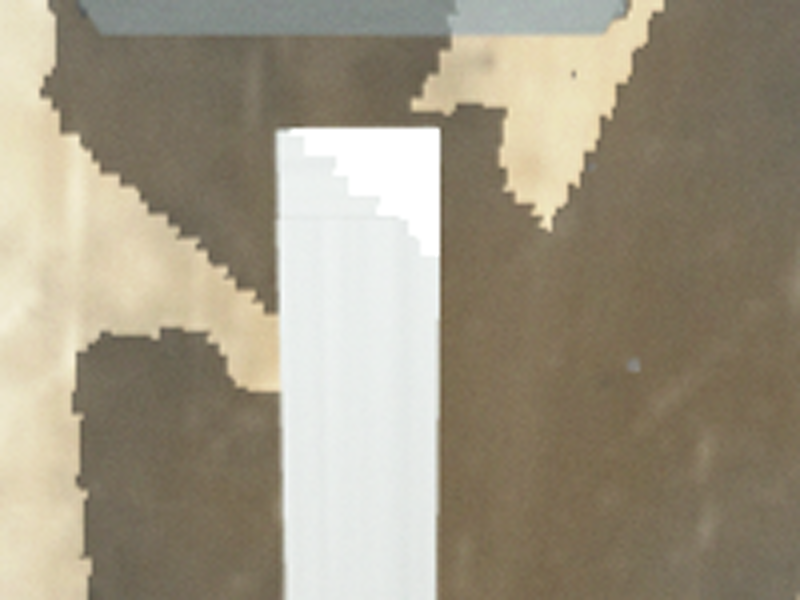

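```bash
python3 -c "
from h import *
c=load('w6')
s,R,p=pose()
a,b=[unproj(c,170+u/4,v/4,0) for u,v in [(98,34),(606,32.5)]]
m=(a+b)/2; print(a,b,np.linalg.norm(a-b),m, np.degrees(np.arctan2(*(b-a)[1::-1])))
for z in (.084,.088,.091):
  l,r=[unproj(c,170+u/4,32,z) for u in (277,440)]; print(z,l,r,np.linalg.norm(l-r))
"
```

```text
[0.56930194 0.03241036 0.        ] [0.66329243 0.04110748 0.        ] 0.09439200615667886 [0.61629719 0.03675892 0.        ] 5.286634199031003
0.084 [0.61041792 0.00090189 0.084     ] [0.63091557 0.00274235 0.084     ] 0.020580101962445804
0.088 [6.10745079e-01 1.19781067e-05 8.80000000e-02] [0.63075588 0.00180872 0.088     ] 0.02009130640739315
0.091 [ 0.61099044 -0.00065545  0.091     ] [0.63063612 0.00110851 0.091     ] 0.019724709741103658
```

>>> drive_tool:
  motion:
    - {"dp": [0,0.2,-0.15],"turn": -0.2,"fingers": -0.8}
    - {"dp": [-1,0.2,-0.15],"turn": -0.2,"fingers": -0.8}
    - {"dp": [-2,0.2,-0.15],"turn": -0.2,"fingers": -0.8}
    - {"dp": [-3,0.2,-0.15],"turn": -0.2,"fingers": -0.8}
    - {"dp": [-3.4,0.2,-0.15],"turn": -0.2,"fingers": -0.8}
    - {"dp": [-3.8,0.2,-0.15],"turn": -0.2,"fingers": -0.8}
    - {"dp": [-4.2,0.2,-0.15],"turn": -0.2,"fingers": -0.8}
    - {"dp": [-4.5,0.2,-0.15],"turn": -0.2,"fingers": -0.8}

```text
clock: 6.03
eef_pos: [0.6258, -0.0597, 0.0866]
tool_rot: [0.523, -0.523, 0.476, -0.476]
contact_force: [0.1, -0.9, -1.7]
grip_width: 0.0176
```

```bash
python3 -c "
from h import *
snap('wrist','w7',(170,0,370,150),4)
d([.6289,-.105,.0877],5.2)
"
```

```text
clk 6.08 p [ 0.6256 -0.0594  0.0866] zyaw 5.35 dp [ 4.57 -0.12 -0.1 ] turn 0.15 rows 1.1 grip 0.0177 F [-0.6  0.8 -2.6]
```

View pics/w7.png

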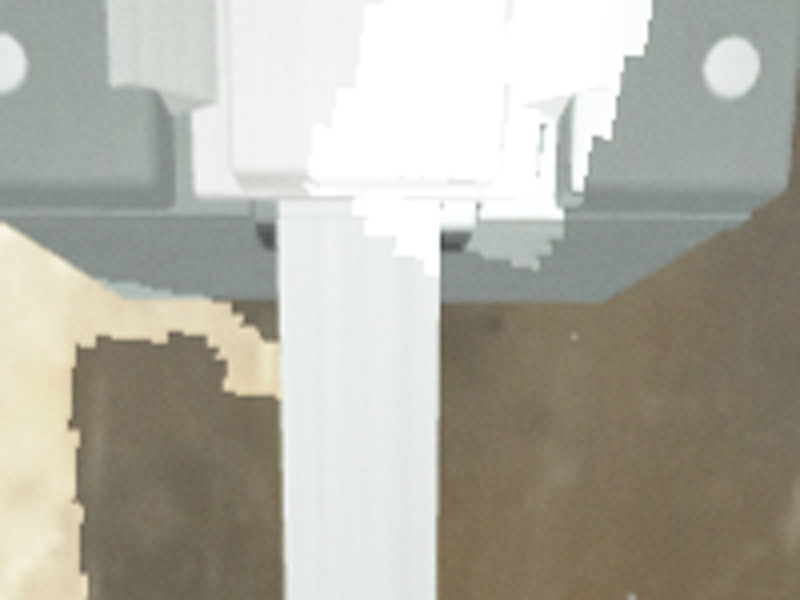

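The blade is in the notch and centred: the notch edges are at 258/470 and the blade spans 280-440. I'll push on another 28 mm.

>>> drive_tool:
  motion:
    - {"dp": [-0.7,0,0.03],"turn": 0,"fingers": -0.8}
    - {"dp": [-1.3,0,0.05],"turn": 0,"fingers": -0.8}
    - {"dp": [-1.9,0,0.05],"turn": 0.1,"fingers": -0.8}
    - {"dp": [-2.4,0,0.05],"turn": 0.1,"fingers": -0.8}
    - {"dp": [-2.6,0,0.05],"turn": 0.1,"fingers": -0.8}
    - {"dp": [-2.6,0,0.05],"turn": 0.1,"fingers": -0.8}

```text
clock: 6.58
eef_pos: [0.6236, -0.0337, 0.0865]
tool_rot: [-0.522, 0.522, -0.477, 0.476]
contact_force: [-0.2, 0.1, -1.2]
grip_width: 0.0178
```

```bash
python3 -c "
from h import *
snap('wrist','w8',(170,0,370,150),4)
d([.6289,-.105,.0877],5.2)
s=robot.sense(); print(s['wrist_torque'])
"
```

```text
clk 6.63 p [ 0.6238 -0.0342  0.0865] zyaw 5.25 dp [ 7.1  -0.12 -0.14] turn 0.05 rows 1.7 grip 0.0175 F [ 0.1  1.1 -0.9]
[-0.13237729  0.04827271 -0.0323552 ]
```

View pics/w8.png

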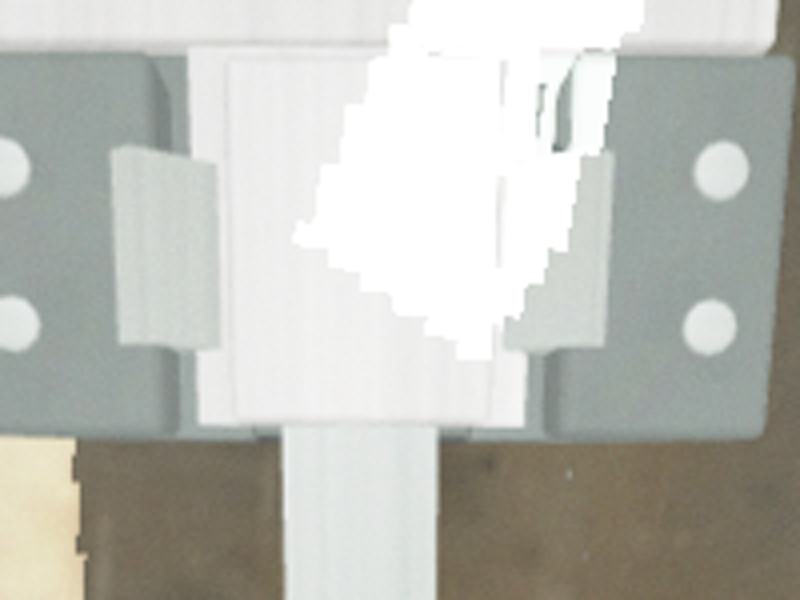

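>>> drive_tool:
  motion:
    - {"dp": [0,0.4,0],"turn": 0,"fingers": -0.8}
    - {"dp": [0.03,0.8,0],"turn": 0,"fingers": -0.8}
    - {"dp": [0.05,1.2,0],"turn": 0,"fingers": -0.8}
    - {"dp": [0.03,1.6,0],"turn": 0,"fingers": -0.8}
    - {"dp": [0,2.0,0],"turn": 0,"fingers": -0.8}
    - {"dp": [0,2.0,0],"turn": 0,"fingers": -0.8}

```text
clock: 7.13
eef_pos: [0.6243, -0.0351, 0.0665]
tool_rot: [0.522, -0.522, 0.476, -0.477]
contact_force: [-0.7, -1.0, 4.8]
grip_width: 0.0176
```

```bash
python3 -c "
from h import *
snap('wrist','w9',None,1.5)
snap('scene','s9',(155,105,315,225),5)
d([.6289,-.105,.0877],5.2)
s=robot.sense(); print(s['wrist_torque'])
"
```

```text
clk 7.23 p [ 0.6244 -0.0352  0.0667] zyaw 5.21 dp [ 7.   -2.09 -0.18] turn 0.01 rows 1.8 grip 0.0176 F [ 0.1 -2.4  4. ]
[-0.26340393  0.07905193  0.11004373]
```

View pics/w9.png

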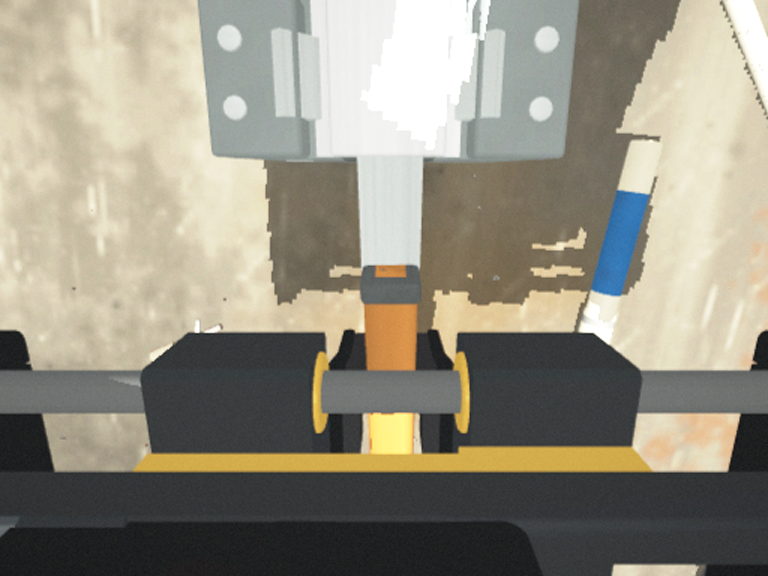

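View pics/s9.png

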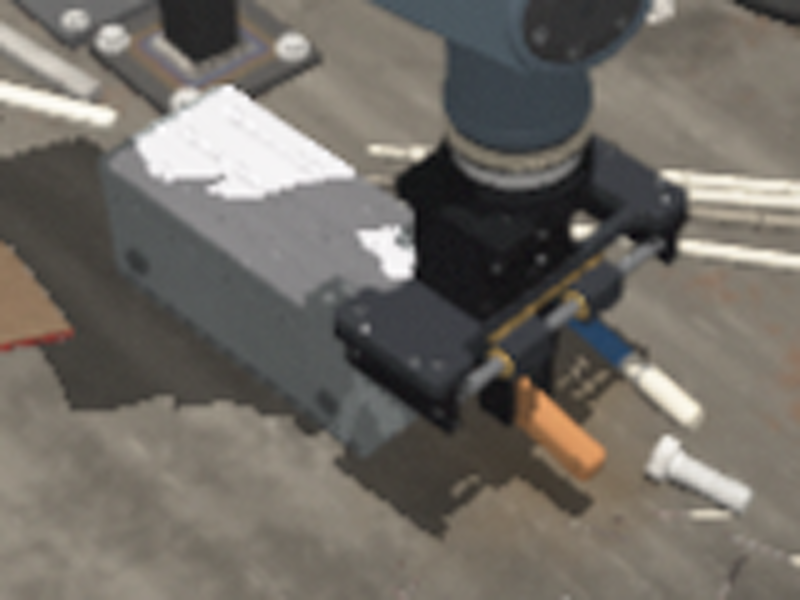

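The bar pivots in the grip as planned (tip end foreshortened, force 5 N). I'll go on along the arc.

>>> drive_tool:
  motion:
    - {"dp": [-0.05,0.4,0],"turn": 0,"fingers": -0.8}
    - {"dp": [-0.15,0.8,0],"turn": 0,"fingers": -0.8}
    - {"dp": [-0.3,1.2,0],"turn": 0,"fingers": -0.8}
    - {"dp": [-0.4,1.5,0],"turn": 0,"fingers": -0.8}
    - {"dp": [-0.45,1.75,0],"turn": 0,"fingers": -0.8}
    - {"dp": [-0.45,1.75,0],"turn": 0,"fingers": -0.8}
    - {"dp": [-0.45,1.75,0],"turn": 0,"fingers": -0.8}

```text
clock: 7.82
eef_pos: [0.6236, -0.0302, 0.0486]
tool_rot: [-0.522, 0.522, -0.477, 0.477]
contact_force: [1.2, -3.2, -0.3]
grip_width: 0.0177
```

```bash
python3 -c "
from h import *
snap('wrist','w10',None,1.5)
snap('scene','s10',(155,105,315,225),5)
d([.6289,-.105,.0877],5.2)
s=robot.sense(); print(s['wrist_torque'])
"
```

```text
clk 7.92 p [ 0.6234 -0.03    0.0488] zyaw 5.2 dp [ 7.52 -3.89 -0.14] turn 0.0 rows 2.0 grip 0.0178 F [ 0.8 -3.   0.2]
[-0.48247401 -0.078025    0.00889821]
```

View pics/w10.png

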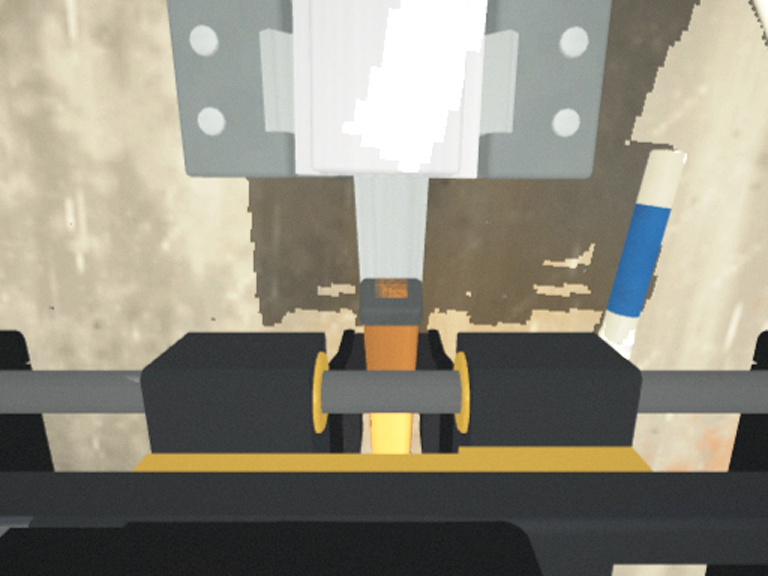

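View pics/s10.png

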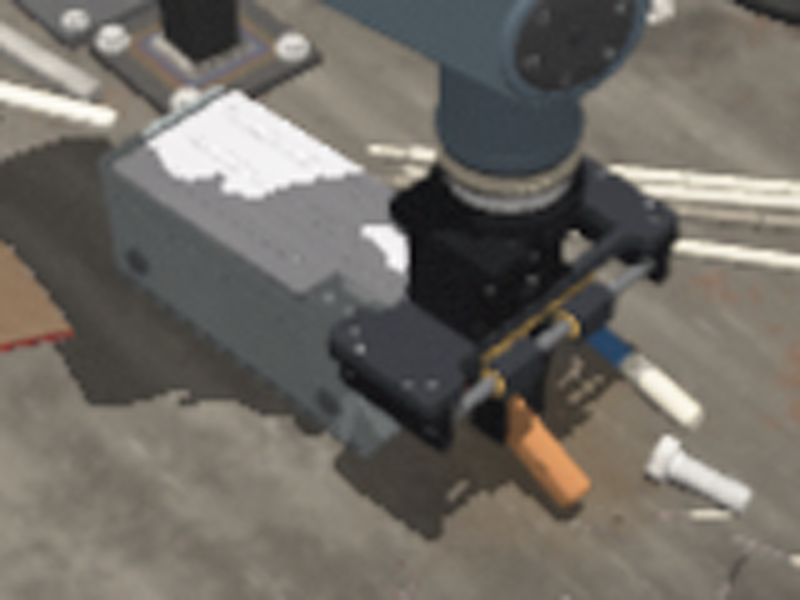

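The tab now stands well above the cheeks (flange and block look larger, about 10-15 mm up), and the force on the fingers is small. I'll pull the tilted bar out back and slightly down.

>>> drive_tool:
  motion:
    - {"dp": [0.5,0.12,0],"turn": 0,"fingers": -0.8}
    - {"dp": [1.1,0.25,0],"turn": 0,"fingers": -0.8}
    - {"dp": [1.8,0.4,0],"turn": 0,"fingers": -0.8}
    - {"dp": [2.5,0.55,0],"turn": 0,"fingers": -0.8}
    - {"dp": [3.2,0.7,0],"turn": 0,"fingers": -0.8}
    - {"dp": [4.2,0.8,0],"turn": 0,"fingers": -0.8}
    - {"dp": [5.4,0.8,0],"turn": 0,"fingers": -0.8}
    - {"dp": [5.4,0.8,0],"turn": 0,"fingers": -0.8}

```text
clock: 8.58
eef_pos: [0.6292, -0.0869, 0.0411]
tool_rot: [0.522, -0.522, 0.477, -0.478]
contact_force: [-0.5, -0.5, -2.0]
grip_width: 0.0177
```

```bash
python3 -c "
from h import *
snap('wrist','w11',None,1.5)
snap('scene','s11',(155,105,315,225),5)
d([.6289,-.105,.0877],5.2)
s=robot.sense(); print(s['wrist_torque'])
"
```

```text
clk 8.68 p [ 0.6285 -0.0847  0.0411] zyaw 5.11 dp [ 2.02 -4.66 -0.14] turn -0.09 rows 1.2 grip 0.0176 F [-0.4  0.3 -1.2]
[-0.04509626  0.10853561 -0.00924889]
```

View pics/w11.png

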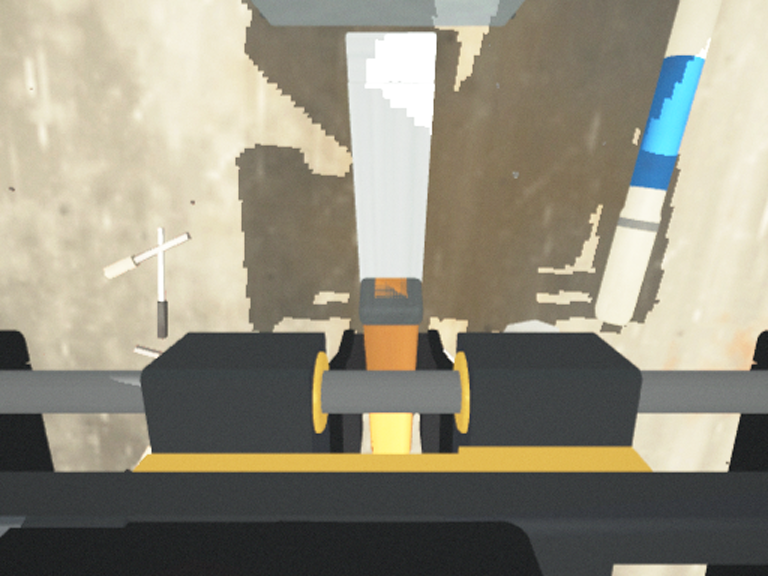

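View pics/s11.png

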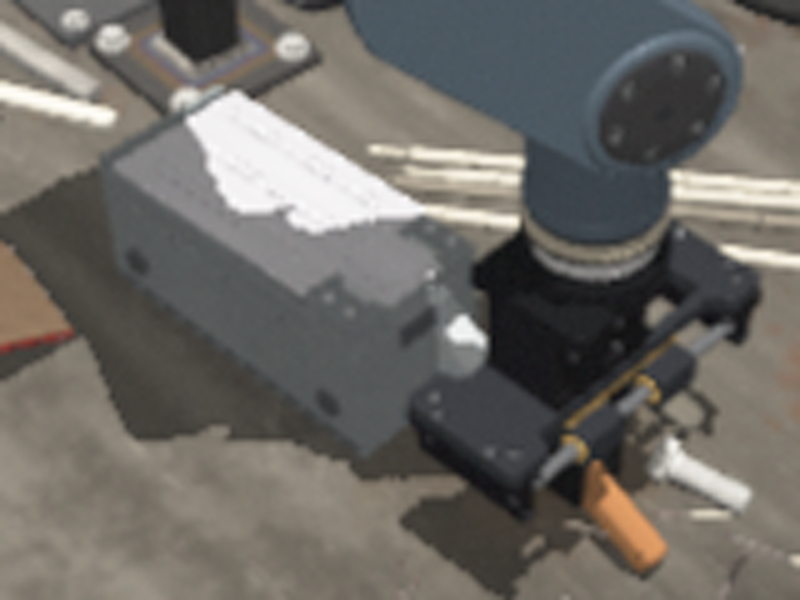

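The bar is out of the notch, still tilted in the grip. I'll carry it back to its old place and press it flat.

>>> drive_tool:
  motion:
    - {"dp": [1.5,-3,0],"turn": 0,"fingers": -0.8}
    - {"dp": [2,-6,0],"turn": 0,"fingers": -0.8}
    - {"dp": [12.4,-6,-20.3],"turn": 5,"fingers": -0.8}
    - {"dp": [12.4,-6,-20.3],"turn": 5,"fingers": -0.8}
    - {"dp": [12.4,-6,-20.3],"turn": 5,"fingers": -0.8}
    - {"dp": [12.4,-6,-20.3],"turn": 5,"fingers": -0.8}
    - {"dp": [12.4,-6,-20.3],"turn": 5,"fingers": -0.8}
    - {"dp": [12.4,-6,-20.3],"turn": 5,"fingers": -0.8}
    - {"dp": [12.4,-6,-20.3],"turn": 5,"fingers": -0.8}

```text
clock: 9.43
eef_pos: [0.4336, -0.2264, 0.1012]
tool_rot: [0.5, -0.5, 0.501, -0.499]
contact_force: [0.0, 0.0, -1.5]
grip_width: 0.0175
```

```bash
python3 -c "
from h import *
snap('wrist','w12',None,1.5)
snap('scene','s12',(155,105,315,225),5)
d([.437,-.226,.004],0)
"
```

```text
clk 9.53 p [ 0.4374 -0.226   0.1014] zyaw 0.09 dp [-0.    9.74 -0.05] turn 0.09 rows 2.3 grip 0.0179 F [-0.9 -0.1 -1.8]
```

View pics/w12.png

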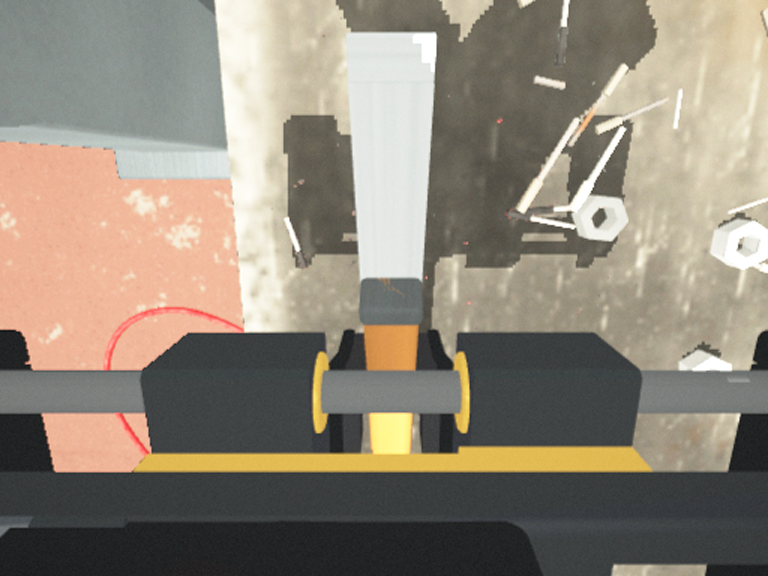

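View pics/s12.png

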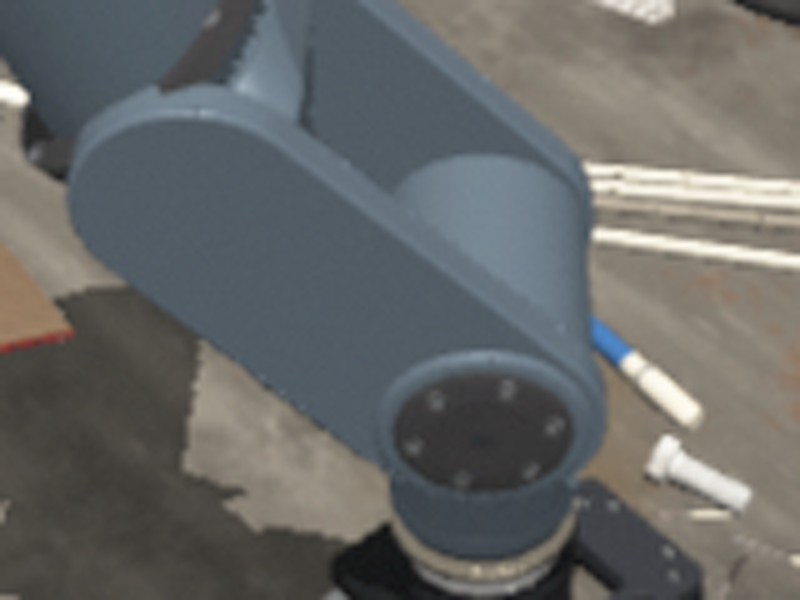

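>>> drive_tool:
  motion:
    - {"dp": [0,4,0],"turn": 0,"fingers": -0.8}
    - {"dp": [0,6,0],"turn": 0,"fingers": -0.8}
    - {"dp": [0,7,0],"turn": 0,"fingers": -0.8}
    - {"dp": [0,7.8,0],"turn": 0,"fingers": -0.8}
    - {"dp": [0,8.5,0],"turn": 0,"fingers": -0.8}
    - {"dp": [0,9.1,0],"turn": 0,"fingers": -0.8}
    - {"dp": [0,9.6,0],"turn": 0,"fingers": -0.8}
    - {"dp": [0,9.7,0],"turn": 0,"fingers": -0.8}
    - {"dp": [0,9.7,0],"turn": 0,"fingers": -0.8}

```text
clock: 10.28
eef_pos: [0.4381, -0.2256, 0.0042]
tool_rot: [0.501, -0.501, 0.499, -0.499]
contact_force: [-0.1, 1.5, 1.4]
grip_width: 0.0178
```

```bash
python3 -c "
from h import *
snap('wrist','w13',None,1.5)
d([.437,-.226,.004],0)
"
```

```text
clk 10.33 p [ 0.4381 -0.2259  0.0043] zyaw 0.24 dp [ 0.01  0.03 -0.11] turn 0.24 rows 0.0 grip 0.0179 F [-0.2  1.5  0.7]
```

View pics/w13.png

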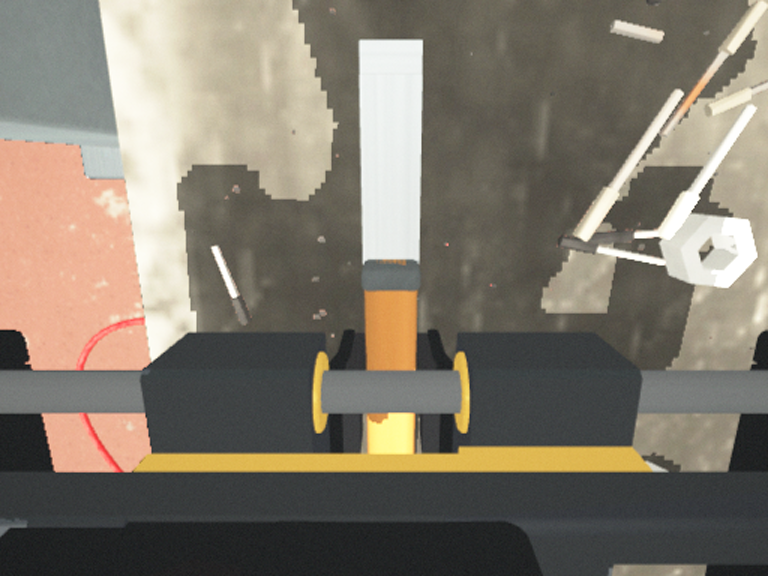

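Blade width and row show the bar is nearly flat now. I'll release it and go to look at the tab.

>>> drive_tool:
  motion:
    - {"dp": [0,0,0],"turn": 0,"fingers": 0}
    - {"dp": [0,0,0],"turn": 0,"fingers": 0}
    - {"dp": [0,0,0],"turn": 0,"fingers": 0}
    - {"dp": [0,-4,0],"turn": 0,"fingers": 0.2}
    - {"dp": [0,-8,0],"turn": 0,"fingers": 0.2}
    - {"dp": [0,-12,0],"turn": 0,"fingers": 0.2}
    - {"dp": [0,-16,0],"turn": 0,"fingers": 0.2}
    - {"dp": [0,-18,0],"turn": 0,"fingers": 0.2}

```text
clock: 11.0
eef_pos: [0.439, -0.2272, 0.1884]
tool_rot: [-0.501, 0.501, -0.497, 0.502]
contact_force: [0.1, -0.5, -0.0]
grip_width: 0.0515
```

>>> drive_tool:
  motion:
    - {"dp": [-17,0,18.7],"turn": -5,"fingers": 0.2}
    - {"dp": [-17,0,18.7],"turn": -5,"fingers": 0.2}
    - {"dp": [-17,0,18.7],"turn": -5,"fingers": 0.2}
    - {"dp": [-17,0,18.7],"turn": -5,"fingers": 0.2}
    - {"dp": [-17,0,18.7],"turn": -5,"fingers": 0.2}
    - {"dp": [-17,0,18.7],"turn": -5,"fingers": 0.2}
    - {"dp": [-17,0,18.7],"turn": -5,"fingers": 0.2}
    - {"dp": [-17,0,18.7],"turn": -5,"fingers": 0.2}

```text
clock: 11.67
eef_pos: [0.6251, -0.0533, 0.1837]
tool_rot: [0.523, -0.523, 0.476, -0.476]
contact_force: [0.0, -0.5, -1.9]
grip_width: 0.0522
```

```bash
python3 -c "
from h import *
snap('wrist','w14',None,1.5)
snap('top','t14',(205,150,405,270),4)
d([.625,-.05,.2],0)
"
```

```text
clk 11.77 p [ 0.6227 -0.0553  0.1835] zyaw 5.23 dp [-0.5  -1.65  0.27] turn 5.23 rows 0.4 grip 0.0523 F [-0.5 -0.1  0.8]
```

View pics/w14.png

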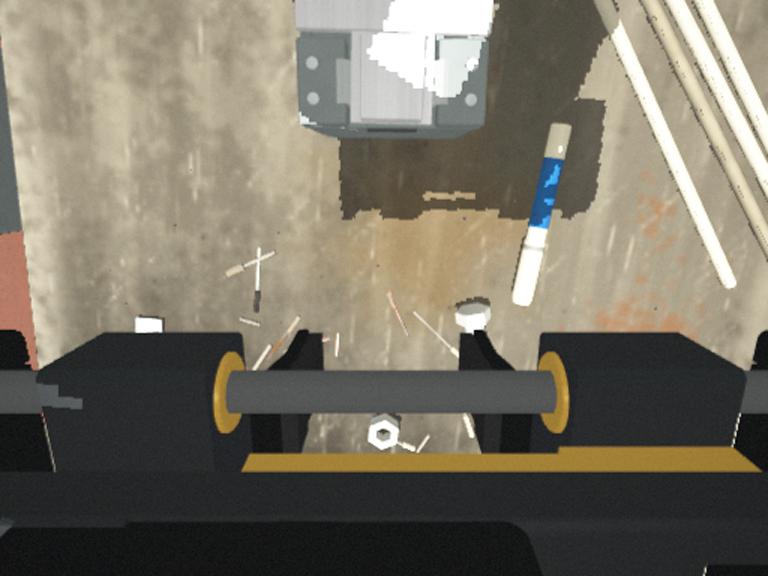

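View pics/t14.png

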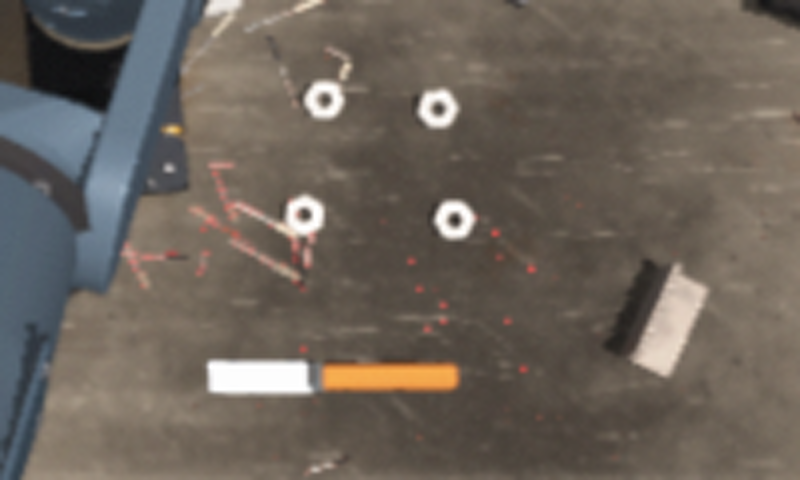

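```bash
python3 -c "
from h import *
view('w14',(185,0,345,100),5)
"
```

```text
(no output)
```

View pics/w14_v185_0.png

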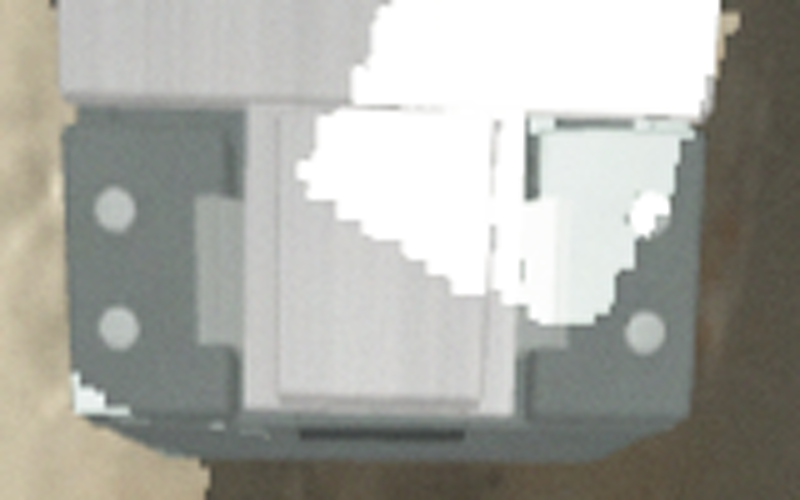

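```bash
python3 -c "
from h import *
c=load('w14')
f=unproj(c,185+379/5,83,.099); print('flange front edge',f)
a=unproj(c,185+75/5,415/5,.104);b=unproj(c,185+690/5,412/5,.104);print('cheeks front',a,b,(a+b)/2,np.linalg.norm(a-b),np.degrees(np.arctan2(*(b-a)[1::-1])))
u=np.array([np.cos(np.radians(95.2)),np.sin(np.radians(95.2)),0])
print('block centre',f+.020*u, 'from case',np.array([.6163,.0368,.113])+.0205*u)
d(list(np.array([.6163,.0368,.2])+.0205*u),5.2)
"
```

```text
flange front edge [0.61608927 0.03661711 0.099     ]
cheeks front [0.57030553 0.03181449 0.104     ] [0.662935   0.04110003 0.104     ] [0.61662027 0.03645726 0.104     ] 0.0930937123706125 5.724429332370364
block centre [0.61427661 0.0565348  0.099     ] from case [0.61444203 0.05721563 0.113     ]
clk 11.77 p [ 0.6227 -0.0553  0.1835] zyaw 5.23 dp [-11.28  -1.65   0.2 ] turn 0.03 rows 2.7 grip 0.0523 F [-0.5 -0.1  0.8]
```

The tab is held up by its ridges, and the two measurements of the block centre agree: (0.614, 0.057). I'll descend on the block with the fingers open.

>>> drive_tool:
  motion:
    - {"dp": [-11.2,0,0.3],"turn": 0,"fingers": 0.2}
    - {"dp": [-11.2,0,0.3],"turn": 0,"fingers": 0.2}
    - {"dp": [-11.2,0,0.3],"turn": 0,"fingers": 0.2}
    - {"dp": [-11.2,3,0.3],"turn": 0,"fingers": 0.2}
    - {"dp": [-11.2,5.5,0.3],"turn": 0,"fingers": 0.2}
    - {"dp": [-11.2,5.5,0.3],"turn": 0,"fingers": 0.2}
    - {"dp": [-11.2,5.5,0.3],"turn": 0,"fingers": 0.2}

```text
clock: 12.35
eef_pos: [0.6146, 0.0554, 0.1281]
tool_rot: [-0.521, 0.523, -0.478, 0.476]
contact_force: [0.3, -0.1, 0.3]
grip_width: 0.0519
```

```bash
python3 -c "
from h import *
snap('wrist','w15',None,1.5)
snap('scene','s15',(155,105,315,225),5)
d([.6144,.0568,.106],5.2)
"
```

```text
clk 12.45 p [0.6172 0.0553 0.1303] zyaw 5.09 dp [-0.17  2.43 -0.27] turn -0.11 rows 0.6 grip 0.0521 F [0.9 0.5 0.7]
```

View pics/w15.png

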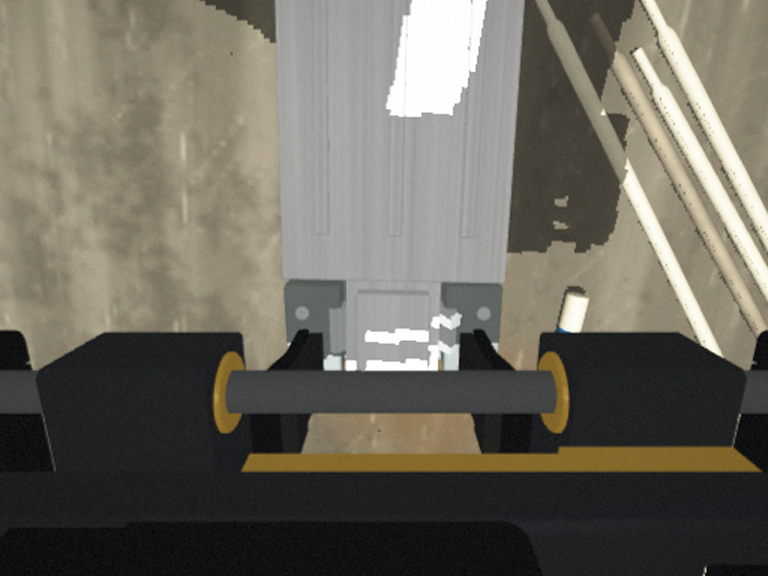

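View pics/s15.png

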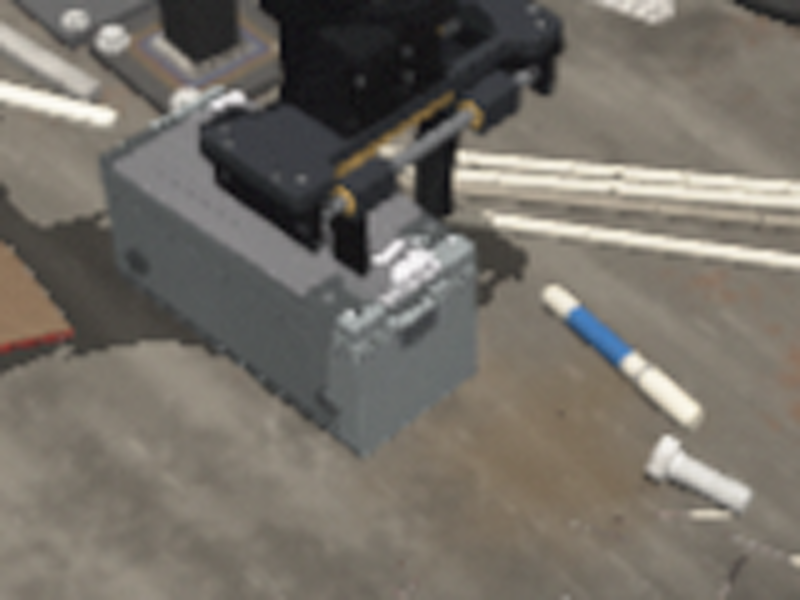

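>>> drive_tool:
  motion:
    - {"dp": [-0.15,1.2,-0.2],"turn": 0,"fingers": 0.2}
    - {"dp": [-0.15,2.0,-0.2],"turn": 0,"fingers": 0.2}
    - {"dp": [-0.15,2.4,-0.2],"turn": 0,"fingers": 0.2}
    - {"dp": [-0.15,2.4,-0.2],"turn": 0,"fingers": 0.2}
    - {"dp": [-0.15,2.4,-0.2],"turn": 0,"fingers": 0.2}

```text
clock: 12.87
eef_pos: [0.615, 0.0577, 0.1057]
tool_rot: [0.522, -0.522, 0.477, -0.477]
contact_force: [0.8, -0.1, 0.2]
grip_width: 0.0519
```

```bash
python3 -c "
from h import *
d([.6144,.0568,.106],5.2)
"
```

```text
clk 12.87 p [0.615  0.0577 0.1057] zyaw 5.19 dp [ 0.09 -0.03 -0.07] turn -0.01 rows 0.0 grip 0.0519 F [ 0.8 -0.1  0.2]
```

Close on the block, then lift a little.

>>> drive_tool:
  motion:
    - {"dp": [0,0,0],"turn": 0,"fingers": -0.8}
    - {"dp": [0,0,0],"turn": 0,"fingers": -0.8}
    - {"dp": [0,0,0],"turn": 0,"fingers": -0.8}
    - {"dp": [0,0,0],"turn": 0,"fingers": -0.8}
    - {"dp": [0,0,0],"turn": 0,"fingers": -0.8}
    - {"dp": [0,-0.5,0],"turn": 0,"fingers": -0.8}
    - {"dp": [0,-1.2,0],"turn": 0,"fingers": -0.8}
    - {"dp": [0,-2,0],"turn": 0,"fingers": -0.8}
    - {"dp": [0,-3,0],"turn": 0,"fingers": -0.8}
    - {"dp": [0,-3,0],"turn": 0,"fingers": -0.8}
  squeeze: 55

```text
clock: 13.7
eef_pos: [0.6159, 0.0581, 0.1374]
tool_rot: [0.523, -0.521, 0.476, -0.478]
contact_force: [0.5, -0.1, -0.9]
grip_width: 0.029
```

```bash
python3 -c "
from h import *
snap('wrist','w16',None,1.5)
snap('scene','s16',(155,105,315,225),5)
d([.6144,.0568,.106],5.2)
"
```

```text
clk 13.8 p [0.6149 0.0581 0.1359] zyaw 5.21 dp [ 0.12  2.99 -0.07] turn 0.01 rows 0.7 grip 0.0295 F [ 0.3  1.2 -1.4]
```

View pics/w16.png

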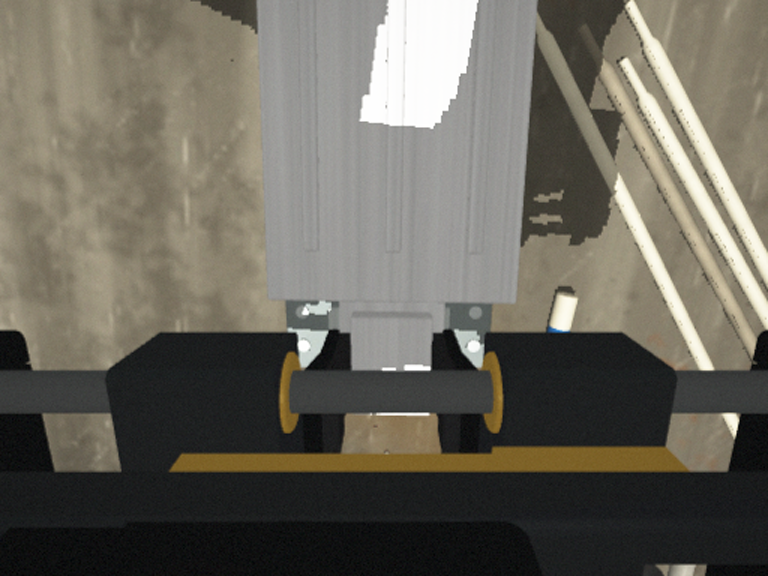

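View pics/s16.png

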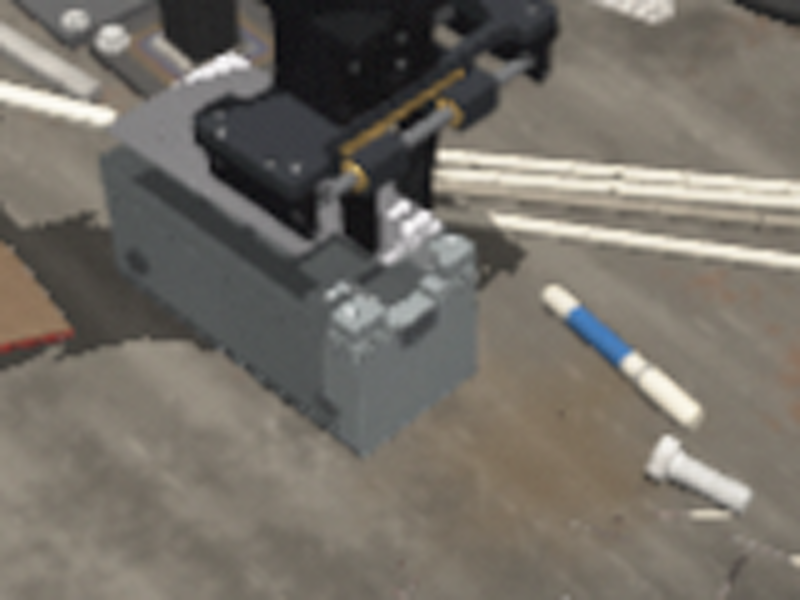

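The cover is lifted off (the open case shows beneath it). I'll raise it further and carry it to the free bench in front of the case.

```bash
python3 -c "
from h import *
d([.452,.013,.2],0)
"
```

```text
clk 13.8 p [0.6149 0.0581 0.1359] zyaw 5.21 dp [  3.01  -6.44 -16.62] turn 5.21 rows 4.3 grip 0.0295 F [ 0.3  1.2 -1.4]
```

>>> drive_tool:
  motion:
    - {"dp": [0,-3,0],"turn": 0,"fingers": -0.8}
    - {"dp": [0,-6,0],"turn": 0,"fingers": -0.8}
    - {"dp": [0,-7,0],"turn": 0,"fingers": -0.8}
    - {"dp": [1.5,-7,-4],"turn": 2,"fingers": -0.8}
    - {"dp": [3,-7,-8],"turn": 4,"fingers": -0.8}
    - {"dp": [4.5,-7,-12],"turn": 5.2,"fingers": -0.8}
    - {"dp": [6,-6.5,-15.8],"turn": 5.2,"fingers": -0.8}
    - {"dp": [6,-6.5,-15.8],"turn": 5.2,"fingers": -0.8}
    - {"dp": [6,-6.5,-15.8],"turn": 5.2,"fingers": -0.8}

```text
clock: 14.55
eef_pos: [0.4591, -0.0161, 0.1992]
tool_rot: [0.499, -0.5, 0.502, -0.499]
contact_force: [1.1, 0.3, -1.2]
grip_width: 0.0295
```

```bash
python3 -c "
from h import *
snap('wrist','w17',None,1.5)
snap('scene','s17',None,1.5)
d([.452,.013,.02],0)
"
```

```text
clk 14.65 p [ 0.4636 -0.0163  0.2002] zyaw -0.04 dp [-2.93 18.01 -1.2 ] turn -0.04 rows 4.4 grip 0.0292 F [-0.1 -0.7 -1.7]
```

View pics/w17.png

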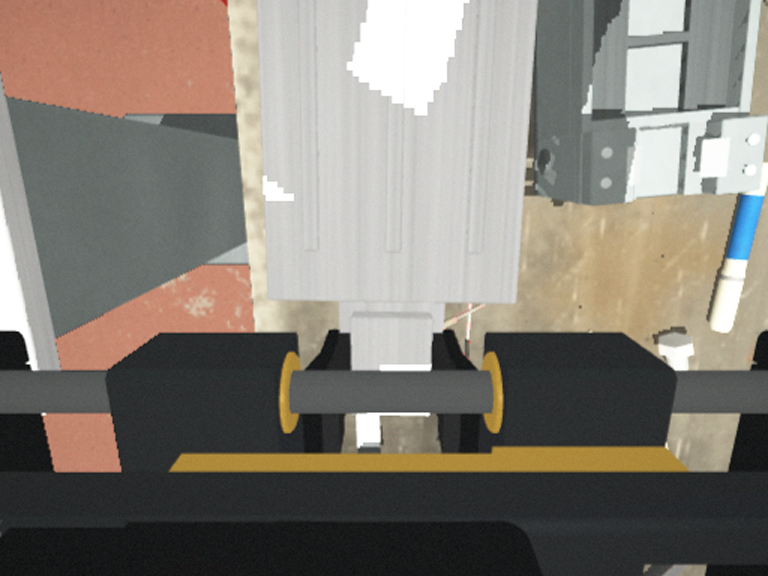

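View pics/s17.png

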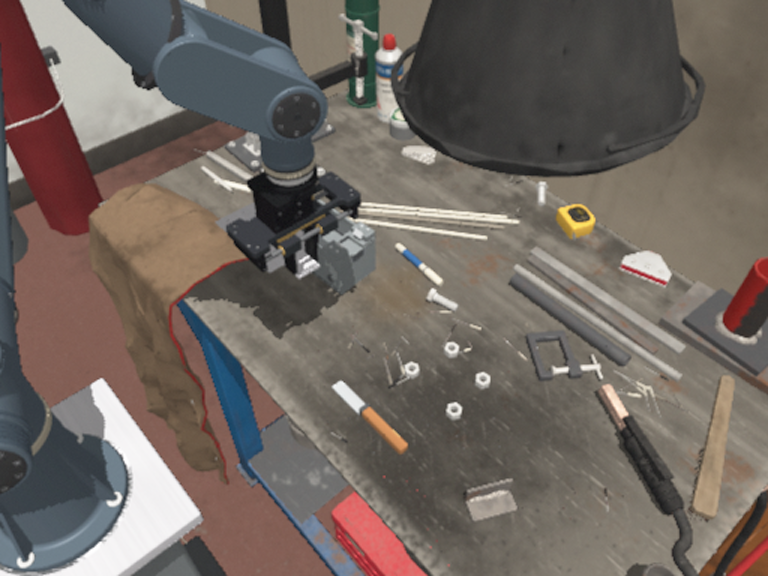

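>>> drive_tool:
  motion:
    - {"dp": [0,4,-0.3],"turn": 0,"fingers": -0.8}
    - {"dp": [0,8,-0.3],"turn": 0,"fingers": -0.8}
    - {"dp": [0,12,-0.3],"turn": 0,"fingers": -0.8}
    - {"dp": [0,15,-0.3],"turn": 0,"fingers": -0.8}
    - {"dp": [0,17,-0.3],"turn": 0,"fingers": -0.8}
    - {"dp": [0,18,-0.3],"turn": 0,"fingers": -0.8}
    - {"dp": [0,18.5,-0.3],"turn": 0,"fingers": -0.8}
    - {"dp": [0,18.8,-0.3],"turn": 0,"fingers": -0.8}
    - {"dp": [0,18.8,-0.3],"turn": 0,"fingers": -0.8}

```text
clock: 15.4
eef_pos: [0.4605, -0.0159, 0.0123]
tool_rot: [0.5, -0.5, 0.5, -0.5]
contact_force: [-0.5, 1.1, -0.5]
grip_width: 0.0293
```

```bash
python3 -c "
from h import *
snap('wrist','w18',None,1.5)
snap('scene','s18',(120,105,315,225),4)
d([.46,.013,.0065],0)
print(robot.sense()['wrist_torque'])
"
```

```text
clk 15.5 p [ 0.4604 -0.0159  0.0131] zyaw 0.01 dp [-2.89  0.65 -0.05] turn 0.01 rows 0.7 grip 0.0296 F [-1.1 -0.4 -0.1]
[0.24238409 0.23808566 0.03759794]
```

View pics/w18.png

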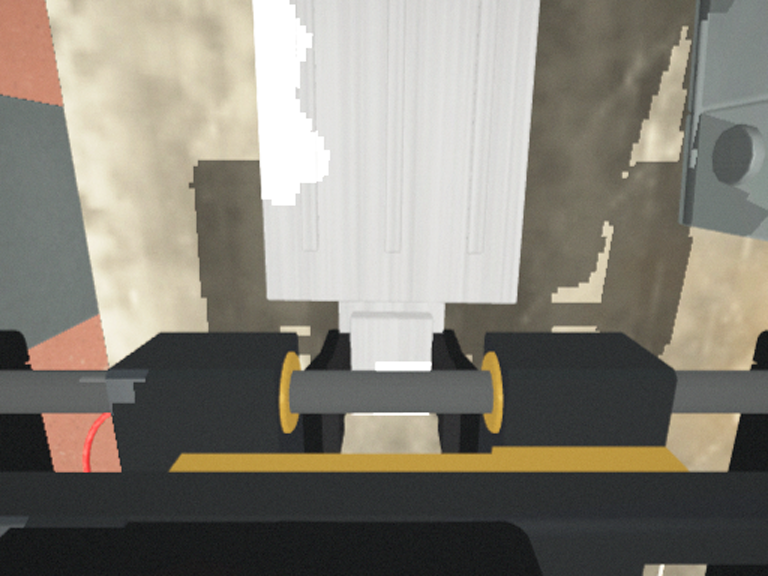

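View pics/s18.png

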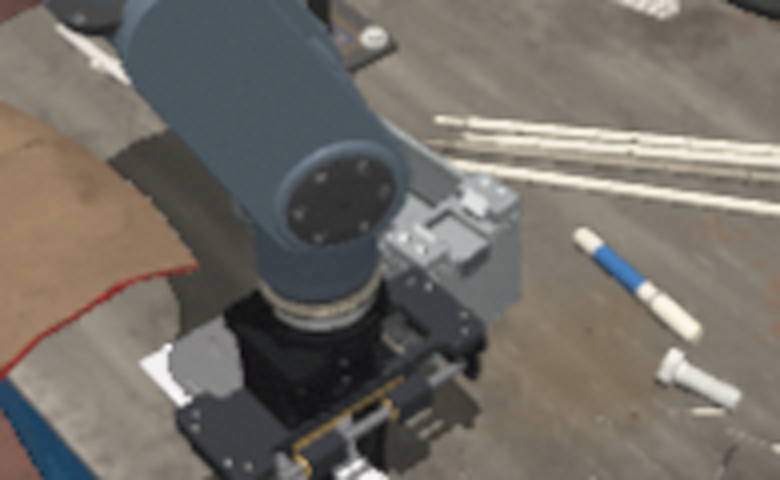

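>>> drive_tool:
  motion:
    - {"dp": [0,0.3,0],"turn": 0,"fingers": -0.8}
    - {"dp": [0,0.5,0],"turn": 0,"fingers": -0.8}
    - {"dp": [0,0.6,0],"turn": 0,"fingers": -0.8}
    - {"dp": [0,0.6,0],"turn": 0,"fingers": -0.8}

```text
clock: 15.83
eef_pos: [0.4606, -0.0164, 0.0064]
tool_rot: [-0.5, 0.499, -0.499, 0.501]
contact_force: [0.3, -1.1, 2.8]
grip_width: 0.0292
```

```bash
python3 -c "
from h import *
d([.46,.013,.0065],0)
print(robot.sense()['wrist_torque'])
"
```

```text
clk 15.83 p [ 0.4606 -0.0164  0.0064] zyaw -0.05 dp [-2.94 -0.01 -0.07] turn -0.05 rows 0.7 grip 0.0292 F [ 0.3 -1.1  2.8]
[ 0.20768333 -0.06526478 -0.09367321]
```

Contact with the bench (about +3 N). I'll release and rise.

>>> drive_tool:
  motion:
    - {"dp": [0,0,0],"turn": 0,"fingers": 0}
    - {"dp": [0,0,0],"turn": 0,"fingers": 0}
    - {"dp": [0,0,0],"turn": 0,"fingers": 0}
    - {"dp": [0,-3,0],"turn": 0,"fingers": 0}
    - {"dp": [0,-7,0],"turn": 0,"fingers": 0}
    - {"dp": [0,-11,0],"turn": 0,"fingers": 0}
    - {"dp": [0,-15,0],"turn": 0,"fingers": 0}
    - {"dp": [4,-19,0],"turn": 0,"fingers": 0}
    - {"dp": [8,-19,0],"turn": 0,"fingers": 0}
    - {"dp": [8,-19,0],"turn": 0,"fingers": 0}

```text
clock: 16.67
eef_pos: [0.4623, -0.1008, 0.1993]
tool_rot: [-0.5, 0.499, -0.497, 0.504]
contact_force: [1.1, 0.7, 0.0]
grip_width: 0.044
```

```bash
python3 -c "
from h import *
snap('wrist','w19',None,1.5)
snap('scene','s19',None,1.5)
snap('top','t19',None,1.5)
d([.46,.013,.0065],0)
"
```

```text
clk 16.82 p [ 0.4589 -0.0962  0.1958] zyaw -0.13 dp [-10.9   18.94   0.11] turn -0.13 rows 5.2 grip 0.0431 F [-1.1  0.7  0.2]
```

View pics/w19.png

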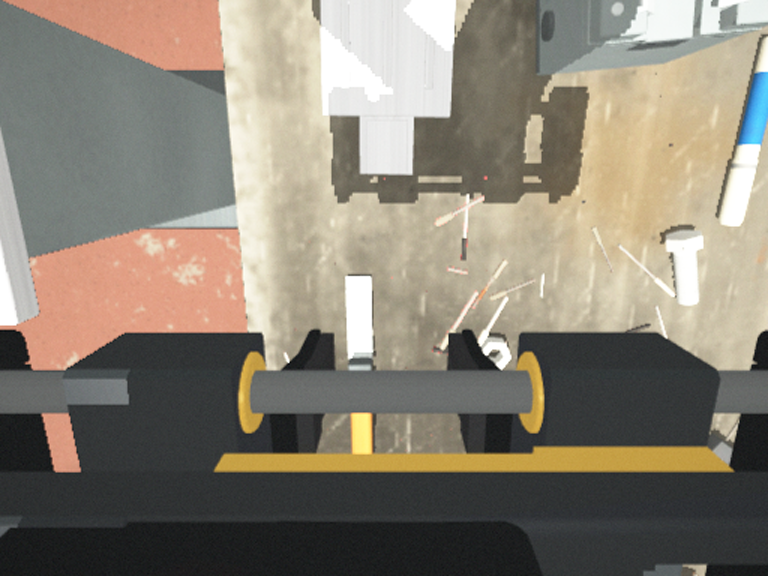

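View pics/t19.png

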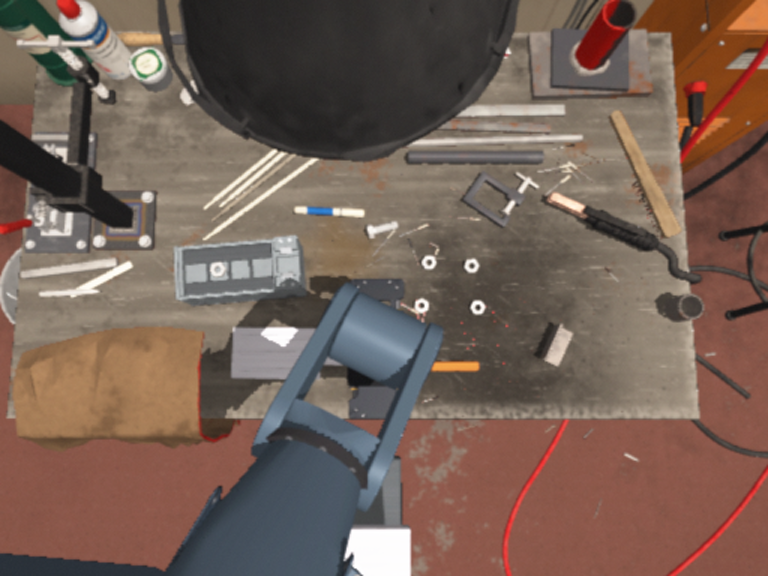

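View pics/s19.png

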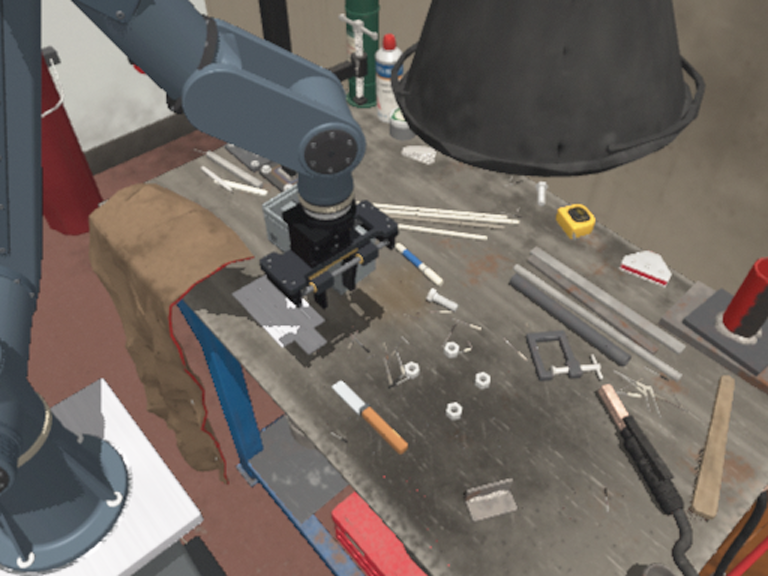

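The cover lies flat on the bench. The top view shows a nut only in the third pocket (px 217,268, pocket 3), so pockets 1, 2 and 4 are empty. Next I'll get the nut orientations from the earlier wrist picture.

```bash
python3 -c "
from h import *
im=cv2.imread('pics/raw_w2.png')
L=[]
for u,v in [(552,106),(666,130),(536,255),(641,241)]:
    u=int(u/1.5);v=int(v/1.5); L.append(cv2.resize(im[v-22:v+22,u-22:u+22],None,fx=9,fy=9,interpolation=cv2.INTER_CUBIC))
cv2.imwrite('pics/nuts.png',np.vstack([np.hstack(L[:2]),np.hstack(L[2:])])[:600*2])
o=cv2.imread('pics/nuts.png');cv2.imwrite('pics/nuts.png',cv2.resize(o,(600,600)))
"
```

```text
(no output)
```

View pics/nuts.png

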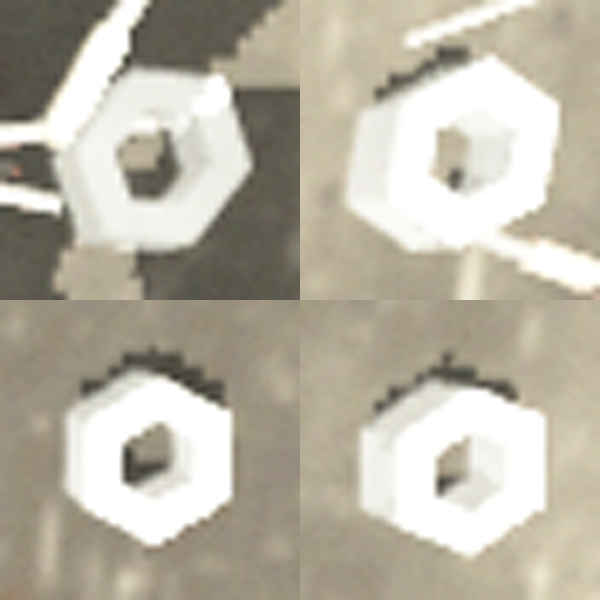

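```bash
python3 -c "
from h import *
d([.626,-.27,.12],0)
c=load('t19')
for u,v in [(429,262),(471,266),(421,306),(478,307)]: print(unproj(c,u/1.5,v/1.5,.013).round(4))
"
```

```text
clk 16.82 p [ 0.4589 -0.0962  0.1958] zyaw -0.13 dp [17.35  7.54 16.76] turn -0.13 rows 6.1 grip 0.0431 F [-1.1  0.7  0.2]
[ 0.6319 -0.1968  0.013 ]
[ 0.6244 -0.2759  0.013 ]
[ 0.5484 -0.1809  0.013 ]
[ 0.5467 -0.2873  0.013 ]
```

>>> drive_tool:
  motion:
    - {"dp": [17.3,5,16.7],"turn": -0.1,"fingers": -0.1}
    - {"dp": [17.3,5,16.7],"turn": -0.1,"fingers": -0.1}
    - {"dp": [17.3,5,16.7],"turn": -0.1,"fingers": -0.1}
    - {"dp": [17.3,5,16.7],"turn": -0.1,"fingers": -0.1}
    - {"dp": [17.3,5,16.7],"turn": -0.1,"fingers": -0.1}
    - {"dp": [17.3,5,16.7],"turn": -0.1,"fingers": -0.1}
    - {"dp": [17.3,5,16.7],"turn": -0.1,"fingers": -0.1}
    - {"dp": [17.3,5,16.7],"turn": -0.1,"fingers": -0.1}

```text
clock: 17.48
eef_pos: [0.6262, -0.2677, 0.1424]
tool_rot: [0.5, -0.501, 0.502, -0.497]
contact_force: [0.0, 1.1, -0.2]
grip_width: 0.0387
```

```bash
python3 -c "
from h import *
snap('wrist','w20',None,1.5)
d([.629,-.1995,.0075],0)
"
```

```text
clk 17.53 p [ 0.6253 -0.2666  0.1432] zyaw 0.16 dp [-6.65 13.6   0.46] turn 0.16 rows 3.6 grip 0.0393 F [-0.2  0.3 -1.5]
```

View pics/w20.png

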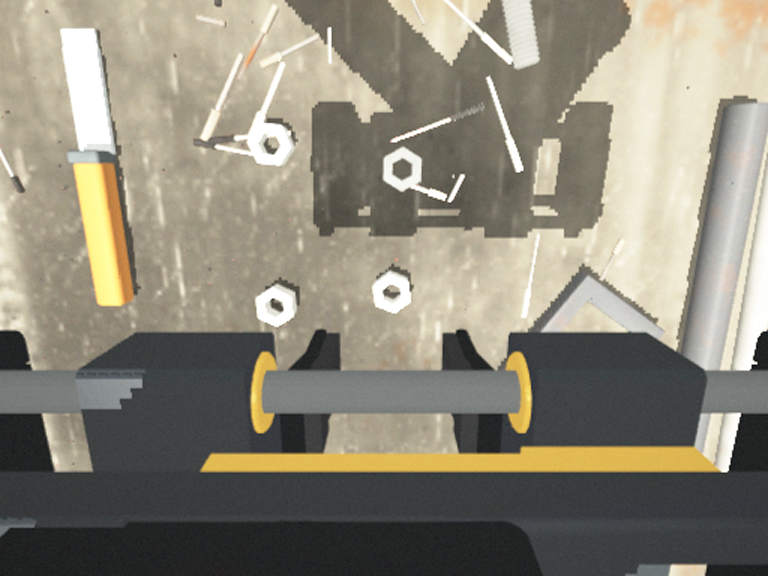

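```bash
python3 -c "
from h import *
c=load('w20')
for u,v in [(402,169),(391,291),(276,304),(270,143)]: print(unproj(c,u/1.5,v/1.5,.013).round(4))
im=cv2.imread('pics/raw_w20.png')
L=[]
for u,v in [(402,169),(391,291),(276,304),(270,143)]:
    u=int(u/1.5);v=int(v/1.5); L.append(cv2.resize(im[v-20:v+20,u-20:u+20],(300,300),interpolation=cv2.INTER_CUBIC))
cv2.imwrite('pics/nuts2.png',np.vstack([np.hstack(L[:2]),np.hstack(L[2:])]))
X=unproj(c,402/1.5,169/1.5,.013)
d([X[0],X[1],.0075],-3)
"
```

```text
[ 0.6318 -0.1992  0.013 ]
[ 0.6252 -0.2781  0.013 ]
[ 0.5477 -0.2875  0.013 ]
[ 0.5504 -0.184   0.013 ]
clk 17.53 p [ 0.6253 -0.2666  0.1432] zyaw 0.16 dp [-6.67 13.6   0.75] turn 3.16 rows 3.6 grip 0.0393 F [-0.2  0.3 -1.5]
```

View pics/nuts2.png

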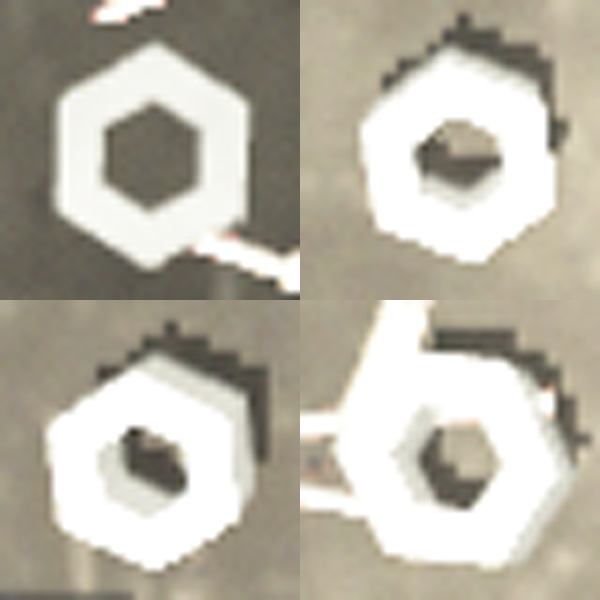

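>>> drive_tool:
  motion:
    - {"dp": [-3.5,3,0.4],"turn": 1,"fingers": -0.1}
    - {"dp": [-6.7,5,0.65],"turn": 1,"fingers": -0.1}
    - {"dp": [-6.7,8,0.65],"turn": 1,"fingers": -0.1}
    - {"dp": [-6.7,11,0.65],"turn": 1,"fingers": -0.1}
    - {"dp": [-6.7,12.5,0.65],"turn": 1,"fingers": -0.1}
    - {"dp": [-6.7,13.5,0.65],"turn": 1,"fingers": -0.1}
    - {"dp": [-6.7,13.5,0.65],"turn": 1,"fingers": -0.1}

```text
clock: 18.12
eef_pos: [0.6303, -0.1991, 0.0089]
tool_rot: [0.496, -0.497, 0.506, -0.501]
contact_force: [0.5, -1.0, -0.5]
grip_width: 0.0393
```

```bash
python3 -c "
from h import *
snap('wrist','w21',None,1.5)
d([.6315,-.1992,.0075],-1)
"
```

```text
clk 18.17 p [ 0.6317 -0.2001  0.0105] zyaw -0.83 dp [-0.09  0.3  -0.02] turn 0.17 rows 0.1 grip 0.0394 F [-0.  -0.6  0.1]
```

View pics/w21.png

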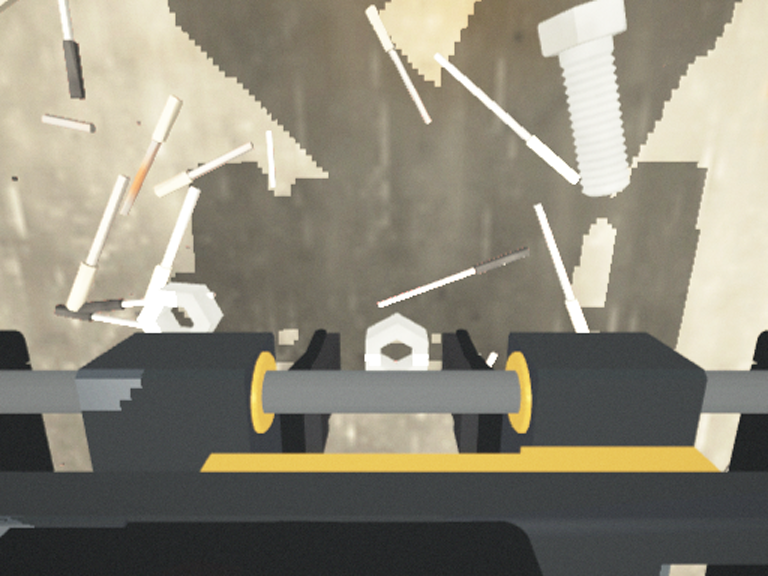

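```bash
python3 -c "
from h import *
c=load('w21'); s,R,p=pose()
print(proj(c,p)*1.5, unproj(c,396/1.5,352/1.5,.013), p)
for dx in (0,.014,-.014): print(proj(c,[p[0],p[1]+dx,.013])*1.5)
"
```

```text
[[395.96197283 356.63881481]] [ 0.63169331 -0.19717144  0.013     ] [ 0.63166414 -0.20013626  0.01049162]
[[396.00312145 359.30331559]]
[[395.61592585 324.24125049]]
[[396.37448736 392.93194133]]
```

>>> drive_tool:
  motion:
    - {"dp": [-0.25,0.2,0],"turn": 0.2,"fingers": -0.1}
    - {"dp": [-0.25,0.2,0],"turn": 0.2,"fingers": -0.1}
    - {"dp": [-0.25,0.2,0],"turn": 0.2,"fingers": -0.7}
    - {"dp": [-0.25,0.2,0],"turn": 0.2,"fingers": -0.7}
    - {"dp": [-0.25,0.2,0],"turn": 0.2,"fingers": -0.7}
    - {"dp": [-0.25,0.2,0],"turn": 0.2,"fingers": -0.7}
    - {"dp": [-0.25,-2,0],"turn": 0.2,"fingers": -0.7}
    - {"dp": [-0.25,-6,0],"turn": 0.2,"fingers": -0.7}
    - {"dp": [-0.25,-10,0],"turn": 0.2,"fingers": -0.7}
    - {"dp": [-0.25,-13,0],"turn": 0.2,"fingers": -0.7}
  squeeze: 30

```text
clock: 19.0
eef_pos: [0.6338, -0.1999, 0.1439]
tool_rot: [-0.495, 0.495, -0.504, 0.506]
contact_force: [0.9, -0.3, -1.0]
grip_width: 0.0224
```

```bash
python3 -c "
from h import *
th=np.radians(95.2); u=np.array([np.cos(th),np.sin(th),0])
C=np.array([.6163,.0368,0])+.115*u; print('case',C)
for i,x in enumerate([-.047,-.009,.029,.067]): print(i+1,(C+x*u).round(4))
P=C-.047*u
d([P[0],P[1],.14],5.2)
"
```

```text
case [0.60587725 0.15132671 0.        ]
1 [0.6101 0.1045 0.    ]
2 [0.6067 0.1424 0.    ]
3 [0.6032 0.1802 0.    ]
4 [0.5998 0.2181 0.    ]
clk 19.0 p [ 0.6338 -0.1999  0.1439] zyaw -1.1 dp [-30.39   0.35  -2.95] turn -6.3 rows 7.3 grip 0.0224 F [ 0.9 -0.3 -1. ]
```

The nut is gripped at a width of 22 mm. I'll carry it over pocket 4.

>>> drive_tool:
  motion:
    - {"dp": [-4,-0.5,0],"turn": -6.3,"fingers": -0.7}
    - {"dp": [-41,-0.5,-4.1],"turn": -6.3,"fingers": -0.7}
    - {"dp": [-41,-0.5,-4.1],"turn": -6.3,"fingers": -0.7}
    - {"dp": [-41,-0.5,-4.1],"turn": -6.3,"fingers": -0.7}
    - {"dp": [-41,-0.5,-4.1],"turn": -6.3,"fingers": -0.7}
    - {"dp": [-41,-0.5,-4.1],"turn": -6.3,"fingers": -0.7}
    - {"dp": [-41,-0.5,-4.1],"turn": -6.3,"fingers": -0.7}
    - {"dp": [-41,-0.5,-4.1],"turn": -6.3,"fingers": -0.7}
    - {"dp": [-41,-0.5,-4.1],"turn": -6.3,"fingers": -0.7}
    - {"dp": [-41,-0.5,-4.1],"turn": -6.3,"fingers": -0.7}

```text
clock: 19.83
eef_pos: [0.5991, 0.2135, 0.1462]
tool_rot: [0.522, -0.522, 0.477, -0.477]
contact_force: [0.4, -0.3, -1.0]
grip_width: 0.022
```

>>> drive_tool:
  motion:
    - {"dp": [-0.9,0,0],"turn": 0,"fingers": -0.7}
    - {"dp": [-0.9,0,0],"turn": 0,"fingers": -0.7}
    - {"dp": [-0.9,0,0],"turn": 0,"fingers": -0.7}

```text
clock: 20.08
eef_pos: [0.5989, 0.2201, 0.146]
tool_rot: [-0.522, 0.523, -0.476, 0.477]
contact_force: [0.1, -0.1, -0.0]
grip_width: 0.0217
```

```bash
python3 -c "
from h import *
snap('wrist','w22',None,1.5)
d([.5998,.2181,.0805],5.2)
"
```

```text
clk 20.13 p [0.5991 0.2191 0.1459] zyaw 5.2 dp [0.1  6.54 0.06] turn -0.0 rows 1.6 grip 0.0221 F [-0.5  0.1 -0.1]
```

View pics/w22.png

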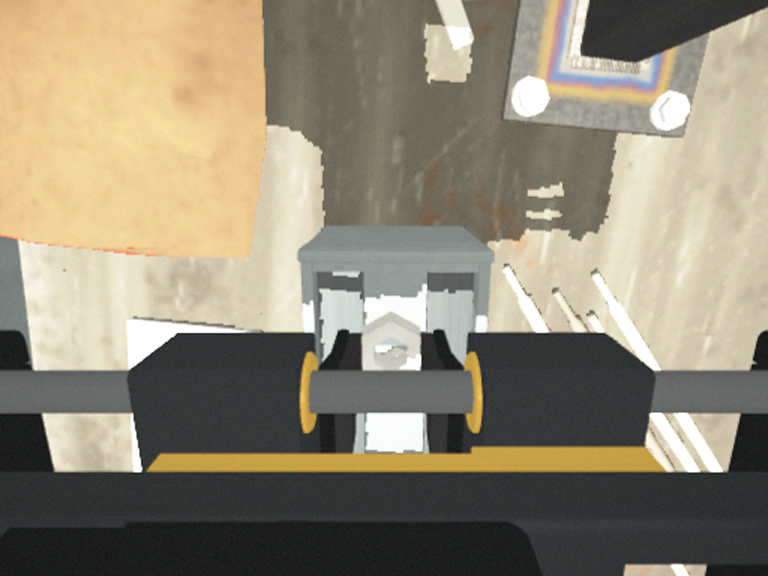

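```bash
python3 -c "
from h import *
view('w22',(220,190,300,240),9)
c=load('w22'); s,R,p=pose()
for dx in (0,.002,.004,.006,.018): print(dx,proj(c,p+R@np.array([-dx,-.0045,0])))
"
```

```text
0 [[262.08375161 239.98126318]]
0.002 [[262.09786495 236.70224507]]
0.004 [[262.11206409 233.40329208]]
0.006 [[262.12634982 230.08422186]]
0.018 [[262.2139277  209.73684204]]
```

View pics/w22_v220_190.png

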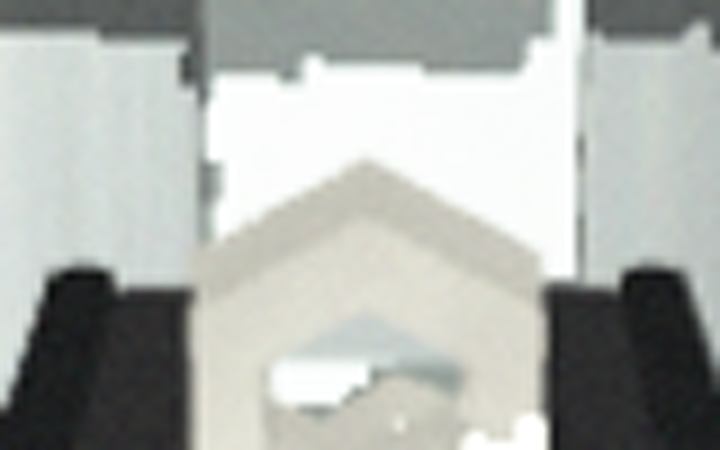

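```bash
python3 -c "
from h import *
c=load('w22')
th=np.radians(95.2); u=np.array([np.cos(th),np.sin(th),0]); w=np.array([-u[1],u[0],0]); C=np.array([.6059,.1513,0])
for x,y,z in [(83.5,-17,78),(83.5,17,78),(83.5,17,72),(83.5,-17,72),(89,41,90),(89,-41,90),(95,47,96),(95,-47,96)]:
  print((x,y,z),proj(c,C+u*x/1e3+w*y/1e3+np.array([0,0,z/1e3])).round(1))
view('w22',(195,145,335,240),5.7)
"
```

```text
(83.5, -17, 78) [[284.1 183.8]]
(83.5, 17, 78) [[240.7 183.7]]
(83.5, 17, 72) [[241.2 182. ]]
(83.5, -17, 72) [[283.5 182.1]]
(89, 41, 90) [[207.2 180.2]]
(89, -41, 90) [[317.9 180.4]]
(95, 47, 96) [[197.1 173.8]]
(95, -47, 96) [[328.2 174.1]]
```

View pics/w22_v195_145.png

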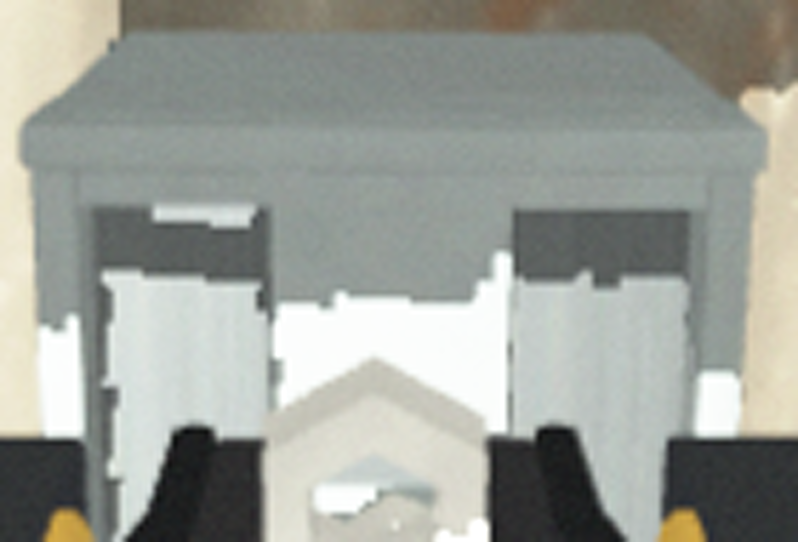

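```bash
python3 -c "
from h import *
c=load('w22')
th=np.radians(95.2); u=np.array([np.cos(th),np.sin(th),0]); w=np.array([-u[1],u[0],0]); C=np.array([.6059,.1513,0])
for x,y,z in [(89,41,78),(89,41,90),(95,47,90),(95,47,104),(101,47,104),(95,47,95),(101,-47,95),(101,-47,96),(101,-47,104)]:
  print((x,y,z),proj(c,C+u*x/1e3+w*y/1e3+np.array([0,0,z/1e3])).round(1), ((proj(c,C+u*x/1e3+w*y/1e3+np.array([0,0,z/1e3]))-[195,145])*5.7).round())
"
```

```text
(89, 41, 78) [[209.9 176.8]] [[ 85. 181.]]
(89, 41, 90) [[207.2 180.2]] [[ 70. 201.]]
(95, 47, 90) [[198.7 172.2]] [[ 21. 155.]]
(95, 47, 104) [[194.8 176.2]] [[ -1. 178.]]
(101, 47, 104) [[194.3 167.6]] [[ -4. 129.]]
(95, 47, 95) [[197.4 173.6]] [[ 14. 163.]]
(101, -47, 95) [[328.4 165.6]] [[761. 118.]]
(101, -47, 96) [[328.7 165.9]] [[762. 119.]]
(101, -47, 104) [[331.3 167.9]] [[777. 131.]]
```

>>> drive_tool:
  motion:
    - {"dp": [0.35,1.5,0.25],"turn": 0,"fingers": -0.7}
    - {"dp": [0.35,3.5,0.25],"turn": 0,"fingers": -0.7}
    - {"dp": [0.35,5,0.25],"turn": 0,"fingers": -0.7}
    - {"dp": [0.35,5.8,0.25],"turn": 0,"fingers": -0.7}
    - {"dp": [0.35,6.3,0.25],"turn": 0,"fingers": -0.7}
    - {"dp": [0.35,6.3,0.25],"turn": 0,"fingers": -0.7}
    - {"dp": [0.35,6.3,0.25],"turn": 0,"fingers": -0.7}

```text
clock: 20.72
eef_pos: [0.6026, 0.2161, 0.0835]
tool_rot: [0.522, -0.522, 0.477, -0.477]
contact_force: [-0.3, -0.0, -0.6]
grip_width: 0.0221
```

```bash
python3 -c "
from h import *
d([.601,.2158,.0815],5.2)
"
```

```text
clk 20.72 p [0.6026 0.2161 0.0835] zyaw 5.14 dp [ 0.02  0.2  -0.16] turn -0.06 rows 0.1 grip 0.0221 F [-0.3 -0.  -0.6]
```

>>> drive_tool:
  motion:
    - {"dp": [0,0.25,-0.1],"turn": 0,"fingers": -0.7}
    - {"dp": [0,0.25,-0.1],"turn": 0,"fingers": -0.7}
    - {"dp": [0,0.25,-0.1],"turn": 0,"fingers": -0.15}
    - {"dp": [0,0.25,-0.1],"turn": 0,"fingers": -0.15}
    - {"dp": [0,0.25,-0.1],"turn": 0,"fingers": -0.15}
    - {"dp": [0,-3,-0.1],"turn": 0,"fingers": -0.15}
    - {"dp": [4,-7,-0.1],"turn": 0,"fingers": -0.15}
    - {"dp": [8,-9,-0.1],"turn": 0,"fingers": -0.15}
    - {"dp": [11,-10,0],"turn": 0,"fingers": -0.15}
    - {"dp": [11,-10,0],"turn": 0,"fingers": -0.15}

```text
clock: 21.55
eef_pos: [0.6147, 0.1025, 0.1866]
tool_rot: [0.522, -0.521, 0.475, -0.48]
contact_force: [0.4, 0.1, 0.4]
grip_width: 0.0367
```

```bash
python3 -c "
from h import *
snap('wrist','w23',None,1.5)
d([.6315,-.2,.15],0)
"
```

```text
clk 21.6 p [0.614  0.1035 0.1856] zyaw 4.97 dp [30.38  3.61 -0.9 ] turn 4.97 rows 7.3 grip 0.037 F [ 1.2 -0.6  0.1]
```

View pics/w23.png

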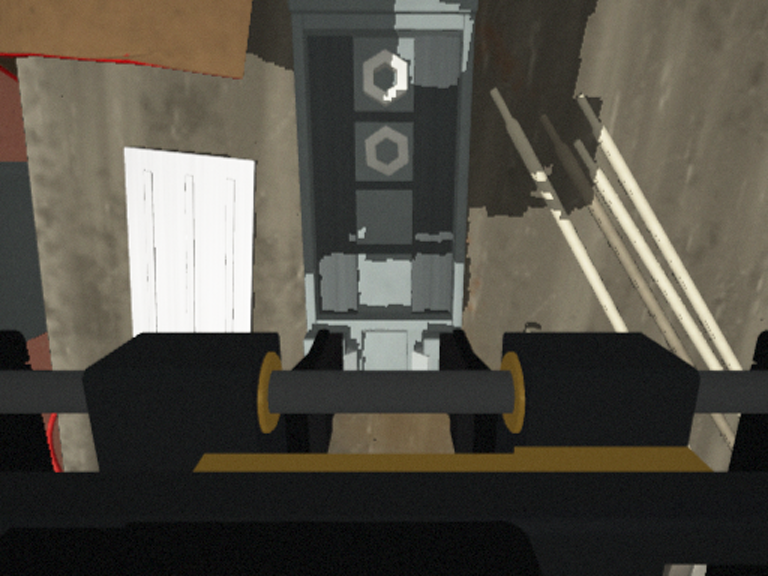

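Pocket 4 now holds its nut, at (385,76), and the fitted nut is at (386,150). Pockets 2 (384,217) and 1 (386,282) are empty. I'll measure those and go on to the next nut.

```bash
python3 -c "
from h import *
c=load('w23')
print('nut4',unproj(c,385/1.5,76/1.5,.085).round(4),'nut3',unproj(c,386.5/1.5,150/1.5,.085).round(4))
print('p2',unproj(c,384.5/1.5,217/1.5,.075).round(4),'p1',unproj(c,385.5/1.5,282/1.5,.075).round(4))
d([.6252,-.335,.12],0)
"
```

```text
nut4 [0.6014 0.2178 0.085 ] nut3 [0.6054 0.18   0.085 ]
p2 [0.6075 0.1419 0.075 ] p1 [0.6115 0.1018 0.075 ]
clk 21.6 p [0.614  0.1035 0.1856] zyaw 4.97 dp [43.77  6.63 -2.71] turn 4.97 rows 10.6 grip 0.037 F [ 1.2 -0.6  0.1]
```

>>> drive_tool:
  motion:
    - {"dp": [41,1,-3],"turn": 5,"fingers": -0.1}
    - {"dp": [41,1,-3],"turn": 5,"fingers": -0.1}
    - {"dp": [41,1,-3],"turn": 5,"fingers": -0.1}
    - {"dp": [41,1,-3],"turn": 5,"fingers": -0.1}
    - {"dp": [41,1,-3],"turn": 5,"fingers": -0.1}
    - {"dp": [41,1,-3],"turn": 5,"fingers": -0.1}
    - {"dp": [41,1,-3],"turn": 5,"fingers": -0.1}
    - {"dp": [41,1,-3],"turn": 5,"fingers": -0.1}
    - {"dp": [41,4,-3],"turn": 5,"fingers": -0.1}
    - {"dp": [41,4,-3],"turn": 5,"fingers": -0.1}

```text
clock: 22.43
eef_pos: [0.6196, -0.3034, 0.1427]
tool_rot: [0.501, -0.501, 0.499, -0.499]
contact_force: [0.9, -0.3, -0.2]
grip_width: 0.039
```

```bash
python3 -c "
from h import *
robot.read_camera('wrist');robot.read_camera('wrist')
snap('wrist','w24',None,1.5)
d([.6252,-.278,.0085],5)
"
```

```text
clk 22.58 p [ 0.6177 -0.3039  0.14  ] zyaw -0.01 dp [-2.54 13.16  0.8 ] turn -5.01 rows 3.2 grip 0.0392 F [-0.1  0.4  0.6]
```

View pics/w24.png

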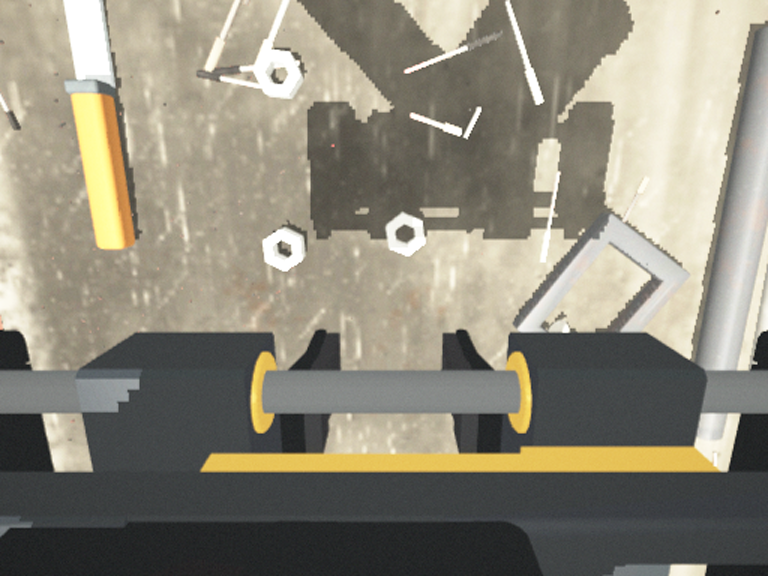

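```bash
python3 -c "
from h import *
c=load('w24')
X=unproj(c,405.5/1.5,234/1.5,.013);print(X, unproj(c,284/1.5,249/1.5,.013))
im=cv2.imread('pics/raw_w24.png')
L=[]
for u,v in [(405,234),(284,249)]:
    u=int(u/1.5);v=int(v/1.5); L.append(cv2.resize(im[v-20:v+20,u-20:u+20],(400,400),interpolation=cv2.INTER_CUBIC))
cv2.imwrite('pics/nuts3.png',np.hstack(L))
d([X[0],X[1],.0085],5)
"
```

```text
[ 0.62586455 -0.27924109  0.013     ] [ 0.54760634 -0.28890858  0.013     ]
clk 22.58 p [ 0.6177 -0.3039  0.14  ] zyaw -0.01 dp [-2.42 13.15  0.86] turn -5.01 rows 3.2 grip 0.0392 F [-0.1  0.4  0.6]
```

View pics/nuts3.png

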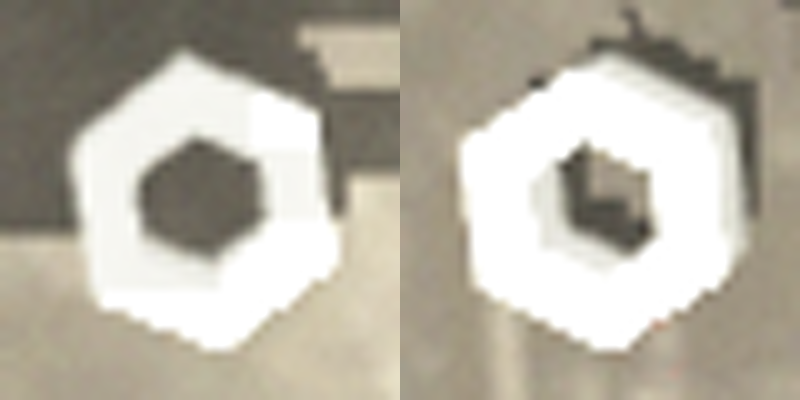

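>>> drive_tool:
  motion:
    - {"dp": [-2.4,4,0.85],"turn": -6.5,"fingers": -0.1}
    - {"dp": [-2.4,8,0.85],"turn": -6.5,"fingers": -0.1}
    - {"dp": [-2.4,10,0.85],"turn": -6.5,"fingers": -0.1}
    - {"dp": [-2.4,10,0.85],"turn": -6.5,"fingers": -0.1}
    - {"dp": [-2.4,10,0.85],"turn": -6.5,"fingers": -0.1}
    - {"dp": [-2.4,10,0.85],"turn": -6.5,"fingers": -0.1}

```text
clock: 23.08
eef_pos: [0.629, -0.278, 0.0449]
tool_rot: [0.529, -0.528, 0.469, -0.47]
contact_force: [0.1, 0.7, 0.7]
grip_width: 0.0392
```

```bash
python3 -c "
from h import *
d([.6259,-.2792,.0085],6.5)
"
```

```text
clk 23.08 p [ 0.629  -0.278   0.0449] zyaw 6.79 dp [ 0.07  3.64 -0.33] turn 0.29 rows 0.9 grip 0.0392 F [0.1 0.7 0.7]
```

>>> drive_tool:
  motion:
    - {"dp": [0,2,-0.3],"turn": 0.2,"fingers": -0.1}
    - {"dp": [0,3.6,-0.3],"turn": 0.2,"fingers": -0.1}
    - {"dp": [0,3.6,-0.3],"turn": 0.2,"fingers": -0.1}
    - {"dp": [0,3.6,-0.3],"turn": 0.2,"fingers": -0.7}
    - {"dp": [0,3.6,-0.3],"turn": 0.2,"fingers": -0.7}
    - {"dp": [0,3.6,-0.3],"turn": 0.2,"fingers": -0.7}
    - {"dp": [0,3.6,-0.3],"turn": 0.2,"fingers": -0.7}

```text
clock: 23.67
eef_pos: [0.6259, -0.2799, 0.0094]
tool_rot: [0.528, -0.527, 0.47, -0.472]
contact_force: [-0.2, 0.6, 3.9]
grip_width: 0.0225
```

```bash
python3 -c "
from h import *
d([.6259,-.2792,.0085],6.5)
snap('wrist','w25',(200,180,330,260),6)
"
```

```text
clk 23.67 p [ 0.6259 -0.2799  0.0094] zyaw 6.51 dp [-0.07  0.09  0.01] turn 0.01 rows 0.0 grip 0.0225 F [-0.2  0.6  3.9]
```

View pics/w25.png

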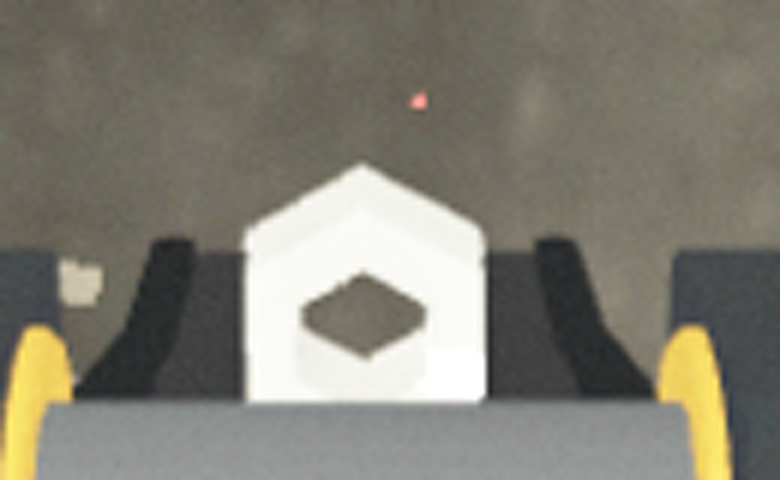

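Gripped and centred. I'll lift and carry it to pocket 2.

>>> drive_tool:
  motion:
    - {"dp": [0,-3.5,0],"turn": 0,"fingers": -0.7}
    - {"dp": [0,-7,0],"turn": 0,"fingers": -0.7}
    - {"dp": [0,-10,0],"turn": 0,"fingers": -0.7}
    - {"dp": [0,-13.8,0],"turn": 1.3,"fingers": -0.7}
    - {"dp": [-16,-13.8,1],"turn": 1.3,"fingers": -0.7}
    - {"dp": [-30,-13.8,2.5],"turn": 1.3,"fingers": -0.7}
    - {"dp": [-30,-13.8,2.5],"turn": 1.3,"fingers": -0.7}
    - {"dp": [-30,-13.8,2.5],"turn": 1.3,"fingers": -0.7}
    - {"dp": [-30,-13.8,2.5],"turn": 1.3,"fingers": -0.7}
    - {"dp": [-30,-13.8,2.5],"turn": 1.3,"fingers": -0.7}

```text
clock: 24.55
eef_pos: [0.6165, -0.0275, 0.1459]
tool_rot: [0.522, -0.522, 0.477, -0.477]
contact_force: [0.2, 0.7, -0.3]
grip_width: 0.0222
```

```bash
python3 -c "
from h import *
d([.6086,.1401,.145],5.2)
"
```

```text
clk 24.55 p [ 0.6165 -0.0275  0.1459] zyaw 5.18 dp [-16.77   0.09   0.73] turn -0.02 rows 4.0 grip 0.0222 F [ 0.2  0.7 -0.3]
```

>>> drive_tool:
  motion:
    - {"dp": [-16.8,0,0.7],"turn": 0,"fingers": -0.7}
    - {"dp": [-16.8,0,0.7],"turn": 0,"fingers": -0.7}
    - {"dp": [-16.8,0,0.7],"turn": 0,"fingers": -0.7}
    - {"dp": [-16.8,0,0.7],"turn": 0,"fingers": -0.7}
    - {"dp": [-16.8,2,0.7],"turn": 0,"fingers": -0.7}
    - {"dp": [-16.8,4,0.7],"turn": 0,"fingers": -0.7}
    - {"dp": [-16.8,4,0.7],"turn": 0,"fingers": -0.7}
    - {"dp": [-16.8,4,0.7],"turn": 0,"fingers": -0.7}

```text
clock: 25.22
eef_pos: [0.6075, 0.1388, 0.1047]
tool_rot: [-0.522, 0.523, -0.477, 0.476]
contact_force: [0.1, 0.3, 0.4]
grip_width: 0.022
```

```bash
python3 -c "
from h import *
d([.6086,.1401,.0815],5.2)
snap('wrist','w26',None,1.5)
"
```

```text
clk 25.22 p [0.6075 0.1388 0.1047] zyaw 5.23 dp [-0.12  2.32  0.12] turn 0.03 rows 0.6 grip 0.022 F [0.1 0.3 0.4]
```

View pics/w26.png

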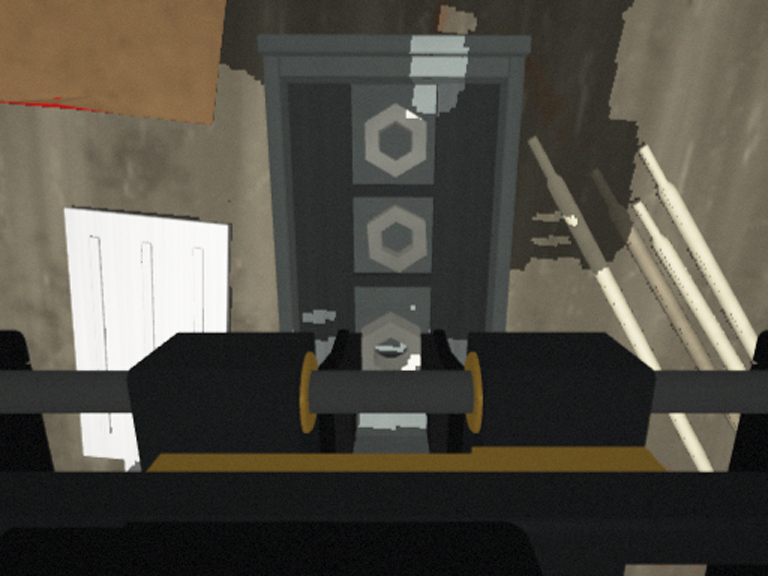

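>>> drive_tool:
  motion:
    - {"dp": [-0.1,1,0.15],"turn": 0,"fingers": -0.7}
    - {"dp": [-0.1,1.8,0.15],"turn": 0,"fingers": -0.7}
    - {"dp": [-0.1,2.3,0.15],"turn": 0,"fingers": -0.7}
    - {"dp": [-0.1,2.3,0.15],"turn": 0,"fingers": -0.7}
    - {"dp": [-0.1,2.3,0.15],"turn": 0,"fingers": -0.7}
    - {"dp": [-0.1,2.3,0.15],"turn": 0,"fingers": -0.7}

```text
clock: 25.77
eef_pos: [0.6099, 0.1396, 0.0823]
tool_rot: [-0.522, 0.522, -0.477, 0.477]
contact_force: [1.0, -1.3, -0.8]
grip_width: 0.0221
```

```bash
python3 -c "
from h import *
d([.6086,.1401,.0815],5.2)
"
```

```text
clk 25.77 p [0.6099 0.1396 0.0823] zyaw 5.19 dp [-0.07  0.08 -0.13] turn -0.01 rows 0.0 grip 0.0221 F [ 1.  -1.3 -0.8]
```

>>> drive_tool:
  motion:
    - {"dp": [0,0,0],"turn": 0,"fingers": -0.15}
    - {"dp": [0,0,0],"turn": 0,"fingers": -0.15}
    - {"dp": [0,0,0],"turn": 0,"fingers": -0.15}
    - {"dp": [0,-3,0],"turn": 0,"fingers": -0.15}
    - {"dp": [4,-7,0],"turn": 0,"fingers": -0.15}
    - {"dp": [8,-10,0.3],"turn": 0,"fingers": -0.15}
    - {"dp": [12,-10,0.5],"turn": 0,"fingers": -0.15}
    - {"dp": [12,-10,0.5],"turn": 0,"fingers": -0.15}

```text
clock: 26.43
eef_pos: [0.6285, 0.0166, 0.1858]
tool_rot: [0.523, -0.521, 0.474, -0.48]
contact_force: [1.2, 1.3, 1.5]
grip_width: 0.0371
```

```bash
python3 -c "
from h import *
snap('wrist','w27',None,1.5)
d([.5476,-.345,.14],0)
"
```

```text
clk 26.48 p [0.6288 0.0144 0.1856] zyaw 4.99 dp [ 35.07   4.65 -11.25] turn 4.99 rows 8.9 grip 0.037 F [ 0.2 -0.8  0.2]
```

View pics/w27.png

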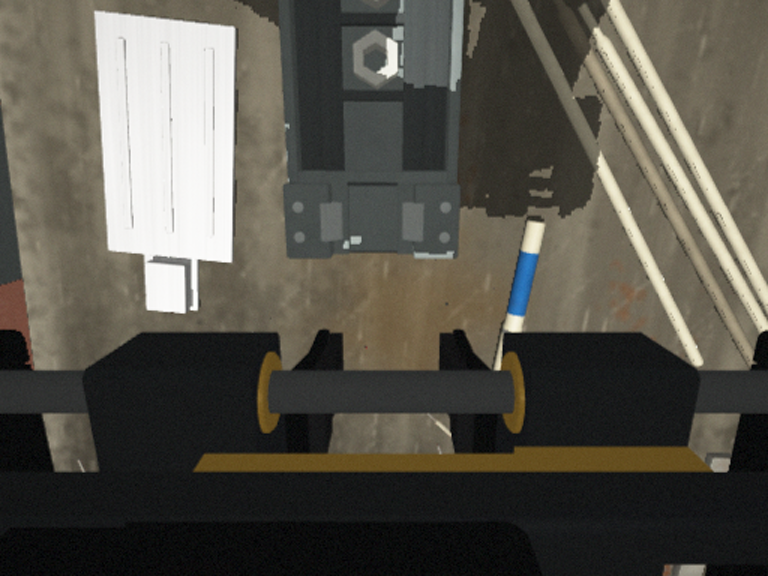

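Pocket 2 has its nut, flat and centred at (375,57), and pocket 1 is empty. Now for the third nut (C).

>>> drive_tool:
  motion:
    - {"dp": [34,2,-11.2],"turn": 5,"fingers": -0.1}
    - {"dp": [34,2,-11.2],"turn": 5,"fingers": -0.1}
    - {"dp": [34,2,-11.2],"turn": 5,"fingers": -0.1}
    - {"dp": [34,2,-11.2],"turn": 5,"fingers": -0.1}
    - {"dp": [34,2,-11.2],"turn": 5,"fingers": -0.1}
    - {"dp": [34,2,-11.2],"turn": 5,"fingers": -0.1}
    - {"dp": [34,4,-11.2],"turn": 5,"fingers": -0.1}
    - {"dp": [34,4,-11.2],"turn": 5,"fingers": -0.1}
    - {"dp": [34,4,-11.2],"turn": 5,"fingers": -0.1}
    - {"dp": [34,4,-11.2],"turn": 5,"fingers": -0.1}

```text
clock: 27.32
eef_pos: [0.5434, -0.3336, 0.1408]
tool_rot: [-0.499, 0.5, -0.5, 0.501]
contact_force: [-0.0, -0.3, -0.5]
grip_width: 0.0393
```

```bash
python3 -c "
from h import *
robot.read_camera('wrist');robot.read_camera('wrist')
snap('wrist','w28',None,1.5)
d([.5476,-.289,.0085],4)
"
```

```text
clk 27.47 p [ 0.5449 -0.3273  0.142 ] zyaw 0.17 dp [-3.81 13.35  0.29] turn -3.83 rows 3.3 grip 0.0392 F [ 0.  -0.4 -0.5]
```

View pics/w28.png

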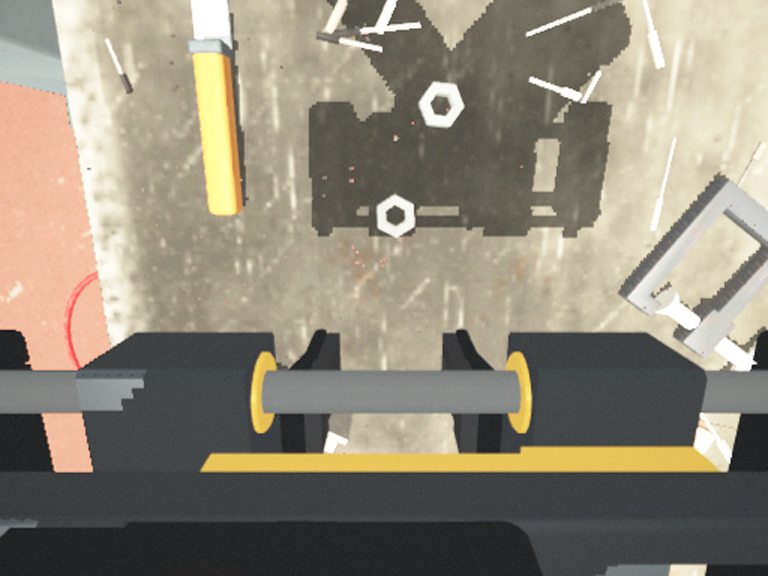

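The surplus nut A has been knocked aside, to (441,104), and stays surplus. Nut C is at (395,215).

```bash
python3 -c "
from h import *
c=load('w28')
X=unproj(c,395/1.5,215/1.5,.013);print(X, unproj(c,441/1.5,104/1.5,.013))
im=cv2.imread('pics/raw_w28.png')
u,v=263,143
cv2.imwrite('pics/nuts4.png',cv2.resize(im[v-20:v+20,u-20:u+20],(400,400),interpolation=cv2.INTER_CUBIC))
d([X[0],X[1],.0085],4)
"
```

```text
[ 0.54645646 -0.28869128  0.013     ] [ 0.57378181 -0.22253038  0.013     ]
clk 27.47 p [ 0.5449 -0.3273  0.142 ] zyaw 0.17 dp [-3.84 13.35  0.18] turn -3.83 rows 3.3 grip 0.0392 F [ 0.  -0.4 -0.5]
```

View pics/nuts4.png

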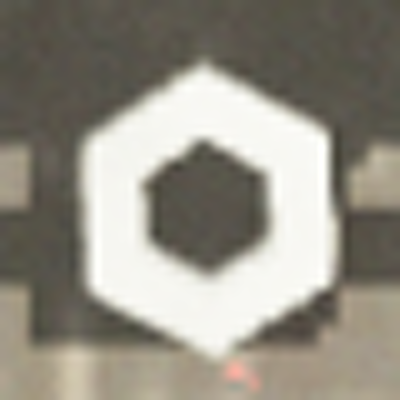

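>>> drive_tool:
  motion:
    - {"dp": [-3.8,4,0.15],"turn": -2,"fingers": -0.1}
    - {"dp": [-3.8,8,0.15],"turn": -2,"fingers": -0.1}
    - {"dp": [-3.8,10,0.15],"turn": -2,"fingers": -0.1}
    - {"dp": [-3.8,10,0.15],"turn": -2,"fingers": -0.1}
    - {"dp": [-3.8,10,0.15],"turn": -2,"fingers": -0.1}
    - {"dp": [-3.8,10,0.15],"turn": -2,"fingers": -0.1}

```text
clock: 27.97
eef_pos: [0.5482, -0.2901, 0.0441]
tool_rot: [0.51, -0.51, 0.489, -0.491]
contact_force: [-0.6, -0.6, -0.1]
grip_width: 0.0395
```

```bash
python3 -c "
from h import *
d([.5465,-.2887,.0085],2)
"
```

```text
clk 27.97 p [ 0.5482 -0.2901  0.0441] zyaw 2.29 dp [-0.15  3.56 -0.17] turn 0.29 rows 0.9 grip 0.0395 F [-0.6 -0.6 -0.1]
```

>>> drive_tool:
  motion:
    - {"dp": [-0.1,2,-0.15],"turn": 0.2,"fingers": -0.1}
    - {"dp": [-0.1,3.5,-0.15],"turn": 0.2,"fingers": -0.1}
    - {"dp": [-0.1,3.5,-0.15],"turn": 0.2,"fingers": -0.1}
    - {"dp": [-0.1,3.5,-0.15],"turn": 0.2,"fingers": -0.7}
    - {"dp": [-0.1,3.5,-0.15],"turn": 0.2,"fingers": -0.7}
    - {"dp": [-0.1,3.5,-0.15],"turn": 0.2,"fingers": -0.7}
    - {"dp": [-0.1,3.5,-0.15],"turn": 0.2,"fingers": -0.7}

```text
clock: 28.55
eef_pos: [0.5461, -0.29, 0.0091]
tool_rot: [0.509, -0.509, 0.49, -0.492]
contact_force: [0.7, -0.1, 4.1]
grip_width: 0.0227
```

```bash
python3 -c "
from h import *
d([.5465,-.2887,.0085],2)
snap('wrist','w29',(200,180,330,260),6)
th=0
d([.625,-.02,.15],5.2)
"
```

```text
clk 28.55 p [ 0.5461 -0.29    0.0091] zyaw 2.01 dp [-0.13  0.06  0.04] turn 0.01 rows 0.0 grip 0.0227 F [ 0.7 -0.1  4.1]
clk 28.6 p [ 0.5461 -0.29    0.0091] zyaw 2.01 dp [-26.68 -14.13   8.87] turn -3.19 rows 7.5 grip 0.0223 F [-0.7 -0.5  6. ]
```

View pics/w29.png

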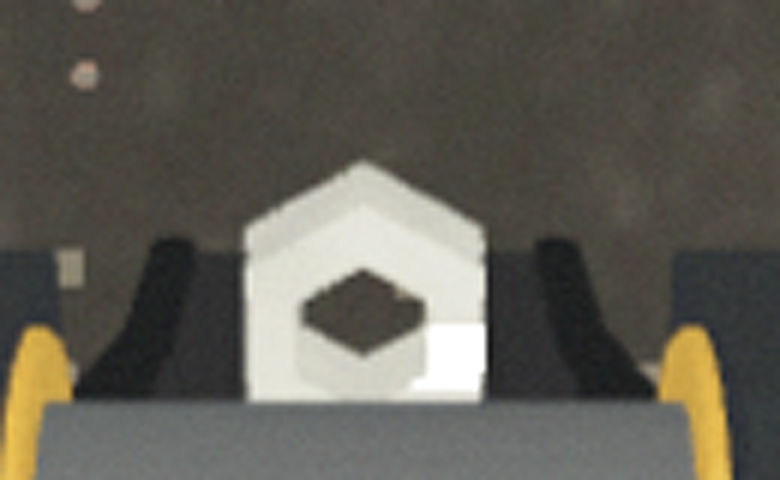

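>>> drive_tool:
  motion:
    - {"dp": [0,-3.5,0],"turn": 0,"fingers": -0.7}
    - {"dp": [0,-7,0],"turn": 0,"fingers": -0.7}
    - {"dp": [0,-10,0],"turn": 0,"fingers": -0.7}
    - {"dp": [-2,-13.8,1],"turn": -3.2,"fingers": -0.7}
    - {"dp": [-26.7,-13.8,8.9],"turn": -3.2,"fingers": -0.7}
    - {"dp": [-26.7,-13.8,8.9],"turn": -3.2,"fingers": -0.7}
    - {"dp": [-26.7,-13.8,8.9],"turn": -3.2,"fingers": -0.7}
    - {"dp": [-26.7,-13.8,8.9],"turn": -3.2,"fingers": -0.7}
    - {"dp": [-26.7,-13.8,8.9],"turn": -3.2,"fingers": -0.7}
    - {"dp": [-26.7,-13.8,8.9],"turn": -3.2,"fingers": -0.7}

```text
clock: 29.43
eef_pos: [0.6218, -0.0274, 0.1458]
tool_rot: [0.522, -0.522, 0.477, -0.477]
contact_force: [0.2, -0.4, -0.6]
grip_width: 0.0225
```

```bash
python3 -c "
from h import *
d([.612,.1013,.145],5.2)
"
```

```text
clk 29.43 p [ 0.6218 -0.0274  0.1458] zyaw 5.2 dp [-12.9    0.07   0.19] turn -0.0 rows 3.1 grip 0.0225 F [ 0.2 -0.4 -0.6]
```

>>> drive_tool:
  motion:
    - {"dp": [-12.9,0,0.2],"turn": 0,"fingers": -0.7}
    - {"dp": [-12.9,0,0.2],"turn": 0,"fingers": -0.7}
    - {"dp": [-12.9,0,0.2],"turn": 0,"fingers": -0.7}
    - {"dp": [-12.9,0,0.2],"turn": 0,"fingers": -0.7}
    - {"dp": [-12.9,2,0.2],"turn": 0,"fingers": -0.7}
    - {"dp": [-12.9,4,0.2],"turn": 0,"fingers": -0.7}
    - {"dp": [-12.9,4,0.2],"turn": 0,"fingers": -0.7}
    - {"dp": [-12.9,4,0.2],"turn": 0,"fingers": -0.7}

```text
clock: 30.1
eef_pos: [0.6109, 0.0991, 0.1045]
tool_rot: [-0.521, 0.523, -0.478, 0.476]
contact_force: [0.1, 0.7, -0.2]
grip_width: 0.0225
```

```bash
python3 -c "
from h import *
d([.612,.1013,.0815],5.2)
snap('wrist','w30',None,1.5)
"
```

```text
clk 30.1 p [0.6109 0.0991 0.1045] zyaw 5.21 dp [-0.21  2.3   0.13] turn 0.01 rows 0.6 grip 0.0225 F [ 0.1  0.7 -0.2]
```

View pics/w30.png

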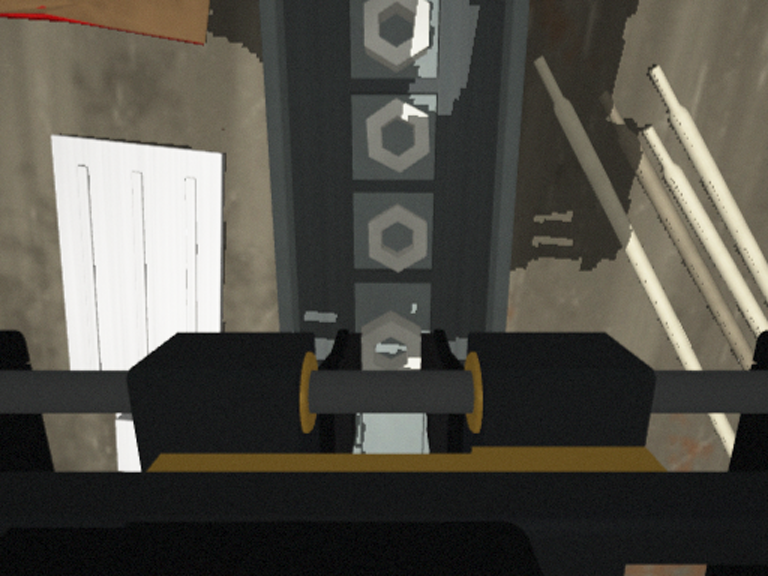

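>>> drive_tool:
  motion:
    - {"dp": [-0.2,1,0.15],"turn": 0,"fingers": -0.7}
    - {"dp": [-0.2,1.8,0.15],"turn": 0,"fingers": -0.7}
    - {"dp": [-0.2,2.3,0.15],"turn": 0,"fingers": -0.7}
    - {"dp": [-0.2,2.3,0.15],"turn": 0,"fingers": -0.7}
    - {"dp": [-0.2,2.3,0.15],"turn": 0,"fingers": -0.7}
    - {"dp": [-0.2,2.3,0.15],"turn": 0,"fingers": -0.7}

```text
clock: 30.65
eef_pos: [0.6133, 0.1014, 0.0823]
tool_rot: [-0.522, 0.522, -0.477, 0.477]
contact_force: [-0.5, -0.2, -0.3]
grip_width: 0.0224
```

>>> drive_tool:
  motion:
    - {"dp": [0,0,0],"turn": 0,"fingers": -0.15}
    - {"dp": [0,0,0],"turn": 0,"fingers": -0.15}
    - {"dp": [0,0,0],"turn": 0,"fingers": -0.15}
    - {"dp": [0,-3,0],"turn": 0,"fingers": -0.15}
    - {"dp": [4,-7,0],"turn": 0,"fingers": -0.15}
    - {"dp": [8,-9,0.3],"turn": 0,"fingers": 0}
    - {"dp": [9,-9,0.5],"turn": 0,"fingers": 0}
    - {"dp": [9,-9,0.5],"turn": 0,"fingers": 0}

```text
clock: 31.32
eef_pos: [0.6302, 0.0071, 0.1761]
tool_rot: [0.523, -0.52, 0.474, -0.481]
contact_force: [-0.2, -0.1, -0.4]
grip_width: 0.0427
```

```bash
python3 -c "
from h import *
snap('wrist','w31',None,1.5)
d([.46,-.08,.17],0)
"
```

```text
clk 31.37 p [0.6283 0.0096 0.1743] zyaw 5.0 dp [  7.46   0.36 -17.55] turn 5.0 rows 4.6 grip 0.0431 F [-0.5  0.7 -1. ]
```

View pics/w31.png

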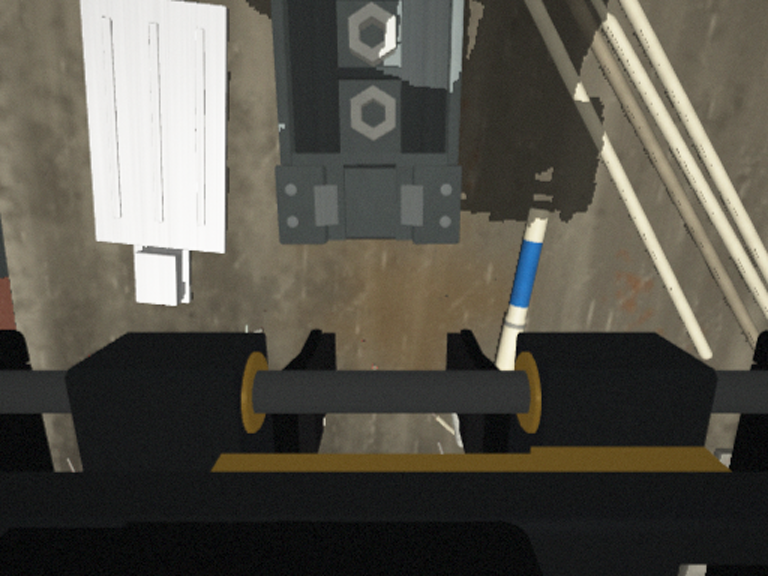

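Pocket 1 is filled, with the nut at (373,113). Now back to the cover.

>>> drive_tool:
  motion:
    - {"dp": [9,0,-17.5],"turn": 5,"fingers": 0}
    - {"dp": [9,0,-17.5],"turn": 5,"fingers": 0}
    - {"dp": [9,0,-17.5],"turn": 5,"fingers": 0}
    - {"dp": [9,0,-17.5],"turn": 5,"fingers": 0}
    - {"dp": [9,0,-17.5],"turn": 5,"fingers": 0}
    - {"dp": [9,2,-17.5],"turn": 5,"fingers": 0}
    - {"dp": [9,2,-17.5],"turn": 5,"fingers": 0}
    - {"dp": [9,2,-17.5],"turn": 5,"fingers": 0}

```text
clock: 32.03
eef_pos: [0.4595, -0.0923, 0.1516]
tool_rot: [-0.501, 0.501, -0.5, 0.498]
contact_force: [0.9, 0.7, -0.0]
grip_width: 0.0436
```

```bash
python3 -c "
from h import *
robot.read_camera('wrist');robot.read_camera('wrist')
snap('wrist','w32',None,1.5)
d([.4606,-.0164,.0064],-.05)
"
```

```text
clk 32.18 p [ 0.4615 -0.0927  0.1526] zyaw 0.3 dp [-7.64 14.62 -0.06] turn 0.35 rows 4.0 grip 0.0433 F [-0.1  0.3  0.3]
```

View pics/w32.png

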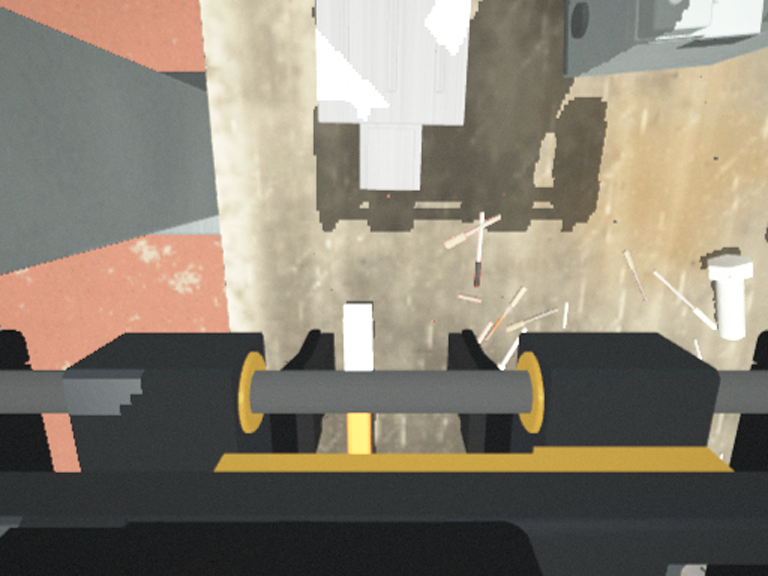

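```bash
python3 -c "
from h import *
c=load('w32')
print(unproj(c,390.5/1.5,190/1.5,.004))
print(unproj(c,317/1.5,122/1.5,.005),unproj(c,464/1.5,126/1.5,.005))
"
```

```text
[ 0.46034585 -0.03838909  0.004     ]
[0.41270826 0.00430225 0.005     ] [0.50762705 0.00239993 0.005     ]
```

>>> drive_tool:
  motion:
    - {"dp": [-4,0,0],"turn": 0.3,"fingers": 0}
    - {"dp": [-7.6,2,0],"turn": 0.3,"fingers": 0}
    - {"dp": [-7.6,6,0],"turn": 0.3,"fingers": 0}
    - {"dp": [-7.6,10,0],"turn": 0.3,"fingers": 0}
    - {"dp": [-7.6,11.5,0],"turn": 0.3,"fingers": 0}
    - {"dp": [-7.6,11.5,0],"turn": 0.3,"fingers": 0}
    - {"dp": [-7.6,11.5,0],"turn": 0.3,"fingers": 0}
    - {"dp": [-7.6,11.5,0],"turn": 0.3,"fingers": 0}

```text
clock: 32.85
eef_pos: [0.4614, -0.0172, 0.0382]
tool_rot: [-0.5, 0.499, -0.499, 0.501]
contact_force: [0.4, 0.2, 0.6]
grip_width: 0.0433
```

```bash
python3 -c "
from h import *
d([.4606,-.0164,.0064],-.05)
"
```

```text
clk 32.85 p [ 0.4614 -0.0172  0.0382] zyaw -0.05 dp [-0.08  3.18 -0.09] turn 0.0 rows 0.8 grip 0.0433 F [0.4 0.2 0.6]
```

>>> drive_tool:
  motion:
    - {"dp": [-0.07,1.5,-0.08],"turn": 0,"fingers": 0}
    - {"dp": [-0.07,2.8,-0.08],"turn": 0,"fingers": 0}
    - {"dp": [-0.07,3.2,-0.08],"turn": 0,"fingers": 0}
    - {"dp": [-0.07,3.2,-0.08],"turn": 0,"fingers": 0}
    - {"dp": [-0.07,3.2,-0.08],"turn": 0,"fingers": 0}

```text
clock: 33.27
eef_pos: [0.4601, -0.0168, 0.0063]
tool_rot: [-0.5, 0.499, -0.5, 0.501]
contact_force: [-0.5, -0.4, 0.1]
grip_width: 0.0434
```

```bash
python3 -c "
from h import *
d([.4606,-.0164,.0064],-.05)
"
```

```text
clk 33.27 p [ 0.4601 -0.0168  0.0063] zyaw -0.09 dp [-0.04 -0.01  0.05] turn -0.04 rows 0.0 grip 0.0434 F [-0.5 -0.4  0.1]
```

>>> drive_tool:
  motion:
    - {"dp": [0,0,0.05],"turn": 0,"fingers": -0.8}
    - {"dp": [0,0,0.05],"turn": 0,"fingers": -0.8}
    - {"dp": [0,0,0.05],"turn": 0,"fingers": -0.8}
    - {"dp": [0,0,0.05],"turn": 0,"fingers": -0.8}
    - {"dp": [0,0,0.05],"turn": 0,"fingers": -0.8}
    - {"dp": [0,-1,0.05],"turn": 0,"fingers": -0.8}
    - {"dp": [0,-3,0.05],"turn": 0,"fingers": -0.8}
    - {"dp": [0,-6,0.05],"turn": 0,"fingers": -0.8}
    - {"dp": [0,-10,0.05],"turn": 0,"fingers": -0.8}
    - {"dp": [0,-14,0.05],"turn": 0,"fingers": -0.8}
  squeeze: 58

```text
clock: 34.1
eef_pos: [0.4582, -0.0161, 0.1464]
tool_rot: [0.499, -0.5, 0.501, -0.499]
contact_force: [1.0, -0.2, -1.8]
grip_width: 0.0294
```

```bash
python3 -c "
from h import *
robot.read_camera('wrist')
d([.615,.0577,.2],5.2)
"
```

```text
clk 34.15 p [ 0.4629 -0.0171  0.1533] zyaw -0.05 dp [-7.48 -4.53 15.26] turn -5.25 rows 4.2 grip 0.0292 F [0.9 0.7 2.8]
```

>>> drive_tool:
  motion:
    - {"dp": [0,-3,0],"turn": 0,"fingers": -0.8}
    - {"dp": [0,-4.5,0],"turn": 0,"fingers": -0.8}
    - {"dp": [-2,-4.5,3.5],"turn": -2,"fingers": -0.8}
    - {"dp": [-4,-4.5,7.5],"turn": -4,"fingers": -0.8}
    - {"dp": [-6,-4.5,11.5],"turn": -5.2,"fingers": -0.8}
    - {"dp": [-7.4,-4.5,15],"turn": -5.2,"fingers": -0.8}
    - {"dp": [-7.4,-4.5,15],"turn": -5.2,"fingers": -0.8}
    - {"dp": [-7.4,-4.5,15],"turn": -5.2,"fingers": -0.8}
    - {"dp": [-7.4,-4.5,15],"turn": -5.2,"fingers": -0.8}
    - {"dp": [-7.4,-4.5,15],"turn": -5.2,"fingers": -0.8}

```text
clock: 34.98
eef_pos: [0.6076, 0.0569, 0.1897]
tool_rot: [-0.521, 0.523, -0.478, 0.476]
contact_force: [-0.1, -0.1, -1.1]
grip_width: 0.0293
```

```bash
python3 -c "
from h import *
snap('wrist','w33',None,1.5)
snap('scene','s33',(140,80,300,200),5)
d([.615,.0577,.14],5.2)
"
```

```text
clk 35.08 p [0.6081 0.0567 0.1902] zyaw 5.06 dp [-0.04  5.02  0.7 ] turn -0.14 rows 1.2 grip 0.0294 F [ 0.1 -1.3 -1.7]
```

View pics/w33.png

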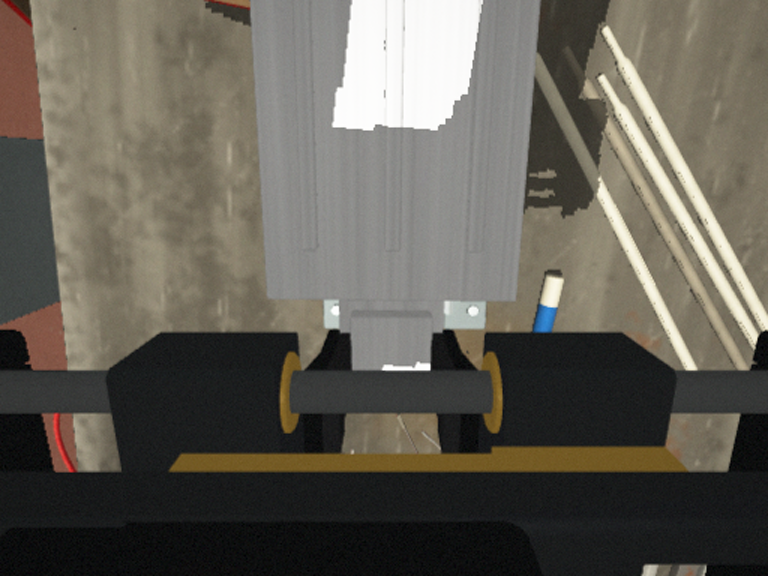

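View pics/s33.png

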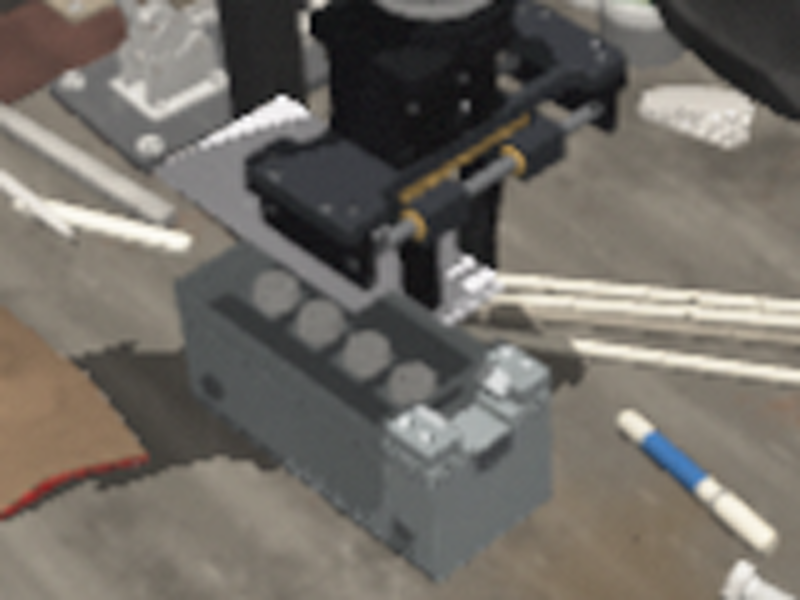

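All four nuts sit in their pockets, and the cover is held level over the case. I'll lower it to hover.

>>> drive_tool:
  motion:
    - {"dp": [0,0,0.7],"turn": 0.2,"fingers": -0.8}
    - {"dp": [0,2,0.7],"turn": 0.2,"fingers": -0.8}
    - {"dp": [0,4,0.7],"turn": 0.2,"fingers": -0.8}
    - {"dp": [0,6,0.7],"turn": 0.2,"fingers": -0.8}
    - {"dp": [0,6,0.7],"turn": 0.2,"fingers": -0.8}
    - {"dp": [0,6,0.7],"turn": 0.2,"fingers": -0.8}
    - {"dp": [0,6,0.7],"turn": 0.2,"fingers": -0.8}

```text
clock: 35.67
eef_pos: [0.6177, 0.0576, 0.1313]
tool_rot: [0.521, -0.52, 0.478, -0.479]
contact_force: [-1.0, 0.4, 0.0]
grip_width: 0.0291
```

```bash
python3 -c "
from h import *
snap('wrist','w34',None,1.5)
snap('scene','s34',(140,80,300,200),5)
d([.615,.0577,.108],5)
"
```

```text
clk 35.77 p [0.6181 0.0577 0.1319] zyaw 4.9 dp [-0.03  2.39 -0.32] turn -0.1 rows 0.6 grip 0.0295 F [-0.2 -0.7 -1.4]
```

View pics/w34.png

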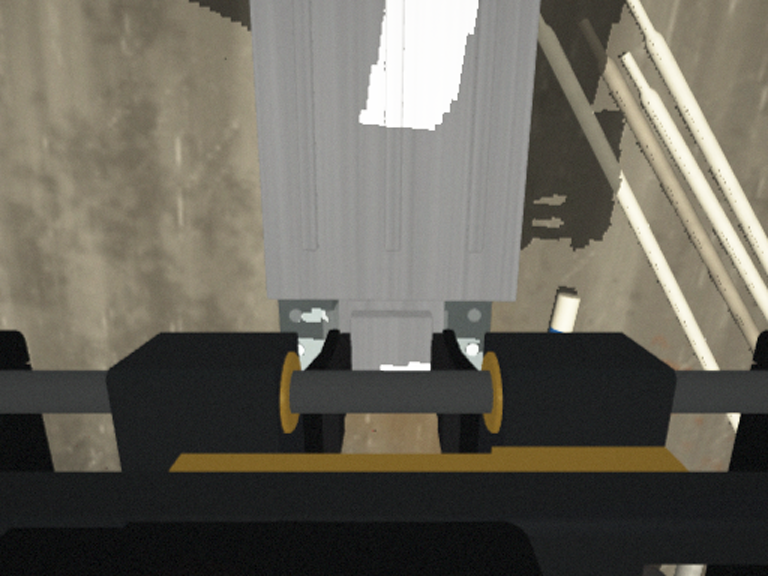

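View pics/s34.png

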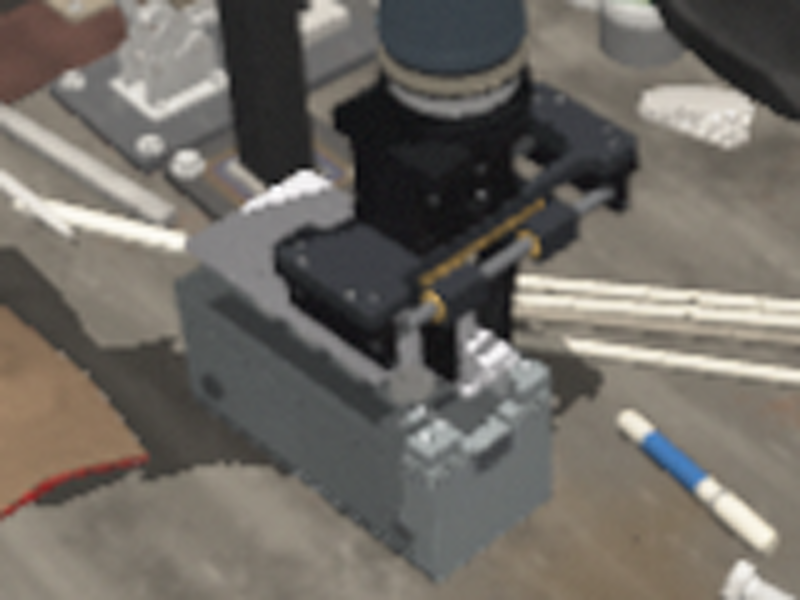

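>>> drive_tool:
  motion:
    - {"dp": [0,0,-0.25],"turn": -0.1,"fingers": -0.8}
    - {"dp": [0,0.8,-0.25],"turn": -0.1,"fingers": -0.8}
    - {"dp": [0,1.6,-0.25],"turn": -0.1,"fingers": -0.8}
    - {"dp": [0,1.9,-0.25],"turn": -0.1,"fingers": -0.8}
    - {"dp": [0,1.9,-0.25],"turn": -0.1,"fingers": -0.8}
    - {"dp": [0,1.9,-0.25],"turn": -0.1,"fingers": -0.8}

```text
clock: 36.27
eef_pos: [0.614, 0.0577, 0.1106]
tool_rot: [-0.521, 0.522, -0.478, 0.477]
contact_force: [-0.3, -0.2, -1.0]
grip_width: 0.0292
```

```bash
python3 -c "
from h import *
snap('wrist','w35',(160,170,370,260),3.8)
d([.615,.0577,.106],5)
"
```

```text
clk 36.32 p [0.6143 0.0577 0.111 ] zyaw 5.01 dp [0.   0.5  0.07] turn 0.01 rows 0.1 grip 0.0293 F [ 0.3 -0.  -1.2]
```

View pics/w35.png

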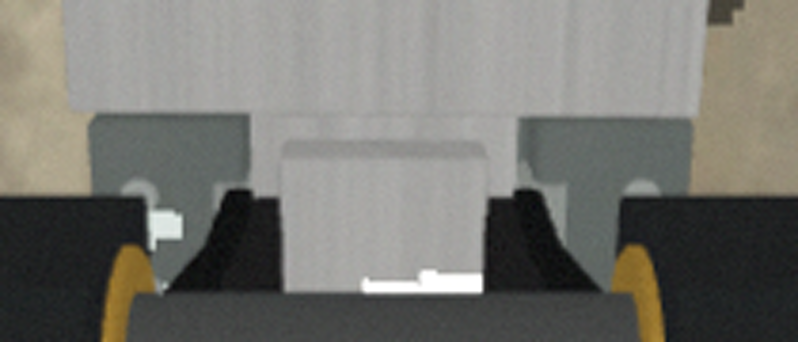

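>>> drive_tool:
  motion:
    - {"dp": [0,0,0.1],"turn": 0,"fingers": -0.8}
    - {"dp": [0,0.2,0.1],"turn": 0,"fingers": -0.8}
    - {"dp": [0,0.4,0.1],"turn": 0,"fingers": -0.8}
    - {"dp": [0,0.5,0.1],"turn": 0,"fingers": -0.8}
    - {"dp": [0,0.5,0.1],"turn": 0,"fingers": -0.8}

```text
clock: 36.73
eef_pos: [0.6155, 0.0578, 0.1067]
tool_rot: [0.522, -0.521, 0.477, -0.478]
contact_force: [-0.8, -0.4, 1.9]
grip_width: 0.0291
```

```bash
python3 -c "
from h import *
snap('wrist','w36',(160,170,370,260),3.8)
snap('scene','s36',(140,80,300,200),5)
d([.615,.0577,.106],5)
print(robot.sense()['wrist_torque'])
"
```

```text
clk 36.83 p [0.6155 0.0577 0.1067] zyaw 5.01 dp [ 0.    0.07 -0.05] turn 0.01 rows 0.0 grip 0.0295 F [-0.5 -0.2  1.9]
[-0.12833724  0.10762463 -0.02291546]
```

View pics/w36.png

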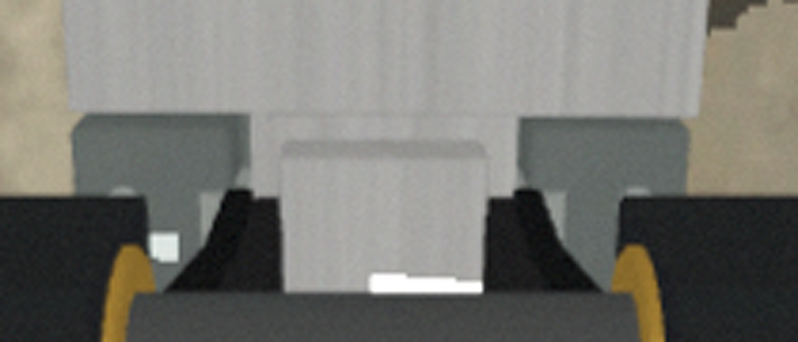

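View pics/s36.png

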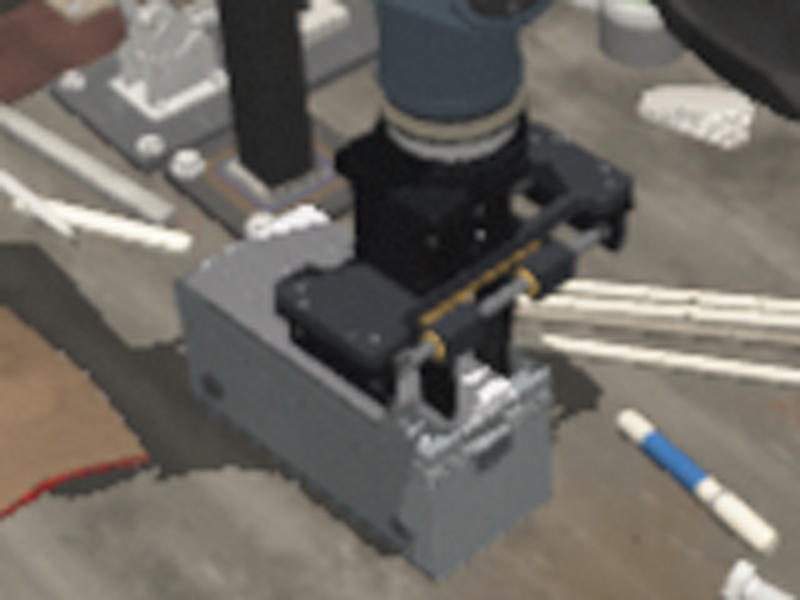

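Contact is light and the cover is centred between the cheeks. I'll release, rise and look.

>>> drive_tool:
  motion:
    - {"dp": [0,0,0],"turn": 0,"fingers": 0}
    - {"dp": [0,0,0],"turn": 0,"fingers": 0}
    - {"dp": [0,0,0],"turn": 0,"fingers": 0}
    - {"dp": [0,0,0],"turn": 0,"fingers": 0}
    - {"dp": [0,-2,0],"turn": 0,"fingers": 0}
    - {"dp": [0,-4,0],"turn": 0,"fingers": 0}
    - {"dp": [4,-5,0],"turn": 0,"fingers": 0}
    - {"dp": [8,-5,0],"turn": 0,"fingers": -0.5}
    - {"dp": [8,-5,0],"turn": 0,"fingers": -1}
    - {"dp": [8,-5,0],"turn": 0,"fingers": -1}

```text
clock: 37.67
eef_pos: [0.6226, -0.0241, 0.1561]
tool_rot: [0.521, -0.52, 0.479, -0.479]
contact_force: [0.4, -0.5, -0.9]
grip_width: 0.0305
```

```bash
python3 -c "
from h import *
snap('wrist','w37',None,1.5)
snap('scene','s37',(140,80,300,200),5)
d([.6144,.0568,.125],5.2)
"
```

```text
clk 37.77 p [ 0.6216 -0.0216  0.1556] zyaw 4.97 dp [-7.87  3.07 -0.04] turn -0.23 rows 2.0 grip 0.0231 F [-0.1 -0.2  0.2]
```

View pics/w37.png

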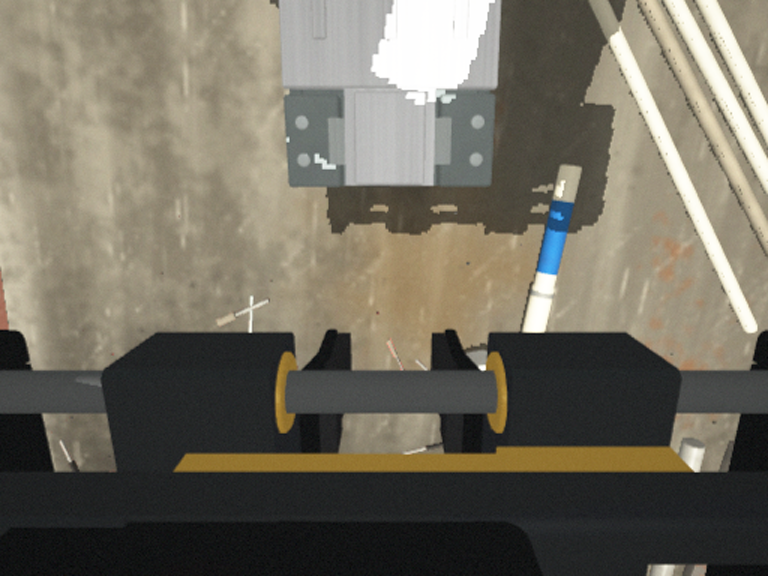

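View pics/s37.png

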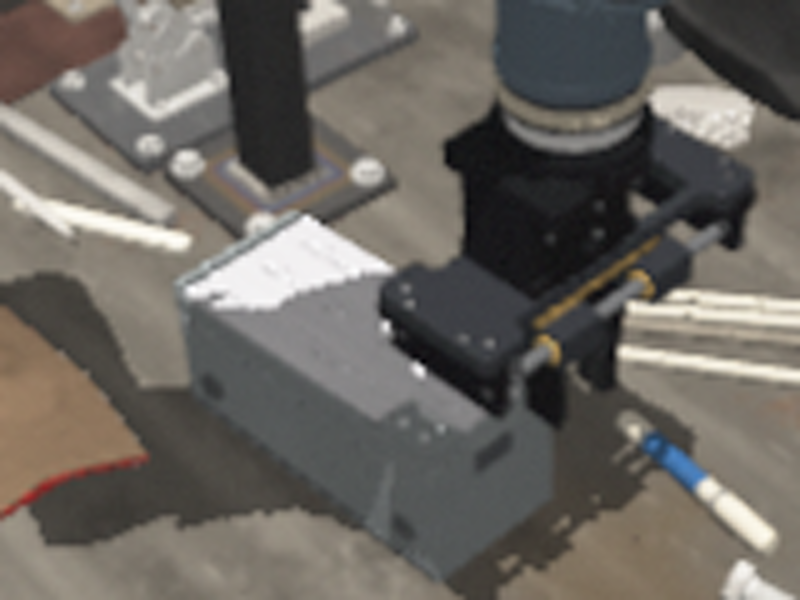

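The cover's far edge is behind the upstand and the tab stands on its ridges. I'll press the block down with shut fingers.

>>> drive_tool:
  motion:
    - {"dp": [-4,0,0],"turn": -0.2,"fingers": -1}
    - {"dp": [-7.9,0,0],"turn": -0.2,"fingers": -1}
    - {"dp": [-7.9,1.5,0],"turn": -0.2,"fingers": -1}
    - {"dp": [-7.9,2.8,0],"turn": -0.2,"fingers": -1}
    - {"dp": [-7.9,2.8,0],"turn": -0.2,"fingers": -1}
    - {"dp": [-7.9,2.8,0],"turn": -0.2,"fingers": -1}
    - {"dp": [-7.9,2.8,0],"turn": -0.2,"fingers": -1}

```text
clock: 38.35
eef_pos: [0.6155, 0.0573, 0.1284]
tool_rot: [0.522, -0.522, 0.477, -0.477]
contact_force: [-1.1, -0.3, 0.1]
grip_width: 0.0008
```

```bash
python3 -c "
from h import *
d([.6144,.0568,.104],5.2)
"
```

```text
clk 38.35 p [0.6155 0.0573 0.1284] zyaw 5.25 dp [ 0.04  2.44 -0.11] turn 0.05 rows 0.6 grip 0.0008 F [-1.1 -0.3  0.1]
```

>>> drive_tool:
  motion:
    - {"dp": [0,0.8,-0.1],"turn": 0,"fingers": -1}
    - {"dp": [0,1.3,-0.1],"turn": 0,"fingers": -1}
    - {"dp": [0,1.6,-0.1],"turn": 0,"fingers": -1}
    - {"dp": [0,1.9,-0.1],"turn": 0,"fingers": -1}
    - {"dp": [0,2.1,-0.1],"turn": 0,"fingers": -1}
    - {"dp": [0,2.3,-0.1],"turn": 0,"fingers": -1}

```text
clock: 38.85
eef_pos: [0.6145, 0.0563, 0.1052]
tool_rot: [0.522, -0.522, 0.477, -0.477]
contact_force: [-0.3, 0.8, 0.6]
grip_width: 0.0004
```

```bash
python3 -c "
from h import *
d([.6144,.0568,.104],5.2)
"
```

```text
clk 38.85 p [0.6145 0.0563 0.1052] zyaw 5.17 dp [-0.05  0.12 -0.  ] turn -0.03 rows 0.0 grip 0.0004 F [-0.3  0.8  0.6]
```

>>> drive_tool:
  motion:
    - {"dp": [0,0.1,0],"turn": 0,"fingers": -1}
    - {"dp": [0,0.2,0],"turn": 0,"fingers": -1}
    - {"dp": [0,0.3,0],"turn": 0,"fingers": -1}
    - {"dp": [0,0.35,0],"turn": 0,"fingers": -1}
    - {"dp": [0,0.35,0],"turn": 0,"fingers": -1}

```text
clock: 39.27
eef_pos: [0.6144, 0.0561, 0.1038]
tool_rot: [-0.522, 0.522, -0.476, 0.477]
contact_force: [-4.4, -2.0, 12.5]
grip_width: 0.0006
```

```bash
python3 -c "
from h import *
d([.6144,.0568,.104],5.2)
"
```

```text
clk 39.27 p [0.6144 0.0561 0.1038] zyaw 5.23 dp [-0.07 -0.02  0.01] turn 0.03 rows 0.0 grip 0.0006 F [-4.4 -2.  12.5]
```

>>> drive_tool:
  motion:
    - {"dp": [0,0.15,0],"turn": 0,"fingers": -1}
    - {"dp": [0,0.3,0],"turn": 0,"fingers": -1}
    - {"dp": [0,0.3,0],"turn": 0,"fingers": -1}
    - {"dp": [0,0.3,0],"turn": 0,"fingers": -1}

```text
clock: 39.6
eef_pos: [0.6144, 0.0561, 0.1036]
tool_rot: [-0.522, 0.522, -0.476, 0.477]
contact_force: [-8.6, -1.4, 28.3]
grip_width: 0.0007
```

```bash
python3 -c "
from h import *
d([.6144,.0568,.104],5.2)
"
```

```text
clk 39.6 p [0.6144 0.0561 0.1036] zyaw 5.24 dp [-0.07 -0.04  0.01] turn 0.04 rows 0.0 grip 0.0007 F [-8.6 -1.4 28.3]
```

The block is hard down at 28 N with its top at z = 0.1036, so it is flush. I'll retract, move clear and check everything.

>>> drive_tool:
  motion:
    - {"dp": [0,-2,0],"turn": 0,"fingers": -1}
    - {"dp": [0,-4,0],"turn": 0,"fingers": -1}
    - {"dp": [4,-6,0],"turn": 0,"fingers": -1}
    - {"dp": [8,-6,0],"turn": 0,"fingers": -1}
    - {"dp": [8,-6,0],"turn": 0,"fingers": -1}
    - {"dp": [8,-6,0],"turn": 0,"fingers": -1}

```text
clock: 40.1
eef_pos: [0.6221, -0.0254, 0.1589]
tool_rot: [0.521, -0.521, 0.478, -0.478]
contact_force: [-0.4, -0.4, -0.6]
grip_width: 0.0005
```

```bash
python3 -c "
from h import *
snap('wrist','w38',(170,0,350,135),4.4)
snap('scene','s38',None,1.5)
d([.6144,.0568,.104],5.2)
"
```

```text
clk 40.2 p [ 0.6209 -0.0227  0.158 ] zyaw 5.16 dp [-7.97  5.41  0.08] turn -0.04 rows 2.3 grip -0.0001 F [-0.5  0.6  0.3]
```

View pics/w38.png

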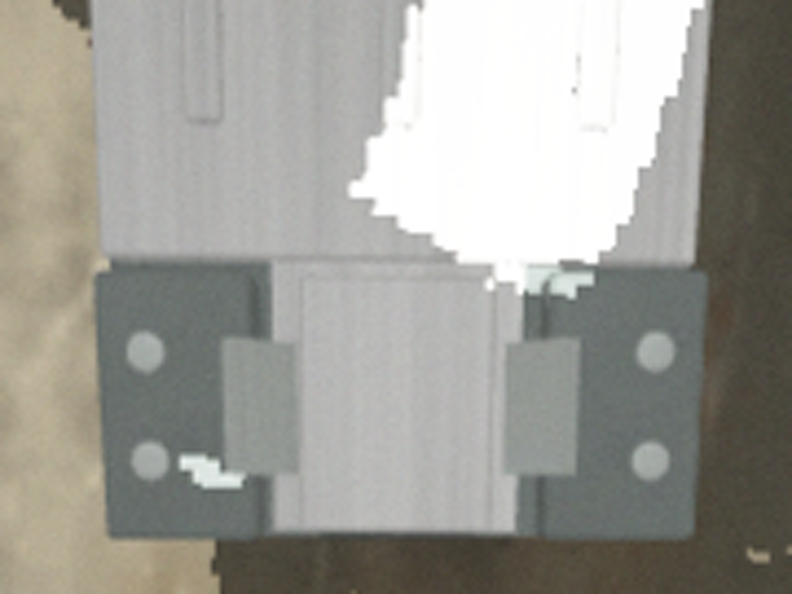

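View pics/s38.png

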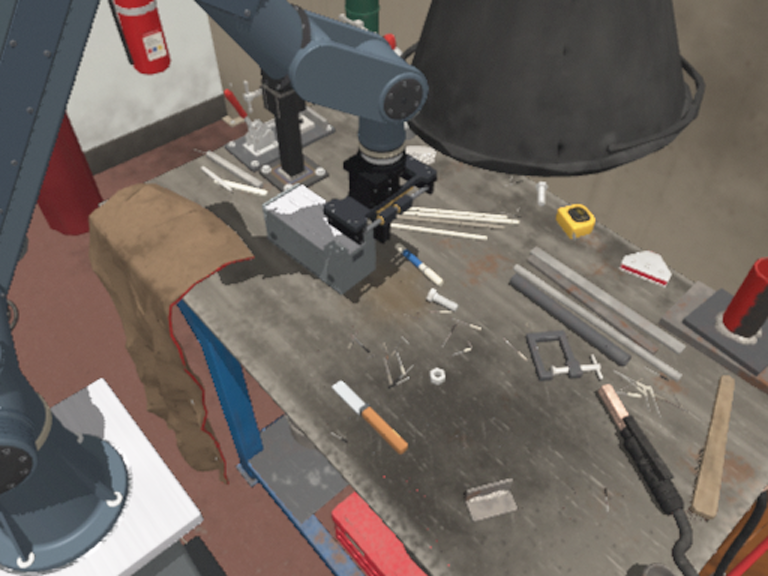

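The ridges now overlap the tab's flange, just as they did when the case was first shut. The bar and surplus nut lie on the bench and the bystanders are where they were. Handing in.

```bash
python3 -c "
from h import *
print(robot.finish_job())"
```

```text
the job is handed in; nothing more can be done
None
```

I did the whole task and handed the job in at about 40 s on the clock; `finish_job` gives no verdict.

**What I did:**
- **Opening:** I levered the tab up with the pry bar, about 35 mm into the notch, and the catches held it up. I laid the bar back flat, then took the cover off and laid it flat on the bench.
- **Nuts:** Pocket 3 already held a nut. I put spares into pockets 4, 2 and 1.
- **Closing:** I put the cover back and pressed the tab down with shut fingers.

**Last checks:**
- **Nuts:** Before closing, the camera showed all four pockets holding a nut, flat and centred.
- **Cover:** Under a 28 N press the block stopped hard at z = 0.1036 m, flush with the cheeks. In the wrist picture the catches lie over the tab's flange, as they did at the start, and the cover is centred.
- **Bench:** The bar looks flat on the bench. The surplus nut was knocked aside during the run without the robot and still lies flat there. The bolt, marker and angle piece look unmoved.
- **Arm:** It was clear of everything at hand-in.

None of the last checks failed. Earlier, the scene and top cameras disagreed by up to about 5 mm, so I relied on the wrist camera. One move call was refused for a missing key, with no effect on the scene.

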